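Clamp a bracket in the slant-screw jig with the T-handle key

ROBOT

A 6-joint arm with a two-finger parallel gripper is mounted at the origin on a cart in front of the work surface, level with it; the furniture and walls round the work are solid. World frame = base frame: x ahead of the robot, y to its left, z up, the work surface at z = 0. Lengths are in m, angles in rad, forces in N, time in s.
With the tool pointing down it reaches from about 0.25 to 0.85 m from the base axis. Payload 12.5 kg.
Tool frame: the origin (TCP) lies midway between the tips of the shut fingers; the grasp point (between the pads) lies 19 mm behind it; z points along the fingers, y is the direction in which the jaws open and shut (so a half turn about z gives the same grasp; the last joint's range is limited). The gripper opens to 93 mm and grips with 3 to 60 N. Pads are 15 mm wide; open, the fingers measure 128 mm over their backs; the gripper's body (75 mm by 188 mm) begins 65 mm behind the grasp point.
Start: joints at [1.238, 0.351, 1.652, -0, 1.139, -0.085], TCP at [0.135, 0.533, 0.219] pointing down, gripper open.
Joint ranges: [-2.75, 2.75], [-0.79, 2.1], [0.01, 2.65], [-1.57, 4.71], [0.07, 3.14], [-2.87, 2.87]. Speed limits (rad/s): [2.22, 2.22, 2.79, 3.14, 3.14, 3.14].

INTERFACE

Orientations are given as a 3x3 rotation matrix whose columns are the frame's x, y, z axes.
In Python, from plant import state, capture, hand_in gives the robot as it stands.
- The arm moves only by the tool play_rows, never from a script. Its argument "increments" is a list of rows, each a list of 3 entries, a list of its own where there are three numbers: the opening in per cent of the stroke, from 0 (shut) to 100 (fully open), then the shift along the tool's x, y, z in cm, then the turn, a rotation vector about the tool's x, y, z in degrees. A call has 1 to 10 rows; each row shifts and turns the commanded pose from where the row before left it, along the tool's axes as they then stand; what a row does not reach is not made up. A row lasts 1/10 s, in which the tool goes at most 50 mm and 8.59 degrees, less where a joint would pass 70% of its speed; a pose out of reach is approached as far as the arm can. A call is refused whole if a number of a shift passes 5 or a number of a turn 8.59, either way. A call with a gripper value outside its range is refused whole. The fingers move at their own pace and stop on an object; "force" is the grip in N (left out, the last holds). Time passes only in rows, so rows that do not move let the fingers close. It gives the time, the measured TCP pose, the force and the opening at its end, in the units of the state.
- state(): the state, without advancing time (a new reading comes with each control period).
- capture(name): name is "side" or "top"; returns a dict with "img" (480x640x3 uint8, red, green, blue), "K" (3x3 intrinsics, pixels), "T" (4x4, takes a point from camera to world coordinates). Camera axes: x right, y down, z forward; pixel columns grow to the right and rows downward; lengths in m; the calibration is good to about 2 mm. A picture is of the moment at which its call begins. There is no depth.
- hand_in(): hands the job in, once; it reports no verdict.
The state is a dict: "clock": time; "joints": joint angles; "dq": joint speeds; "tau": joint torques, N m; "tcp_pos": TCP position; "ee_rot": TCP orientation; "wrist_force": force on the tool from outside, world axes, zero at the start; "ft_torque": the same for the moment, N m; "finger_gap": finger opening in m.
Only numpy, scipy, OpenCV 4.12 (cv2) and the standard library are available. Lean on these libraries where they do the work, as an engineer would, in place of code of your own. Each camera call takes 0.05 s, during which the arm holds its last target.

TASK

Set the steel channel bracket upright (as it stands now) in the jig, lying flat on the base plate between the fence, the jaw and the two end stops, and let go of it. Then take the longer T-handle key and, with it, turn the slotted cam screw down in the slanting well clockwise fully home, so that the jaw clamps the bracket. Put that key back upright, fully down, in its own empty hole of the wooden stand; do not push the jaw by hand, and leave the shorter key and everything else where it is.

Things in the scene. Friction and masses are not known exactly. Their poses are not given: they have to be found in the camera images.
- bracket_mid (a point): Loose steel channel bracket, 40 mm wide (x) x 150 long (y) x 42 high (z), 0.4 to 0.7 kg, standing with its open channel up. Point: its centre, 21 mm above its underside. Grip it across the 40 mm from above; only its upper 25 mm stays free in the jig. The small tin stands 3 to 15 mm from its +x side and blocks a finger along part of it.
- jig_nest (a point): Fixed jig, base plate 200 x 176 x 12 mm. Point: plate top, 12 mm over the bench, where the middle of the clamped bracket will be; x across the bracket to the fence, y along it, z up. Fence 14 mm high, face at x = 20 mm; end stops 12 mm high, faces at y = +-80; jaw 14 mm high, face at x = -32 with the screw at 0, -20 when home. The screw's boss, 88 mm high over the bench, lies beyond x = -70.
- screw_slot (a point): Slotted cam screw sunk in a slanting round well. Point: centre of the slot's floor, on the well's axis. z points up out of the well and leans 30 degrees from vertical toward the jig's -x side; x runs along the slot and turns with the screw. Slot 9.2 mm wide, 10 mm deep; well 26 mm in diameter, its mouth 55 mm up the axis; boss around it 39 mm in diameter.
- cam_screw (a joint): Angle of the cam screw, rad: 0 to 1.2, grows clockwise seen down the well; starts at 0 to 0.25; 1.2 = fully home against its stop. Stiff (0.1 N m friction), stays where it is left; it drives the jaw 10 mm per rad toward the fence.
- long_key_handle (a point): Longer T-handle key, plain steel, 0.22 kg, 130 mm long, in one of the stand's holes, leaning up to 4 degrees. Point: centre of its cross-bar, 122 mm from its tip; x along the bar, z up the shank. Bar 84 mm long, 12 wide, 20 high; neck 12 mm thick; shank 20 mm thick from 18 to 58 mm above the tip. It ends in a flat tongue.
- long_key_tip (a point): Middle of the end of the longer key's flat tongue, which is 20 mm wide along the cross-bar's direction, 5.5 mm thick and 13 mm long, narrowed to 16 x 3.5 mm over its last 3 mm; axes as at its handle.
- short_key_handle (a point): The shorter T-handle key, plain steel with a 16 mm round tip that does not fit the slot, standing in the other hole. Point: centre of its cross-bar (54 mm long, 12 mm wide), 98 mm above its tip. To be left alone.
- hole_far (a point): Wooden key stand, fixed on the bench: 150 x 56 x 56 mm, with two upright holes 80 mm apart, 23.5 mm in diameter, 50 mm deep. Point: centre of the mouth (56 mm above the bench) of one hole; x runs along the stand away from the other hole. The hole without the shorter key is the longer key's own.
- hole_near (a point): Centre of the mouth of the stand's other hole, same size.
- small_tin: Loose lidded round tin, 68 mm in diameter, 42 mm high, beside the bracket; origin at the centre of its underside.
- oil_can: Loose pump oil can, body 73 mm in diameter, 120 mm over handle (+y) and spout (-y), 207 mm high; origin at its underside.
- tall_tin: Loose lidded round tin, 78 mm in diameter, 95 mm high; origin at the centre of its underside.
There are look-alikes about, which are no part of the job. What is shaped like the part that bears long_key_handle but green, orange or pink is not meant.

How it is judged:
On the way, in this order (a step that is already met when the one before it is completed fails the run):
1. The bracket stands flat in the jig, let go, before the screw is turned (x of bracket_mid in the frame of jig_nest between -0.012 and 0.004 m and y of bracket_mid in the frame of jig_nest between -0.009 and 0.009 m and z of bracket_mid in the frame of jig_nest between 0.016 and 0.025 m and angle between bracket_mid's own z axis and vertical below 0.07 rad and angle between the y axis of bracket_mid and the y axis of jig_nest, either way round below 0.09 rad and contact force between the fingers and bracket below 0.5 N and value of joint cam_screw below 0.4 rad), for 0.2 s.
2. The longer key's tongue is down in the screw's slot, the screw not yet turned (distance between long_key_tip and screw_slot below 0.009 m and angle between the z axis of long_key_tip and the z axis of screw_slot, either way round below 0.2 rad and value of joint cam_screw below 0.6 rad), for 0.1 s.
3. The screw is turned home with the key in its slot (distance between long_key_tip and screw_slot below 0.009 m and angle between the z axis of long_key_tip and the z axis of screw_slot, either way round below 0.2 rad and value of joint cam_screw above 1.1 rad), for 0.1 s.
At the end, for the whole second after the job is handed in: Screw over 1.08 rad; bracket flat in the jig against the fence (within 4 mm across, 9 mm along, 0.07 rad upright, 0.09 rad in line); the longer key upright in a hole of the stand, tip within 7 mm of its floor; both at rest (value of joint cam_screw above 1.08 rad and x of bracket_mid in the frame of jig_nest between -0.004 and 0.004 m and y of bracket_mid in the frame of jig_nest between -0.009 and 0.009 m and z of bracket_mid in the frame of jig_nest between 0.016 and 0.025 m and angle between bracket_mid's own z axis and vertical below 0.07 rad and angle between the y axis of bracket_mid and the y axis of jig_nest, either way round below 0.09 rad and ((horizontal distance between long_key_tip and hole_far below 0.006 m and z of long_key_tip in the frame of hole_far between -0.056 and -0.043 m) or (horizontal distance between long_key_tip and hole_near below 0.006 m and z of long_key_tip in the frame of hole_near between -0.056 and -0.043 m)) and angle between long_key_tip's own z axis and vertical below 0.12 rad and linear speed of each of long_key, bracket below 0.02 m/s); the robot touches nothing.
It fails at once if The jaw is pushed by the fingers with more than 7 N (contact force between the fingers and jaw above 7 N).
It fails at once if The shorter key is moved by more than 30 mm (distance of short_key_handle from where it was at the start of the episode above 0.03 m).
It fails at once if Another thing on the bench is moved by more than 30 mm (distance of any of small_tin, oil_can, tall_tin from where it was at the start of the episode above 0.03 m).
It also fails if it takes over 72 s, if anything falls off the work surface, if the arm or the gripper's body presses on something with over 40 N, if the wrist force passes 120 N, or if a joint passes its speed limit or range.

## Working session

There is one attempt and no reset: what is moved stays moved. The work goes in short steps, Python scripts to look and compute and a tool call to move; the robot and the scene stay as the last step left them, time stands still between calls to the robot, and variables do not carry over. Pictures are saved under pics/ and viewed, and the job is handed in when it is done.

Besides the shell and the picture viewer there is one more tool, called by a JSON object that holds its "method" and its "body". play_rows: Moves the arm, as the interface text tells. Its arguments: {"type":"object","properties":{"increments":{"type":"array"},"force":{"type":"number"}},"required":["increments"]}

```bash
mkdir -p pics; ls; python3 - <<'E'
from plant import state,capture
import cv2,numpy as np
s=state();print(s)
for n in("side","top"):
    c=capture(n);print(n,c["K"].tolist(),np.round(c["T"],4).tolist())
    cv2.imwrite(f"pics/{n}0.png",c["img"][:,:,::-1])
    np.savez(f"cal_{n}.npz",K=c["K"],T=c["T"])
E
```

```text
pics
{'clock': 0.0, 'joints': array([ 1.23839267e+00,  3.51242217e-01,  1.65243183e+00, -2.41850695e-05,
        1.13907170e+00, -8.45937312e-02]), 'dq': array([ 8.61999070e-04, -1.64942595e-04,  2.14424864e-04, -3.04398085e-05,
        4.32905697e-04,  8.08804193e-04]), 'tau': array([ 1.99207978e-03, -4.97322428e+01, -2.85260725e+01,  6.99638505e-02,
        2.56652583e-02, -4.68666462e-05]), 'tcp_pos': array([0.13477049, 0.53287955, 0.2180952 ]), 'ee_rot': array([[-9.69454402e-01,  2.45271353e-01, -3.55510706e-04],
       [ 2.45271599e-01,  9.69453784e-01, -1.09714579e-03],
       [ 7.55527663e-05, -1.15082950e-03, -9.99999335e-01]]), 'wrist_force': array([ 0.16325665, -0.98861693,  0.23736658]), 'ft_torque': array([ 0.00295201, -0.03956678,  0.01267402]), 'finger_gap': 0.09289738034489646}
side [[483.59251500890326, 0.0, 322.4274777362968], [0.0, 483.59251500890326, 245.60895993164812], [0.0, 0.0, 1.0]] [[0.9992, 0.0375, -0.0155, 0.5318], [0.0346, -0.5906, 0.8063, -0.9976], [0.0211, -0.8061, -0.5914, 0.8496], [0.0, 0.0, 0.0, 1.0]]
top [[510.1793763051644, 0.0, 319.3463612712674], [0.0, 510.1793763051644, 236.6522045692097], [0.0, 0.0, 1.0]] [[-0.0011, -0.9864, 0.1645, 0.2878], [-0.9999, 0.0033, 0.013, 0.0117], [-0.0134, -0.1644, -0.9863, 1.3724], [0.0, 0.0, 0.0, 1.0]]
```

View pics/side0.png

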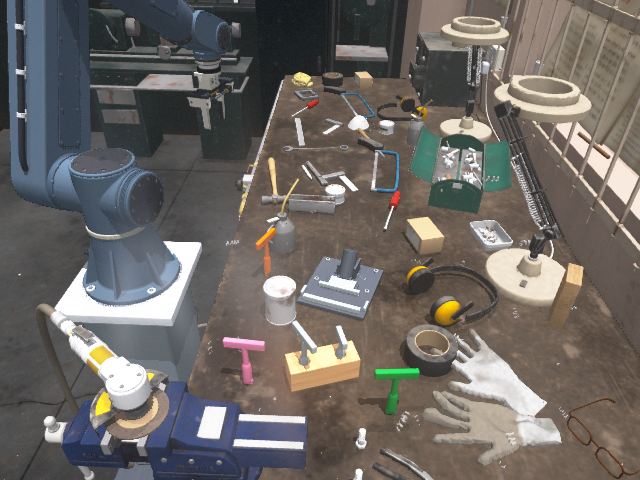

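View pics/top0.png

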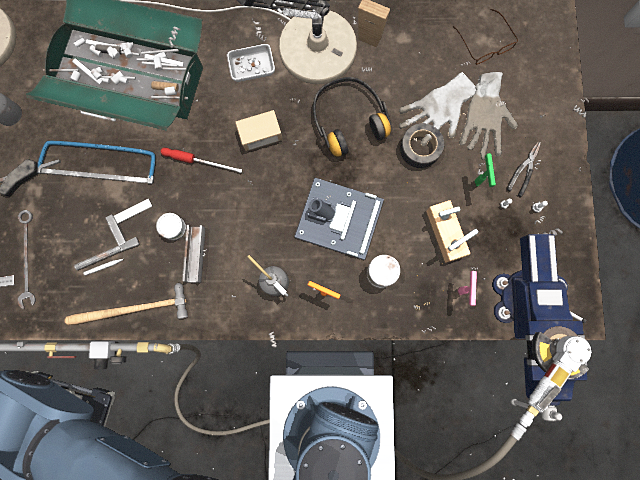

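```bash
cat > h.py <<'E'
import cv2,numpy as np
from plant import state,capture
cal={n:np.load(f"cal_{n}.npz") for n in("side","top")}
def crop(img,x0,y0,w,h,k,name,step=10):
    c=cv2.resize(img[y0:y0+h,x0:x0+w],None,fx=k,fy=k,interpolation=cv2.INTER_CUBIC).copy()
    for x in range((x0//step+1)*step,x0+w,step):
        cv2.line(c,((x-x0)*k,0),((x-x0)*k,6),(0,255,255),1); cv2.putText(c,str(x),((x-x0)*k-10,16),0,.35,(0,255,255),1)
    for y in range((y0//step+1)*step,y0+h,step):
        cv2.line(c,(0,(y-y0)*k),(6,(y-y0)*k),(0,255,255),1); cv2.putText(c,str(y),(8,(y-y0)*k+4),0,.35,(0,255,255),1)
    cv2.imwrite(name,c)
def proj(n,P):
    K,T=cal[n]["K"],cal[n]["T"]; P=np.atleast_2d(P)
    c=(P-T[:3,3])@T[:3,:3]; p=c@K.T; return p[:,:2]/p[:,2:]
def ray(n,uv):
    K,T=cal[n]["K"],cal[n]["T"]; d=T[:3,:3]@np.linalg.solve(K,[uv[0],uv[1],1.]); return T[:3,3],d
def atz(n,uv,z):
    o,d=ray(n,uv); return o+d*(z-o[2])/d[2]
def tri(a,b):
    (o1,d1),(o2,d2)=ray("top",a),ray("side",b); d1=d1/np.linalg.norm(d1);d2=d2/np.linalg.norm(d2)
    s=np.linalg.lstsq(np.c_[d1,-d2],o2-o1,rcond=None)[0]; p,q=o1+s[0]*d1,o2+s[1]*d2
    return (p+q)/2,np.linalg.norm(p-q)
E
python3 - <<'E'
from h import *
t=cv2.imread("pics/top0.png");s=cv2.imread("pics/side0.png")
crop(t,150,200,80,95,6,"pics/c1.png");crop(t,285,170,110,95,6,"pics/c2.png");crop(t,415,190,75,80,7,"pics/c3.png")
crop(s,255,175,100,60,7,"pics/c4.png");crop(s,290,235,105,90,6,"pics/c5.png");crop(s,275,310,95,90,6,"pics/c6.png")
E
```

```text
(no output)
```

View pics/c1.png

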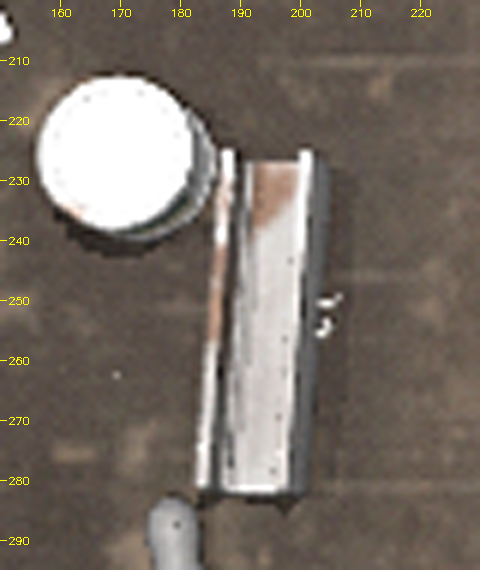

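View pics/c2.png

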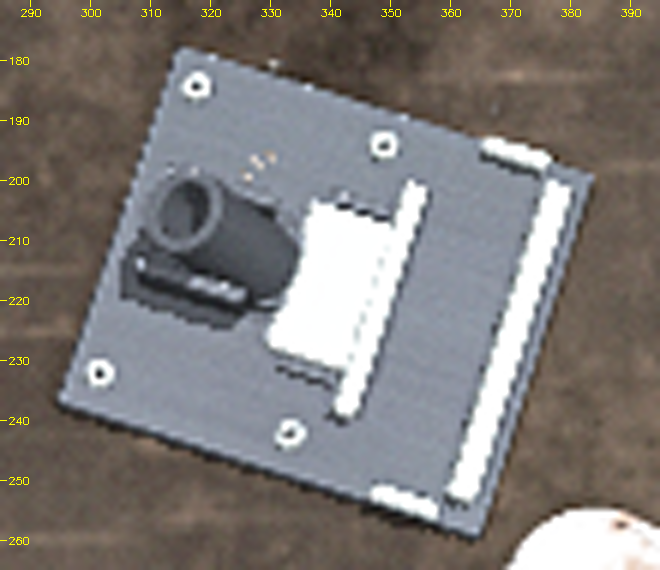

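View pics/c3.png

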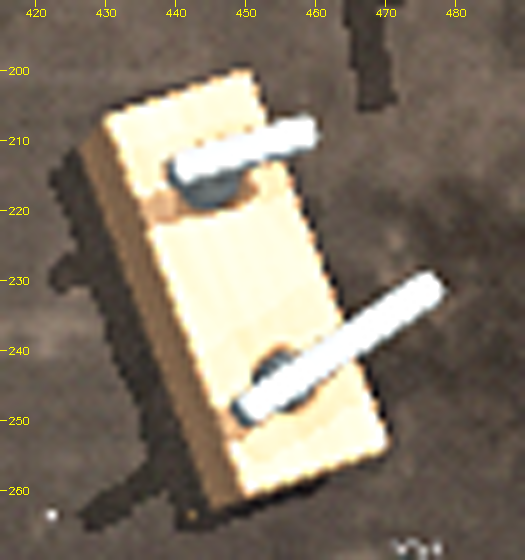

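View pics/c4.png

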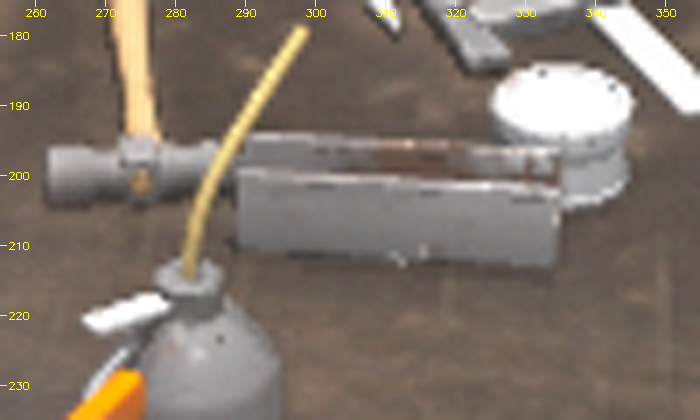

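View pics/c5.png

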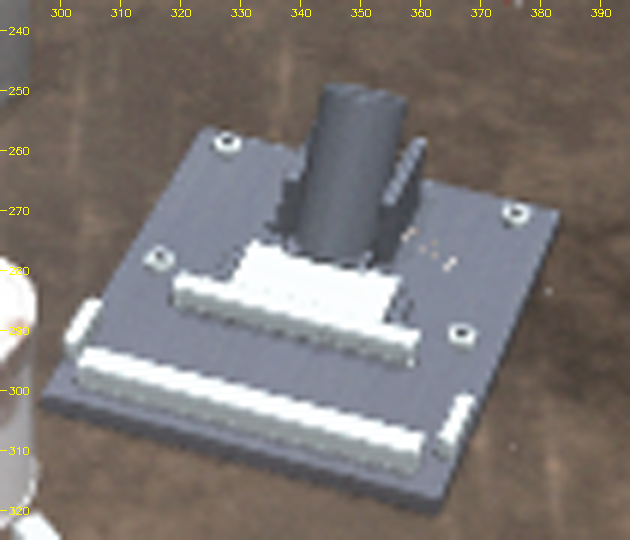

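View pics/c6.png

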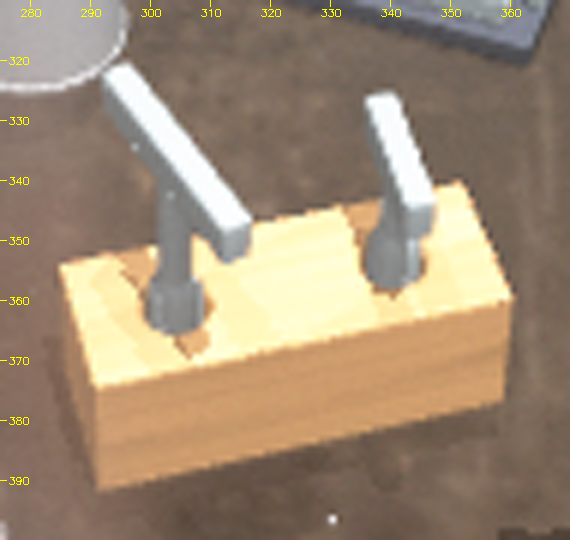

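```bash
cat > fit.py <<'E'
from h import *
from scipy.optimize import least_squares
def fit(model,obs,x0):
    # obs: list (cam, localpoint, uv); params x,y,yaw
    def r(p):
        out=[]
        for c,l,uv in obs: out+=list(proj(c,model(p,np.array(l,float)))[0]-uv)
        return np.array(out)
    s=least_squares(r,x0,loss="soft_l1"); return s.x,r(s.x).reshape(-1,2)
def planar(p,l):
    c,s=np.cos(p[2]),np.sin(p[2]); return np.array([p[0]+c*l[0]-s*l[1],p[1]+s*l[0]+c*l[1],l[2]])
E
python3 - <<'E'
from fit import *
np.set_printoptions(precision=4,suppress=True)
# bracket, x=+y world side(tin), y=-x world
b=[("top",(.02,-.075,.042),(187,225)),("top",(-.02,-.075,.042),(202,225)),("top",(.02,.075,.042),(183,281.5)),("top",(-.02,.075,.042),(199,282)),
("side",(-.02,.075,.042),(289,200)),("side",(-.02,-.075,.042),(335,203)),("side",(.02,.075,.042),(289,194)),("side",(.02,-.075,.042),(335,196)),("side",(-.02,.075,0),(289,210.5)),("side",(-.02,-.075,0),(334.5,213))]
for sel in ("top","side",""):
    p,r=fit(planar,[o for o in b if sel in o[0]],[.42,.34,1.6]);print("bracket",sel,p,np.abs(r).max(),"mean",r.mean(0))
print(r)
# jig: unknown offset of plate about nest -> param plate centre; y-yaw
h=.012
j=[("top",(-.1,.088,h),(314.5,178)),("top",(.1,.088,h),(384,199.5)),("top",(.1,-.088,h),(365,260)),("top",(-.1,-.088,h),(295,237)),
("side",(-.1,.088,h),(383,270.5)),("side",(.1,.088,h),(363,317)),("side",(.1,-.088,h),(298,300)),("side",(-.1,-.088,h),(324.5,256.5))]
for sel in ("top","side",""):
    p,r=fit(planar,[o for o in j if sel in o[0]],[.42,-.03,-1.8]);print("jigplate",sel,p,np.abs(r).max())
print(r)
# fence top edge inner: top view ends
c,s=np.cos(p[2]),np.sin(p[2])
def loc(q): d=q[:2]-p[:2]; return np.array([c*d[0]+s*d[1],-s*d[0]+c*d[1]])
for nm,cam,uv,z in [("fence inner +y","top",(376,200.5),.026),("fence inner -y","top",(359,252.5),.026),("fence outer +y","top",(379.5,201),.026),("fence outer -y","top",(364,253.5),.026),("fence s in -y","side",(305,292.5),.026),("fence s in +y","side",(361,307),.026),
  ("jaw face+y","top",(356,201),.026),("jaw face-y","top",(344.5,240),.026),("jaw s","side",(318.5,284),.026),("jaw s","side",(359.5,293.5),.026),("stop+y in","top",(366,195),.024),("stop+y in","top",(376,198),.024),("stop-y","top",(347,251),.024),("stop-y","top",(357,253.5),.024)]:
    print(nm,loc(atz(cam,uv,z)))
E
```

```text
bracket top [0.4667 0.3633 1.5492] 0.39660733784600666 mean [0.0013 0.0051]
bracket side [0.4679 0.3637 1.5513] 0.834106097348922 mean [ 0.0258 -0.0181]
bracket  [0.4673 0.3634 1.5501] 0.7371960180885822 mean [-0.111  -0.0726]
[[-0.0392 -0.1359]
 [-0.0826  0.1153]
 [ 0.3953 -0.2868]
 [-0.3736 -0.5032]
 [-0.7105  0.0896]
 [-0.3221 -0.7372]
 [ 0.6505 -0.1437]
 [ 0.1026 -0.0335]
 [-0.446   0.6184]
 [-0.2849  0.2911]]
jigplate top [ 0.5651 -0.0253 -1.8872] 0.5933874123832652
jigplate side [ 0.5681 -0.0254 -1.8906] 1.1432303086870093
jigplate  [ 0.5664 -0.0254 -1.8876] 1.7656817187323668
[[ 0.2062 -0.8918]
 [ 0.2323 -0.6721]
 [ 0.1146 -0.2929]
 [-0.5848  0.0043]
 [ 0.3162 -0.6504]
 [-0.0553  1.0484]
 [-1.7657  0.0374]
 [-1.2162 -1.035 ]]
fence inner +y [0.0797 0.073 ]
fence inner -y [ 0.0783 -0.0765]
fence outer +y [0.0891 0.0746]
fence outer -y [ 0.0918 -0.075 ]
fence s in -y [ 0.0799 -0.0721]
fence s in +y [0.0789 0.0758]
jaw face+y [0.0287 0.055 ]
jaw face-y [ 0.0315 -0.0563]
jaw s [ 0.0365 -0.0517]
jaw s [0.0327 0.0582]
stop+y in [0.0495 0.0798]
stop+y in [0.0777 0.0801]
stop-y [ 0.0468 -0.0823]
stop-y [ 0.0741 -0.0804]
```

```bash
cat >> h.py <<'E'
from scipy.spatial.transform import Rotation as Ro
np.set_printoptions(precision=4,suppress=True)
def down(yaw):  # tool z down, tool y at world yaw
    y=np.array([np.cos(yaw),np.sin(yaw),0]);z=np.array([0,0,-1.]);return np.c_[np.cross(y,z),y,z]
def delta(p,R=None):
    s=state();E=s["ee_rot"]; 
    print("tcp",s["tcp_pos"],"gap",s["finger_gap"],"clk",s["clock"],"F",s["wrist_force"])
    print("joints",s["joints"])
    print("shift cm (old tool)",E.T@(p-s["tcp_pos"])*100)
    if R is not None: print("rot deg",np.degrees(Ro.from_matrix(E.T@R).as_rotvec()),"shift cm (new tool)",R.T@(p-s["tcp_pos"])*100)
E
python3 - <<'E'
from h import *
delta(np.array([.467,.3634,.16]),down(1.55))
print(atz("top",(258,258),.2),atz("top",(270,280),.1))
E
```

```text
tcp [0.1348 0.5329 0.2182] gap 0.09279155258816295 clk 0.1 F [ 0.8628 -0.0497  0.6031]
joints [ 1.2384  0.3512  1.6524 -0.      1.1391 -0.0846]
shift cm (old tool) [-36.366   -8.2794   5.8215]
rot deg [ -0.0616  -0.0113 -13.0032] shift cm (new tool) [-33.5687 -16.2557   5.8152]
[0.4336 0.1694 0.2   ] [0.3907 0.1518 0.1   ]
```

Candidates for the long key (side image px): pink T (244,345), green T (397,375), orange T (266,240), steel short T in stand (345,340), steel long T in stand (bar centre ≈ 307,335). By description and crop c6, it is the steel one with the long bar, at the robot-side hole. Now pick the bracket.

{"method": "play_rows", "body": {"increments": [[65,[-4.5,-1,0],[0,0,-1.5]],[65,[-4.5,-1,0],[0,0,-1.5]],[65,[-4.5,-1.5,0],[0,0,-2]],[65,[-4.5,-1.5,0],[0,0,-2]],[65,[-4.5,-1.5,0.5],[0,0,-2]],[65,[-4.5,-1.5,1],[0,0,-2]],[65,[-4.5,-1.5,2],[0,0,-2]],[65,[-4,-1.5,2],[0,0,0]],[65,[0,0,0],[0,0,0]]], "force": 45}}

```text
clock: 1.0
tcp_pos: [0.4724, 0.372, 0.161]
ee_rot: [[-1.0, 0.025, -0.003], [0.025, 1.0, -0.003], [0.003, -0.003, -1.0]]
wrist_force: [-1.2, -0.6, 0.6]
finger_gap: 0.0607
```

```bash
python3 - <<'E'
from h import *
delta(np.array([.467,.3634,.020]),down(1.55))
E
```

```text
tcp [0.4724 0.372  0.161 ] gap 0.06070653035323581 clk 1.0 F [-1.2326 -0.6222  0.648 ]
joints [ 0.59    0.5063  1.5663 -0.0008  1.0727 -0.9555]
shift cm (old tool) [ 0.4794 -0.8392 14.1081]
rot deg [-0.1552 -0.1534 -0.2326] shift cm (new tool) [ 0.5206 -0.8754 14.1044]
```

{"method": "play_rows", "body": {"increments": [[65,[0.5,-0.85,0],[-0.15,-0.15,-0.2]],[65,[0,0,4],[0,0,0]],[65,[0,0,4],[0,0,0]],[65,[0,0,2],[0,0,0]],[65,[0,0,0],[0,0,0]],[65,[0,0,0],[0,0,0]]]}}

```text
clock: 1.6
tcp_pos: [0.4643, 0.3675, 0.0656]
ee_rot: [[-1.0, 0.016, 0.003], [0.016, 1.0, 0.003], [-0.003, 0.003, -1.0]]
wrist_force: [-0.6, -1.1, 0.5]
finger_gap: 0.0602
```

```bash
python3 - <<'E'
from h import *
delta(np.array([.467,.3634,.020]),down(1.55))
t=capture("top")["img"][:,:,::-1];s=capture("side")["img"][:,:,::-1]
crop(t,140,190,110,110,6,"pics/d1.png");crop(s,240,120,130,100,6,"pics/d2.png")
E
```

```text
tcp [0.4643 0.3675 0.0656] gap 0.06020229134788837 clk 1.6 F [-0.5892 -1.0695  0.5145]
joints [ 0.5906  0.6145  1.6582  0.001   0.8642 -0.9646]
shift cm (old tool) [-0.2597 -0.4192  4.5554]
rot deg [0.1884 0.1966 0.2576] shift cm (new tool) [-0.2772 -0.403   4.5558]
```

View pics/d1.png

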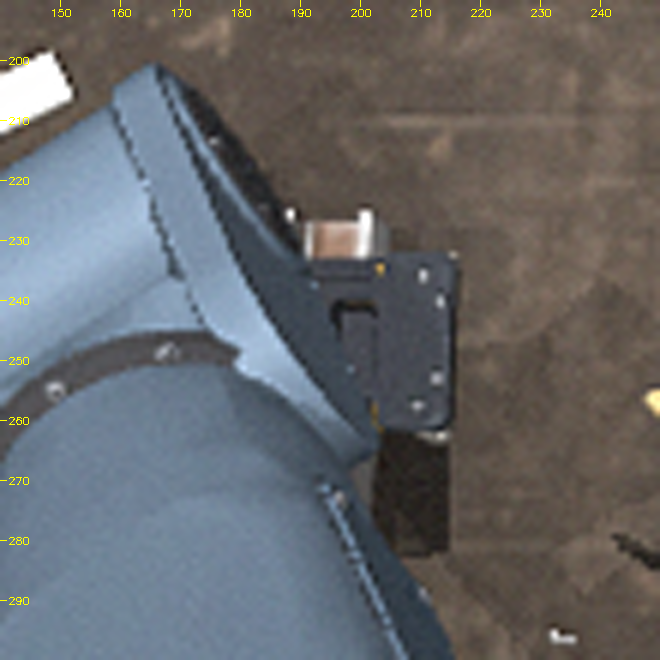

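View pics/d2.png

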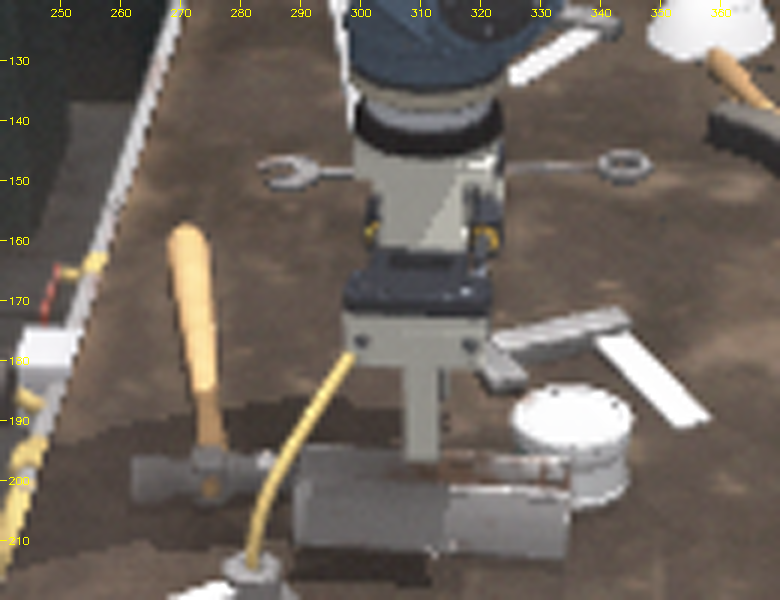

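```bash
python3 - <<'E'
from h import *
delta(np.array([.467,.3634,.020]),down(1.55))
E
```

```text
tcp [0.4651 0.3677 0.0662] gap 0.06037974904538168 clk 1.7 F [ 0.171   0.0223 -0.2653]
joints [ 0.59    0.6139  1.6572  0.0009  0.864  -0.9646]
shift cm (old tool) [-0.1706 -0.4423  4.6205]
rot deg [0.2451 0.2827 0.2313] shift cm (new tool) [-0.1951 -0.4218  4.6215]
```

{"method": "play_rows", "body": {"increments": [[65,[-0.2,-0.45,0],[0.2,0.2,0.2]],[65,[0,0,2],[0,0,0]],[65,[0,0,1.3],[0,0,0]],[65,[0,0,1.3],[0,0,0]],[65,[0,0,0],[0,0,0]]]}}

```text
clock: 2.2
tcp_pos: [0.4659, 0.3617, 0.0166]
ee_rot: [[-1.0, 0.021, -0.003], [0.021, 1.0, -0.002], [0.003, -0.002, -1.0]]
wrist_force: [0.1, -0.4, 0.5]
finger_gap: 0.0606
```

```bash
python3 - <<'E'
from h import *
delta(np.array([.467,.3634,.020]),down(1.55))
E
```

```text
tcp [0.4659 0.3617 0.0166] gap 0.06062726973007728 clk 2.2 F [ 0.1465 -0.4013  0.4615]
joints [ 0.5813  0.6907  1.6719 -0.0003  0.783  -0.9682]
shift cm (old tool) [-0.1045  0.1741 -0.3378]
rot deg [-0.1401 -0.1793 -0.0124] shift cm (new tool) [-0.1056  0.1749 -0.337 ]
```

{"method": "play_rows", "body": {"increments": [[65,[-0.1,0.15,-0.35],[0,0,0]],[65,[0,0,0],[0,0,0]]]}}

```text
clock: 2.4
tcp_pos: [0.4685, 0.3643, 0.0228]
ee_rot: [[-1.0, 0.021, 0.001], [0.021, 1.0, 0.0], [-0.001, 0.0, -1.0]]
wrist_force: [-1.4, 0.5, 0.0]
finger_gap: 0.0604
```

```bash
python3 - <<'E'
from h import *
delta(np.array([.467,.3634,.020]),down(1.55))
E
```

```text
tcp [0.4685 0.3643 0.0228] gap 0.06044842467074155 clk 2.4 F [-1.3768  0.4902  0.023 ]
joints [ 0.5827  0.6839  1.664  -0.0003  0.7931 -0.9671]
shift cm (old tool) [ 0.1436 -0.0979  0.2837]
rot deg [0.0066 0.0345 0.001 ] shift cm (new tool) [ 0.1434 -0.0979  0.2838]
```

{"method": "play_rows", "body": {"increments": [[65,[0,0,0.3],[0,0,0]],[65,[0,0,0],[0,0,0]],[30,[0,0,0],[0,0,0]],[20,[0,0,0],[0,0,0]],[20,[0,0,0],[0,0,0]],[20,[0,0,0],[0,0,0]],[20,[0,0,0],[0,0,0]]]}}

```text
clock: 3.1
tcp_pos: [0.4679, 0.364, 0.0189]
ee_rot: [[-1.0, 0.021, -0.0], [0.021, 1.0, -0.0], [0.0, -0.0, -1.0]]
wrist_force: [-0.2, 3.1, 0.8]
finger_gap: 0.0394
```

```bash
python3 - <<'E'
from h import *
delta(np.array([.467,.3634,.020]),down(1.55))
E
```

```text
tcp [0.4679 0.364  0.0189] gap 0.03938297038357607 clk 3.1 F [-0.1718  3.0962  0.7564]
joints [ 0.5827  0.6898  1.6656 -0.0001  0.7866 -0.9671]
shift cm (old tool) [ 0.089  -0.0663 -0.111 ]
rot deg [-0.0191 -0.0218 -0.0098] shift cm (new tool) [ 0.089  -0.0662 -0.111 ]
```

{"method": "play_rows", "body": {"increments": [[20,[0,0,-3],[0,0,0]],[20,[0,0,-5],[0,0,0]],[20,[0,0,-5],[0,0,0]],[20,[0,0,-5],[0,0,0]],[20,[0,0,-4],[0,0,0]],[20,[0,0,0],[0,0,0]]]}}

```text
clock: 3.7
tcp_pos: [0.4694, 0.3648, 0.2437]
ee_rot: [[-1.0, 0.021, 0.006], [0.021, 1.0, 0.003], [-0.006, 0.003, -1.0]]
wrist_force: [0.5, 0.1, -5.6]
finger_gap: 0.0396
```

```bash
python3 - <<'E'
from h import *
delta(np.array([.5492,-.0781,.24]),down(1.2536))
s=capture("side")["img"][:,:,::-1]
crop(s,240,90,130,120,6,"pics/e2.png")
E
```

```text
tcp [0.4694 0.3648 0.2437] gap 0.039596530829925404 clk 3.7 F [ 0.4748  0.0974 -5.6007]
joints [ 0.5826  0.4052  1.5078 -0.0005  1.222  -0.9672]
shift cm (old tool) [ -8.8991 -44.1185   0.2749]
rot deg [ 0.2392  0.2949 16.9805] shift cm (new tool) [-21.3972 -39.5946   0.3724]
```

View pics/e2.png

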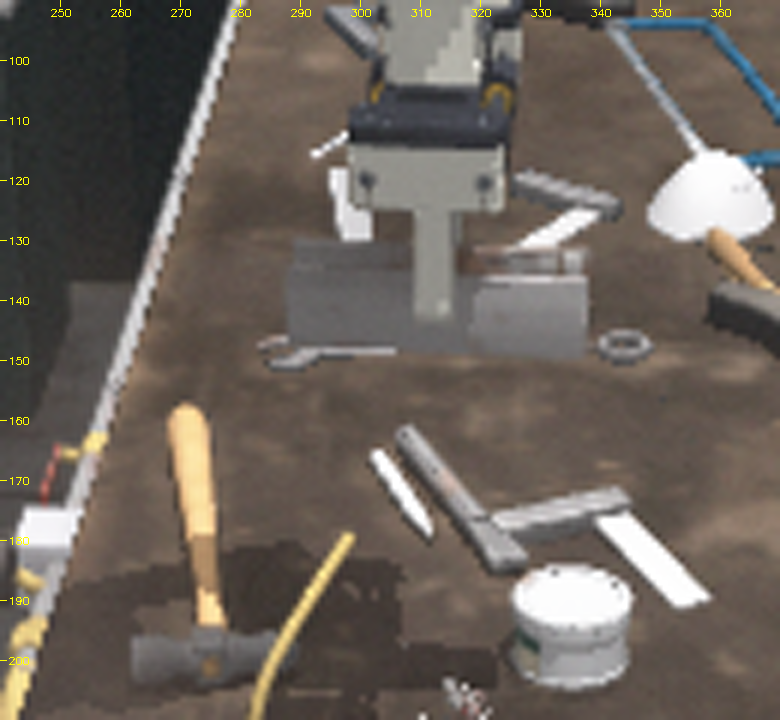

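{"method": "play_rows", "body": {"increments": [[20,[-0.9,-4.4,0],[0,0,0]],[20,[-0.9,-4.4,0],[0,0,0]],[20,[-0.9,-4.4,0],[0,0,0]],[20,[-0.9,-4.4,0],[0,0,0]],[20,[-0.9,-4.4,0],[0,0,0]],[20,[-0.9,-4.4,0],[0,0,0]],[20,[-0.9,-4.4,0],[0,0,0]],[20,[-0.9,-4.4,0],[0,0,0]],[20,[-0.9,-4.4,0],[0,0,0]],[20,[-0.9,-4.4,0],[0,0,0]]]}}

```text
clock: 4.75
tcp_pos: [0.5473, -0.0795, 0.2358]
ee_rot: [[-1.0, 0.021, -0.006], [0.021, 1.0, 0.0], [0.006, 0.0, -1.0]]
wrist_force: [1.1, 1.3, -6.3]
finger_gap: 0.0395
```

{"method": "play_rows", "body": {"increments": [[20,[0,0,0],[0,0,6]],[20,[0,0,0],[0,0,6]],[20,[0,0,0],[0,0,5]],[20,[0,0,0],[0,0,0]],[20,[0,0,0],[0,0,0]]]}}

```text
clock: 5.25
tcp_pos: [0.5478, -0.0776, 0.237]
ee_rot: [[-0.951, 0.31, -0.004], [0.31, 0.951, -0.0], [0.004, -0.001, -1.0]]
wrist_force: [-0.2, 0.1, -6.1]
finger_gap: 0.0395
```

```bash
python3 - <<'E'
from h import *
delta(np.array([.5492,-.0781,.11]),down(1.2536))
E
```

```text
tcp [ 0.5478 -0.0776  0.237 ] gap 0.0394520646655486 clk 5.25 F [-0.1605  0.144  -6.1369]
joints [-0.2244  0.3405  1.6186 -0.0012  1.1866 -1.4798]
shift cm (old tool) [-0.1945  0.0177 12.7023]
rot deg [-0.0847 -0.2296  0.1278] shift cm (new tool) [-0.1435 -0.0007 12.703 ]
```

{"method": "play_rows", "body": {"increments": [[20,[-0.15,0,3],[0,0,0]],[20,[0,0,4],[0,0,0]],[20,[0,0,4],[0,0,0]],[20,[0,0,4],[0,0,0]],[20,[0,0,1.5],[0,0,0]],[20,[0,0,0],[0,0,0]],[20,[0,0,0],[0,0,0]]]}}

```text
clock: 5.95
tcp_pos: [0.5501, -0.0784, 0.0742]
ee_rot: [[-0.95, 0.311, -0.001], [0.311, 0.95, -0.001], [0.001, -0.001, -1.0]]
wrist_force: [0.4, -0.8, -5.7]
finger_gap: 0.0398
```

```bash
python3 - <<'E'
from h import *
delta(np.array([.5492,-.0781,.031]),down(1.2536))
t=capture("top")["img"][:,:,::-1];s=capture("side")["img"][:,:,::-1]
crop(t,285,170,110,100,6,"pics/f1.png");crop(s,285,220,120,100,6,"pics/f2.png")
E
```

```text
tcp [ 0.5501 -0.0784  0.0742] gap 0.039768123622521655 clk 5.95 F [ 0.4198 -0.8212 -5.6526]
joints [-0.2248  0.5504  1.7504 -0.0014  0.8416 -1.4784]
shift cm (old tool) [0.0942 0.0051 4.3214]
rot deg [-0.0651 -0.0391  0.0566] shift cm (new tool) [0.0971 0.0001 4.3213]
```

View pics/f1.png

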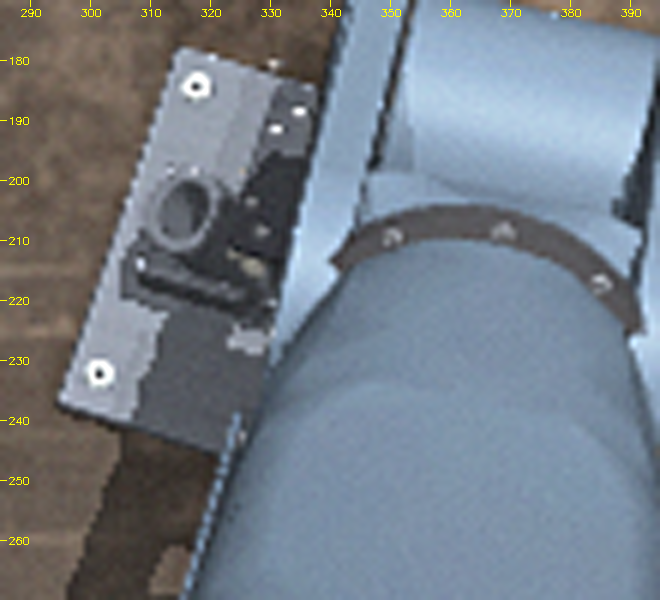

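View pics/f2.png

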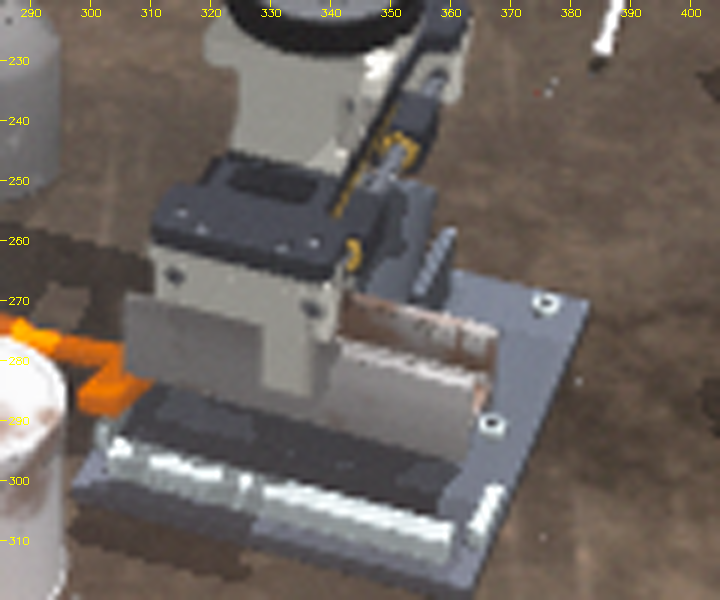

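```bash
python3 - <<'E'
from fit import *
y=1.2540; z0=.0742-.019
for nm,l in [("near bot -x",(-.02,.075,z0)),("near bot +x",(-.02,-.075,z0)),("near top -x",(-.02,.075,z0+.042)),("near top +x",(-.02,-.075,z0+.042)),("far top +x",(.02,-.075,z0+.042))]:
    print(nm,proj("side",planar([.5501,-.0784,y],np.array(l))))
# stops and fence in side from nest
N=np.array([.5478,-.0824,-1.888])
for nm,l in [("stop-y top in corner x=-20",(-.02,-.08,.024)),("x=+20",(.02,-.08,.024)),("fence in top +y",(.02,.075,.026)),("fence in top -y",(.02,-.075,.026)),("stop+y",(.0,.08,.024))]:
    print(nm,proj("side",planar(N,np.array(l))))
E
```

```text
near bot -x [[304.9713 282.5235]]
near bot +x [[362.3031 297.3261]]
near top -x [[304.9666 269.541 ]]
near top +x [[363.5358 284.2131]]
far top +x [[368.1128 274.2184]]
stop-y top in corner x=-20 [[307.9199 282.8073]]
x=+20 [[302.1513 292.3528]]
fence in top +y [[360.5837 307.2156]]
fence in top -y [[303.9722 292.2465]]
stop+y [[364.7396 303.1219]]
```

{"method": "play_rows", "body": {"increments": [[20,[0.1,0,1],[0,0,0]],[20,[0,0,1],[0,0,0]],[20,[0,0,1],[0,0,0]],[20,[0,0,0.8],[0,0,0]],[20,[0,0,0],[0,0,0]],[20,[0,0,0],[0,0,0]]]}}

```text
clock: 6.65
tcp_pos: [0.5512, -0.0788, 0.0382]
ee_rot: [[-0.95, 0.312, 0.004], [0.312, 0.95, -0.002], [-0.005, -0.001, -1.0]]
wrist_force: [-2.1, -0.4, 22.4]
finger_gap: 0.0395
```

```bash
python3 - <<'E'
from h import *
delta(np.array([.5492,-.0781,.031]),down(1.2536))
s=capture("side")["img"][:,:,::-1]
crop(s,285,220,120,100,6,"pics/g2.png")
E
```

```text
tcp [ 0.5512 -0.0788  0.0382] gap 0.039486659869007984 clk 6.65 F [-2.0903 -0.3507 22.3673]
joints [-0.225   0.6082  1.7645 -0.0017  0.7644 -1.477 ]
shift cm (old tool) [0.2148 0.0002 0.7142]
rot deg [-0.0414  0.2666 -0.0225] shift cm (new tool) [ 0.2114 -0.0002  0.7152]
```

View pics/g2.png

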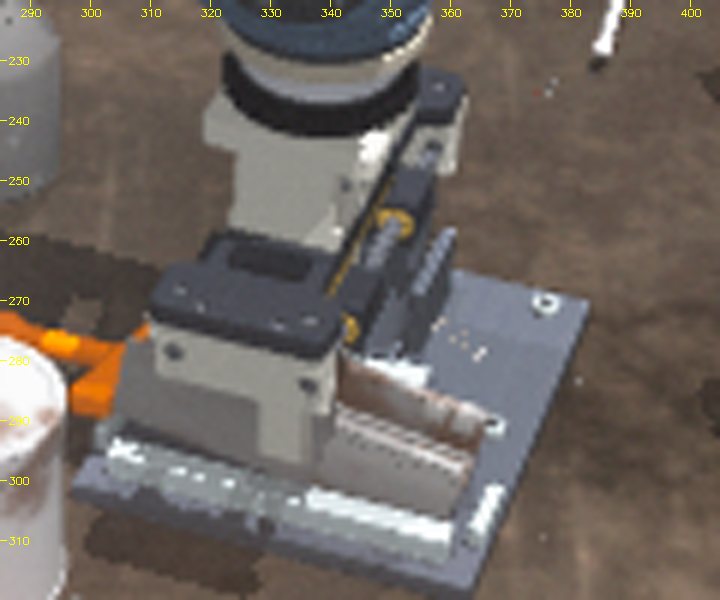

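```bash
python3 - <<'E'
from fit import *
s=capture("side")["img"][:,:,::-1]
crop(s,295,262,80,58,10,"pics/g3.png",5)
y=np.arctan2(.95,.312); 
for z0 in(.012,.0192):
  for nm,l in [("near bot -x",(-.02,.075,z0)),("near bot +x",(-.02,-.075,z0)),("near top -x",(-.02,.075,z0+.042)),("near top +x",(-.02,-.075,z0+.042)),("far top +x",(.02,-.075,z0+.042)),("far top -x",(.02,.075,z0+.042))]:
    print(z0,nm,proj("side",planar([.5512,-.0788,y],np.array(l))))
print(state()["wrist_force"],state()["tcp_pos"],state()["ft_torque"])
E
```

```text
0.012 near bot -x [[305.396  295.4459]]
0.012 near bot +x [[361.5278 310.3872]]
0.012 near top -x [[305.4001 282.9969]]
0.012 near top +x [[362.7177 297.8309]]
0.012 far top +x [[367.2279 287.7032]]
0.012 far top -x [[311.1661 273.5562]]
0.0192 near bot -x [[305.3967 293.3473]]
0.0192 near bot +x [[361.7283 308.2717]]
0.0192 near top -x [[305.4009 280.8115]]
0.0192 near top +x [[362.9268 295.625 ]]
0.0192 far top +x [[367.4477 285.5172]]
0.0192 far top -x [[311.1866 271.392 ]]
[-1.9069  0.1912 21.7124] [ 0.5512 -0.0788  0.0382] [ 0.1021  0.3788 -0.0429]
```

View pics/g3.png

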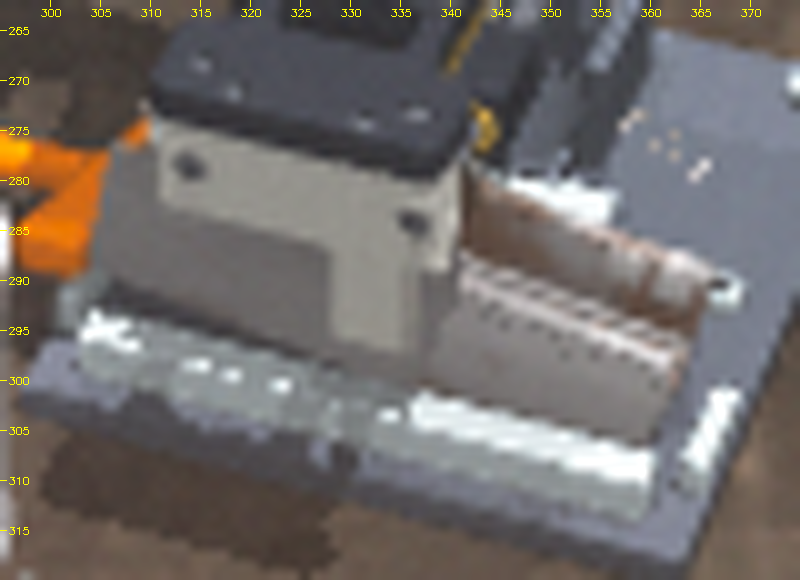

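```bash
python3 - <<'E'
from h import *
s=capture("side")["img"][:,:,::-1];t=capture("top")["img"][:,:,::-1]
crop(s,220,170,190,160,4,"pics/g4.png");crop(t,230,170,190,150,4,"pics/g5.png")
E
```

```text
(no output)
```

View pics/g4.png

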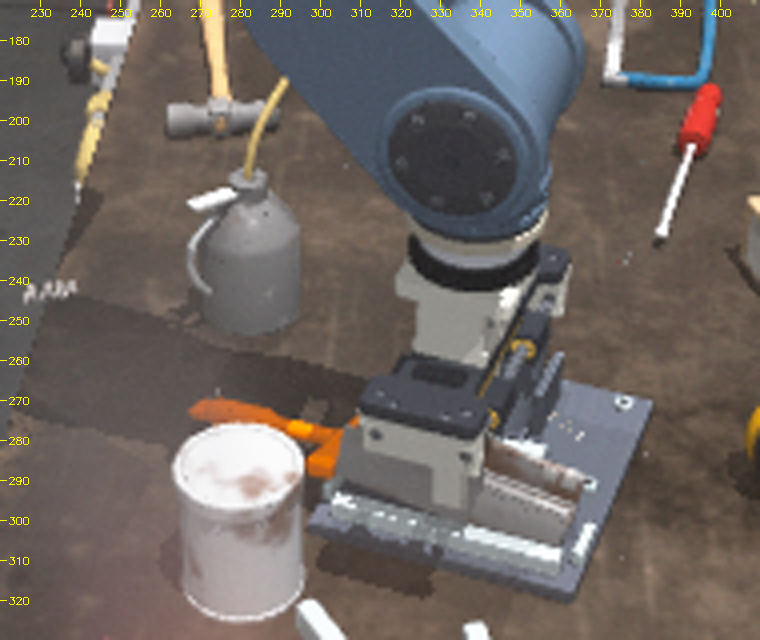

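View pics/g5.png

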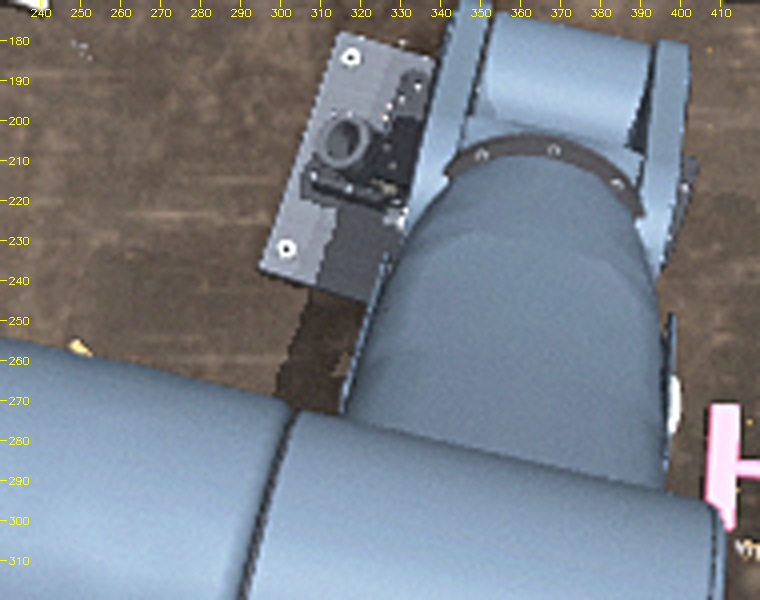

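{"method": "play_rows", "body": {"increments": [[20,[0,0,-2],[0,0,0]],[20,[0,0,-4],[0,0,0]],[20,[0,0,-4],[0,0,0]],[20,[0,0,-4],[0,0,0]],[20,[0,0,-4],[0,0,0]],[20,[0,0,-2],[0,0,0]],[20,[0,0,0],[0,0,0]]]}}

```text
clock: 7.55
tcp_pos: [0.5501, -0.0782, 0.2379]
ee_rot: [[-0.95, 0.312, 0.003], [0.312, 0.95, -0.002], [-0.003, -0.001, -1.0]]
wrist_force: [0.1, 0.3, -5.4]
finger_gap: 0.0395
```

```bash
python3 - <<'E'
from h import *
delta(np.array([.5492,-.0781,.031]),down(1.2536))
s=capture("side")["img"][:,:,::-1];t=capture("top")["img"][:,:,::-1]
crop(s,220,150,190,180,4,"pics/i4.png");crop(t,230,150,190,170,4,"pics/i5.png")
E
```

```text
tcp [ 0.5501 -0.0782  0.2379] gap 0.03945208010788475 clk 7.55 F [ 0.1499  0.3096 -5.4038]
joints [-0.2245  0.3402  1.6168 -0.0013  1.1812 -1.4773]
shift cm (old tool) [ 0.166   0.0029 20.6911]
rot deg [-0.0504  0.1999 -0.0144] shift cm (new tool) [ 0.0939 -0.0152 20.6915]
```

View pics/i4.png

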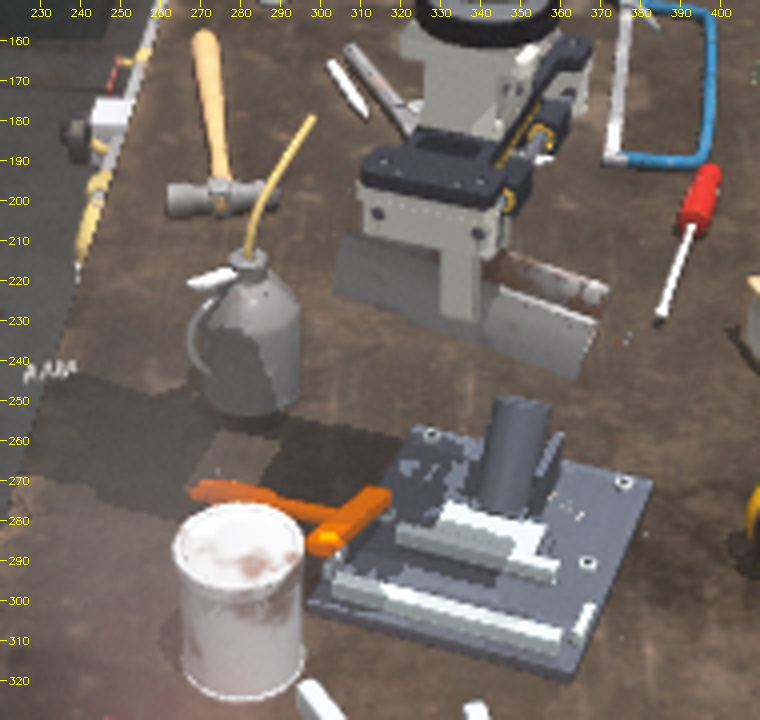

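View pics/i5.png

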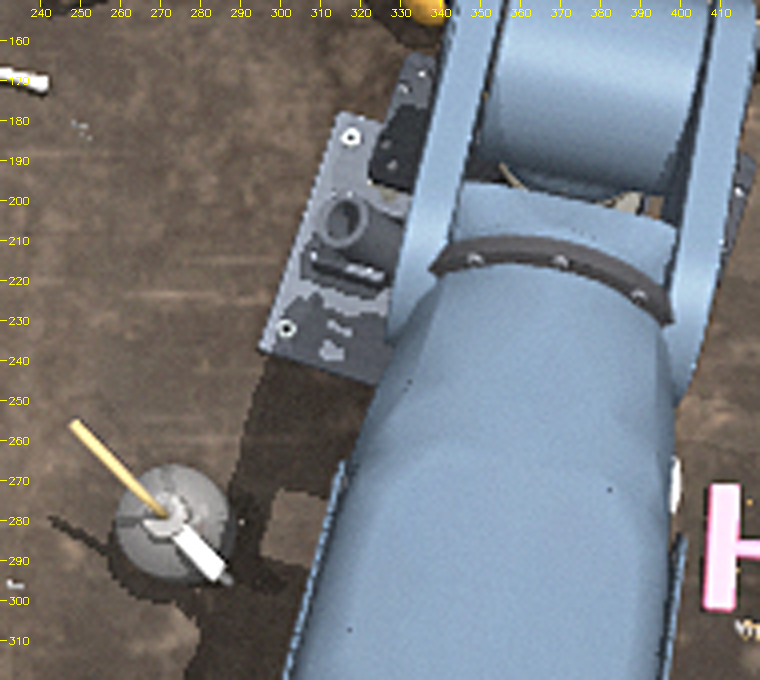

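```bash
python3 - <<'E'
from h import *
s=capture("side")["img"][:,:,::-1];t=capture("top")["img"][:,:,::-1]
cv2.imwrite("pics/k1.png",s);cv2.imwrite("pics/k2.png",t)
for uv in [(267,272)]: print("orange foot side",atz("side",uv,0))
print(atz("top",(315,297),0),"tall tin top",atz("top",(383.5,269.5),.095), "side",atz("side",(280,286),.095))
E
```

```text
orange foot side [0.3613 0.0282 0.    ]
[0.3531 0.0416 0.    ] tall tin top [ 0.4168 -0.1322  0.095 ] side [ 0.4175 -0.1363  0.095 ]
```

View pics/k1.png

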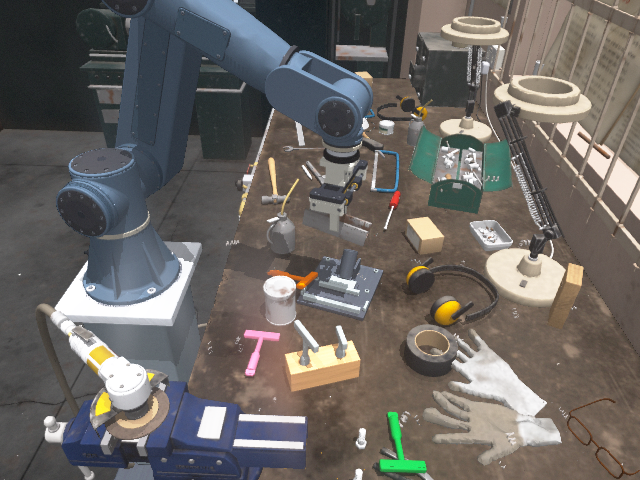

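View pics/k2.png

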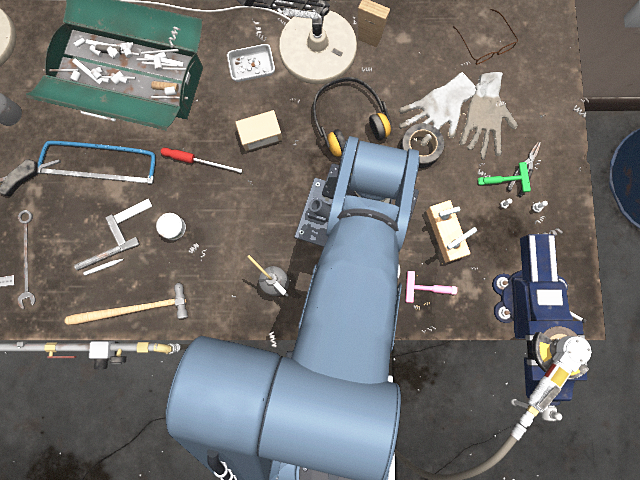

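```bash
python3 - <<'E'
from h import *
print(proj("top",[[.58,.2,0],[.6,.2,0]]))
delta(np.array([.58,.19,.06]),down(1.2536))
E
```

```text
[[257.4816 214.1592]
 [257.6181 207.0603]]
tcp [ 0.5483 -0.0778  0.2337] gap 0.03935714298686529 clk 7.75 F [ 0.3231 -0.1773 -6.498 ]
joints [-0.2245  0.3446  1.6213 -0.0012  1.1799 -1.4773]
shift cm (old tool) [ 5.2806 26.458  17.3543]
rot deg [-0.0834 -0.2367 -0.0234] shift cm (new tool) [ 5.3415 26.4349 17.3709]
```

{"method": "play_rows", "body": {"increments": [[20,[0.9,4.4,0],[0,0,0]],[20,[0.9,4.4,0],[0,0,0]],[20,[0.9,4.4,0],[0,0,0]],[20,[0.9,4.4,0],[0,0,0]],[20,[0.9,4.4,2],[0,0,0]],[20,[0.9,4.4,3],[0,0,0]],[20,[0,0,4],[0,0,0]],[20,[0,0,4],[0,0,0]],[20,[0,0,4],[0,0,0]],[20,[0,0,0],[0,0,0]]]}}

```text
clock: 8.75
tcp_pos: [0.5755, 0.1852, 0.0613]
ee_rot: [[-0.95, 0.312, -0.013], [0.312, 0.95, -0.004], [0.011, -0.007, -1.0]]
wrist_force: [-0.9, -0.7, -6.5]
finger_gap: 0.0395
```

```bash
python3 - <<'E'
from h import *
delta(np.array([.58,.19,.022]),down(1.2536))
E
```

```text
tcp [0.5755 0.1852 0.0613] gap 0.03954132581882724 clk 8.75 F [-0.8512 -0.6962 -6.4883]
joints [ 0.2347  0.6464  1.6104 -0.0009  0.8979 -1.0181]
shift cm (old tool) [-0.3188  0.6215  3.9257]
rot deg [-0.4293 -0.6203 -0.0131] shift cm (new tool) [-0.2764  0.592   3.9334]
```

Lower, reduce grip so it flattens, then release.

{"method": "play_rows", "body": {"increments": [[20,[0,0,1.5],[0,0,0]],[20,[0,0,0.8],[0,0,0]],[20,[0,0,0],[0,0,0]],[20,[0,0,0.6],[0,0,0]],[20,[0,0,0.6],[0,0,0]],[20,[0,0,0.4],[0,0,0]],[20,[0,0,0],[0,0,0]]], "force": 12}}

```text
clock: 9.45
tcp_pos: [0.5794, 0.1861, 0.0285]
ee_rot: [[-0.95, 0.312, -0.002], [0.312, 0.95, -0.001], [0.001, -0.002, -1.0]]
wrist_force: [-0.3, 0.1, -5.0]
finger_gap: 0.0398
```

```bash
python3 - <<'E'
from h import *
delta(np.array([.58,.19,.022]),down(1.2536))
s=capture("side")["img"][:,:,::-1]
crop(s,270,140,130,120,6,"pics/l1.png")
E
```

```text
tcp [0.5794 0.1861 0.0285] gap 0.039772912663381746 clk 9.45 F [-0.3     0.0569 -5.0452]
joints [ 0.2346  0.6968  1.6178 -0.0009  0.8289 -1.018 ]
shift cm (old tool) [0.0676 0.3895 0.6456]
rot deg [-0.0891 -0.0739 -0.0235] shift cm (new tool) [0.0683 0.3885 0.6461]
```

View pics/l1.png

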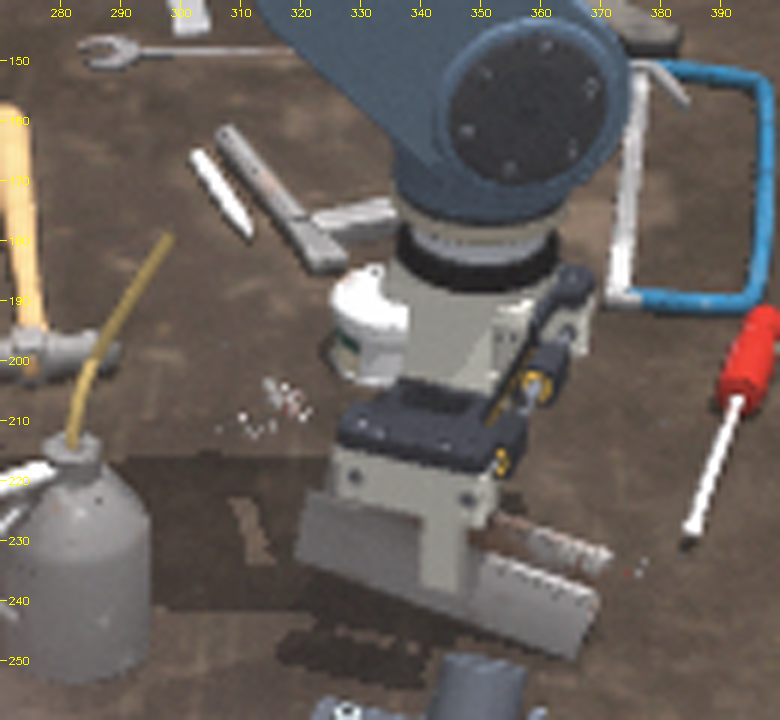

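{"method": "play_rows", "body": {"increments": [[20,[0,0,0.4],[0,0,0]],[20,[0,0,0.4],[0,0,0]],[20,[0,0,0.2],[0,0,0]],[20,[0,0,0],[0,0,0]],[20,[0,0,0],[0,0,0]]], "force": 8}}

```text
clock: 10.0
tcp_pos: [0.5798, 0.1862, 0.0189]
ee_rot: [[-0.95, 0.312, -0.001], [0.312, 0.95, -0.001], [0.001, -0.001, -1.0]]
wrist_force: [0.3, -0.6, -5.1]
finger_gap: 0.0399
```

```bash
python3 - <<'E'
from h import *
delta(np.array([.58,.19,.022]),down(1.2536))
s=capture("side")["img"][:,:,::-1]
crop(s,270,140,130,120,6,"pics/l2.png")
E
```

```text
tcp [0.5798 0.1862 0.0189] gap 0.03987937271372674 clk 10.0 F [ 0.3161 -0.6139 -5.1332]
joints [ 0.2346  0.7118  1.6194 -0.0009  0.8116 -1.018 ]
shift cm (old tool) [ 0.097   0.3711 -0.3081]
rot deg [-0.0663 -0.0369 -0.0243] shift cm (new tool) [ 0.0967  0.3715 -0.3078]
```

View pics/l2.png

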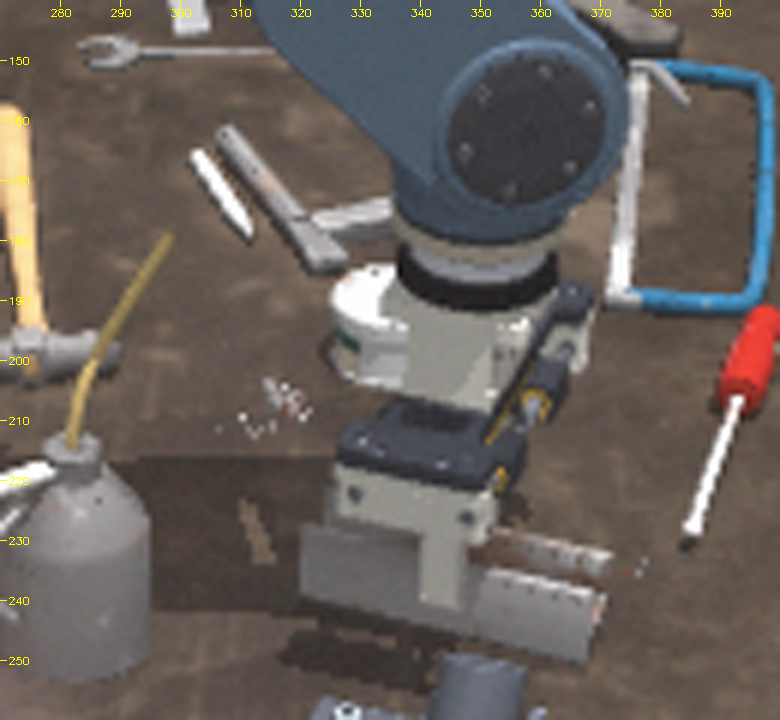

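{"method": "play_rows", "body": {"increments": [[55,[0,0,0],[0,0,0]],[65,[0,0,0],[0,0,0]],[65,[0,0,0],[0,0,0]],[65,[0,0,-3],[0,0,0]],[65,[0,0,-5],[0,0,0]],[65,[0,0,-5],[0,0,0]],[65,[0,0,-5],[0,0,0]],[65,[0,0,-5],[0,0,0]],[65,[-2,0,-2],[0,0,0]],[65,[-3,0,0],[0,0,0]]]}}

```text
clock: 11.05
tcp_pos: [0.6287, 0.1715, 0.2743]
ee_rot: [[-0.95, 0.311, 0.006], [0.311, 0.95, 0.001], [-0.006, 0.003, -1.0]]
wrist_force: [-0.0, 0.0, 0.2]
finger_gap: 0.0603
```

```bash
python3 - <<'E'
from h import *
delta(np.array([.58,.19,.022]),down(1.2536))
t=capture("top")["img"][:,:,::-1];s=capture("side")["img"][:,:,::-1]
crop(s,240,200,150,120,5,"pics/m1.png");crop(t,220,160,170,170,4,"pics/m2.png")
E
```

```text
tcp [0.6287 0.1715 0.2743] gap 0.06032653120500822 clk 11.05 F [-0.0262  0.0268  0.1927]
joints [ 0.1951  0.492   1.3014 -0.0005  1.3416 -1.0593]
shift cm (old tool) [ 5.3539  0.1751 25.1966]
rot deg [0.1589 0.3393 0.0491] shift cm (new tool) [ 5.2048  0.2405 25.2273]
```

View pics/m1.png

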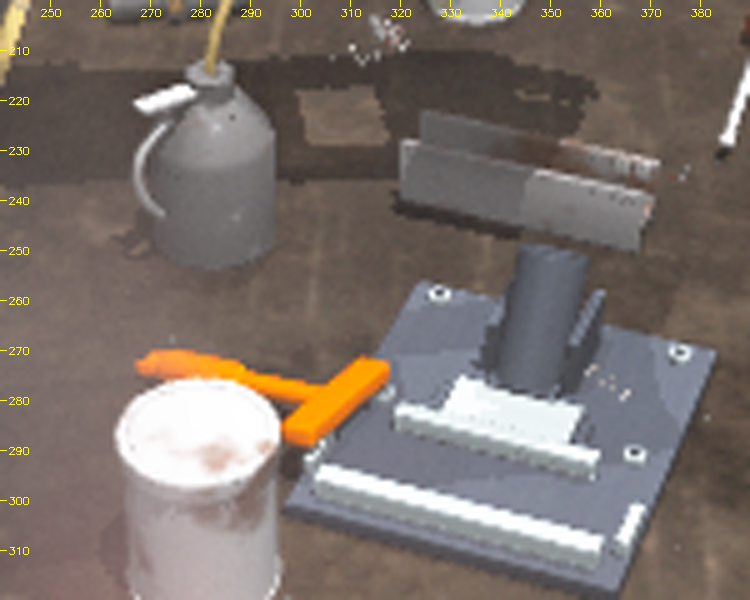

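View pics/m2.png

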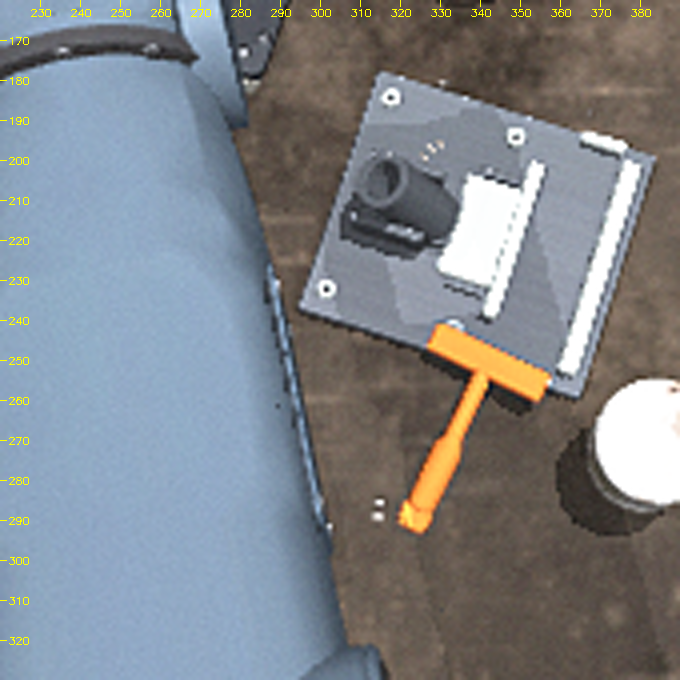

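```bash
python3 - <<'E'
from h import *
for n,uv,z in[("top",(340,256),.02),("top",(332,274),.015),("top",(328,281),.012),("top",(324,290),.01),("side",(268,272),.01),("side",(300,277),.02)]: print(n,uv,atz(n,uv,z))
a=atz("top",(340,256),.015);b=atz("top",(325.5,287),.012);d=a-b
yaw=np.arctan2(d[1],d[0]);print("shank yaw",yaw, "tool y yaw",yaw+np.pi/2)
delta(atz("top",(328,281),.012)+[0,0,.15],down(yaw+np.pi/2))
E
```

```text
top (340, 256) [ 0.4608 -0.0255  0.02  ]
top (332, 274) [ 0.4132 -0.004   0.015 ]
top (328, 281) [0.3948 0.0067 0.012 ]
top (324, 290) [0.3711 0.0174 0.01  ]
side (268, 272) [0.366  0.0163 0.01  ]
side (300, 277) [ 0.4553 -0.0114  0.02  ]
shank yaw -0.44237506940920446 tool y yaw 1.1284212573856922
tcp [0.6296 0.1697 0.2696] gap 0.06032994212159878 clk 11.15 F [ 0.3247 -0.0991 -1.0086]
joints [ 0.1924  0.4987  1.3021 -0.0011  1.3395 -1.0593]
shift cm (old tool) [ 17.2012 -22.8356  10.7423]
rot deg [-0.011   0.0931  7.0736] shift cm (new tool) [ 14.2406 -24.781   10.7633]
```

{"method": "play_rows", "body": {"increments": [[65,[2.4,-3.3,0],[0,0,1]],[65,[2.4,-3.4,0],[0,0,1]],[65,[2.4,-3.4,0],[0,0,1]],[65,[2.3,-3.4,0],[0,0,1]],[65,[2.2,-3.3,1.5],[0,0,1]],[65,[2,-3.3,3],[0,0,1]],[65,[2,-3,3],[0,0,1]],[65,[0,0,3],[0,0,0]],[65,[0,0,2],[0,0,0]],[65,[0,0,0],[0,0,0]]]}}

```text
clock: 12.15
tcp_pos: [0.3958, 0.0119, 0.1426]
ee_rot: [[-0.905, 0.426, -0.005], [0.426, 0.905, -0.0], [0.004, -0.002, -1.0]]
wrist_force: [-0.1, -0.3, -0.2]
finger_gap: 0.0604
```

```bash
python3 - <<'E'
from h import *
delta(np.array([.3945,.0065,.01]),down(1.128))
s=capture("side")["img"][:,:,::-1]
crop(s,220,170,150,150,5,"pics/n1.png")
E
```

```text
tcp [0.3958 0.0119 0.1426] gap 0.060445980651769704 clk 12.15 F [-0.0659 -0.273  -0.24  ]
joints [-0.087   0.1864  2.098  -0.0011  0.8619 -1.217 ]
shift cm (old tool) [-0.1655 -0.5149 13.2644]
rot deg [-0.1406 -0.2415  0.154 ] shift cm (new tool) [-0.111  -0.5471 13.2637]
```

View pics/n1.png

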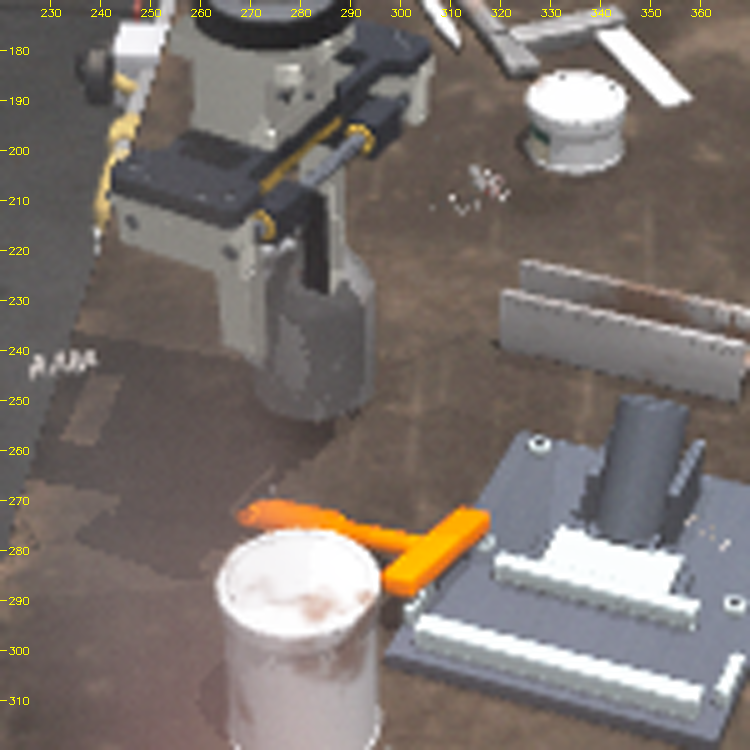

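```bash
python3 - <<'E'
from h import *
delta(np.array([.437,-.0155,.014]),down(1.128))
print(atz("top",(286,295),.15))
E
```

```text
tcp [0.3969 0.0119 0.144 ] gap 0.06008271909085249 clk 12.2 F [-0.5289  0.5191  0.3888]
joints [-0.0868  0.1848  2.0957 -0.0012  0.8639 -1.217 ]
shift cm (old tool) [-4.8262 -0.7476 12.9919]
rot deg [-0.103  -0.1308  0.172 ] shift cm (new tool) [-4.7988 -0.7565 13.0015]
[0.3508 0.1075 0.15  ]
```

{"method": "play_rows", "body": {"increments": [[45,[-2.4,-0.4,0],[0,0,0]],[45,[-2.4,-0.4,0],[0,0,0]],[45,[0,0,3],[0,0,0]],[45,[0,0,3],[0,0,0]],[45,[0,0,3],[0,0,0]],[45,[0,0,2],[0,0,0]],[45,[0,0,0],[0,0,0]],[45,[0,0,0],[0,0,0]]]}}

```text
clock: 13.0
tcp_pos: [0.4383, -0.016, 0.0355]
ee_rot: [[-0.905, 0.425, 0.0], [0.425, 0.905, -0.001], [-0.001, -0.001, -1.0]]
wrist_force: [-0.6, 0.2, -0.2]
finger_gap: 0.0417
```

```bash
python3 - <<'E'
from h import *
delta(np.array([.437,-.0155,.014]),down(1.128))
s=capture("side")["img"][:,:,::-1]
crop(s,230,200,130,120,6,"pics/o1.png")
E
```

```text
tcp [ 0.4383 -0.016   0.0355] gap 0.04171265137181518 clk 13.0 F [-0.5773  0.1553 -0.1874]
joints [-0.142   0.4632  2.0659 -0.0017  0.6121 -1.2719]
shift cm (old tool) [ 0.1421 -0.0137  2.145 ]
rot deg [-0.0478  0.0312  0.1885] shift cm (new tool) [ 0.1408 -0.016   2.145 ]
```

View pics/o1.png

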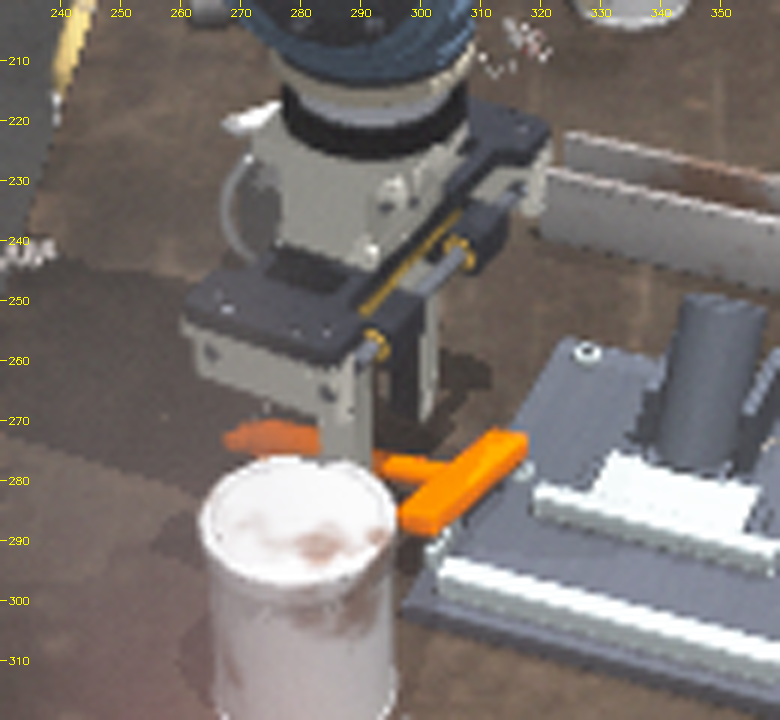

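{"method": "play_rows", "body": {"increments": [[45,[0,0,1],[0,0,0]],[45,[0,0,1],[0,0,0]],[45,[0,0,0],[0,0,0]],[10,[0,0,0],[0,0,0]],[0,[0,0,0],[0,0,0]],[0,[0,0,0],[0,0,0]],[0,[0,0,0],[0,0,0]],[0,[0,0,-3],[0,0,0]],[0,[0,0,-3],[0,0,0]],[0,[0,0,0],[0,0,0]]], "force": 30}}

```text
clock: 14.05
tcp_pos: [0.4394, -0.0162, 0.0771]
ee_rot: [[-0.905, 0.426, 0.004], [0.426, 0.905, -0.002], [-0.005, 0.0, -1.0]]
wrist_force: [-0.0, -0.6, -0.6]
finger_gap: 0.0008
```

```bash
python3 - <<'E'
from h import *
delta(np.array([.382,-.020,.07]),down(1.128))
s=capture("side")["img"][:,:,::-1]
crop(s,230,200,130,120,6,"pics/o2.png")
E
```

```text
tcp [ 0.4394 -0.0162  0.0771] gap 0.0007788573169059464 clk 14.05 F [-0.0324 -0.6228 -0.603 ]
joints [-0.1422  0.3771  2.0487 -0.0016  0.7111 -1.2722]
shift cm (old tool) [ 5.0387 -2.7852  0.6874]
rot deg [0.0223 0.2698 0.1807] shift cm (new tool) [ 5.0266 -2.8008  0.7121]
```

View pics/o2.png

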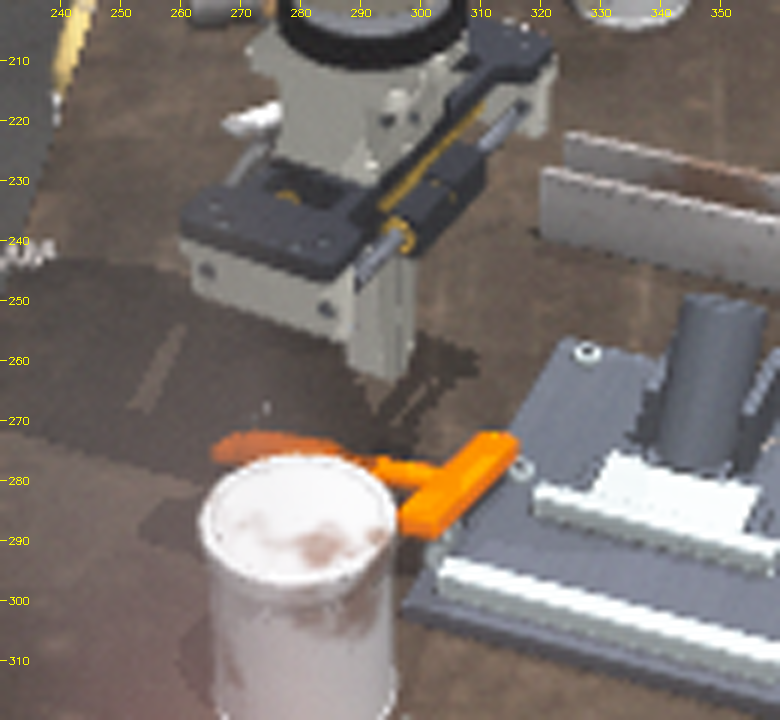

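```bash
python3 - <<'E'
from h import *
print(atz("side",(266,275),.01))
delta(np.array([.3985,.005,.008]),down(1.128))
E
```

```text
[0.3622 0.0033 0.01  ]
tcp [ 0.4386 -0.0161  0.0756] gap 0.000536544849690705 clk 14.1 F [ 0.3427  0.4788 -0.2415]
joints [-0.1423  0.3798  2.0503 -0.0015  0.7088 -1.2722]
shift cm (old tool) [4.5446 0.2067 6.7422]
rot deg [-0.0092  0.1622  0.1772] shift cm (new tool) [4.5261 0.1916 6.7551]
```

{"method": "play_rows", "body": {"increments": [[30,[2.4,0,0],[0,0,0]],[52,[2.3,0,0],[0,0,0]],[52,[0,0,2],[0,0,0]],[52,[0,0,2],[0,0,0]],[52,[0,0,0],[0,0,0]],[52,[0,0,0],[0,0,0]]]}}

```text
clock: 14.7
tcp_pos: [0.3946, 0.004, 0.034]
ee_rot: [[-0.905, 0.426, -0.003], [0.426, 0.905, -0.001], [0.002, -0.002, -1.0]]
wrist_force: [1.0, -0.8, 1.1]
finger_gap: 0.0439
```

```bash
python3 - <<'E'
from h import *
delta(np.array([.3965,.004,.009]),down(1.128))
s=capture("side")["img"][:,:,::-1]
crop(s,220,200,140,120,5,"pics/o3.png")
E
```

```text
tcp [0.3946 0.004  0.034 ] gap 0.04386827753463096 clk 14.7 F [ 0.9643 -0.793   1.106 ]
joints [-0.1073  0.414   2.1714 -0.0018  0.5588 -1.2367]
shift cm (old tool) [-0.1789  0.0853  2.4963]
rot deg [-0.1003 -0.1225  0.1708] shift cm (new tool) [-0.1734  0.0814  2.4968]
```

View pics/o3.png

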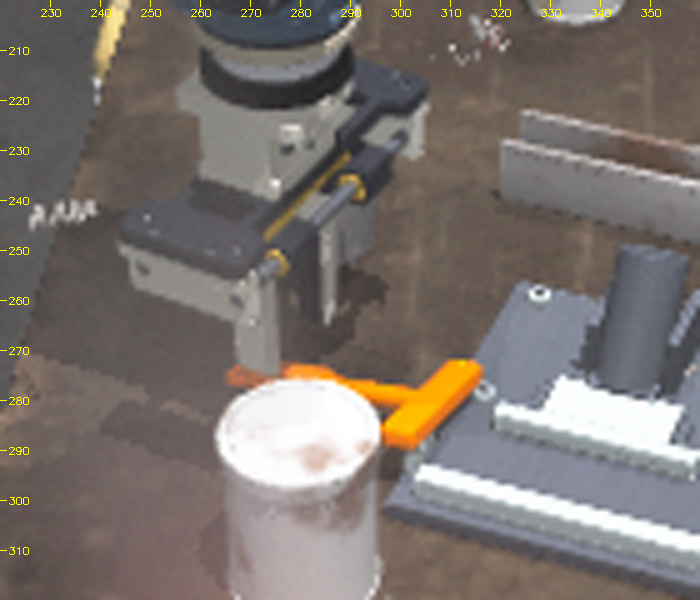

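{"method": "play_rows", "body": {"increments": [[52,[0,0.1,1],[0,0,0]],[52,[0,0,1.3],[0,0,0]],[52,[0,0,0],[0,0,0]],[10,[0,0,0],[0,0,0]],[0,[0,0,0],[0,0,0]],[0,[0,0,0],[0,0,0]],[0,[0,0,0],[0,0,0]]], "force": 30}}

```text
clock: 15.45
tcp_pos: [0.3956, 0.0048, 0.0116]
ee_rot: [[-0.905, 0.426, -0.0], [0.426, 0.905, -0.001], [0.0, -0.001, -1.0]]
wrist_force: [-0.5, -0.6, 1.2]
finger_gap: 0.021
```

{"method": "play_rows", "body": {"increments": [[0,[0,0,-2],[0,0,0]],[0,[0,0,-2],[0,0,0]],[0,[0,0,0],[0,0,-6.7]],[0,[0,0,0],[0,0,-6.7]],[0,[0,0,0],[0,0,-6.6]],[0,[0,0,0],[0,0,0]]]}}

```text
clock: 16.05
tcp_pos: [0.3953, 0.0049, 0.0514]
ee_rot: [[-0.996, 0.089, -0.001], [0.089, 0.996, -0.001], [0.001, -0.001, -1.0]]
wrist_force: [-0.6, 0.2, -1.8]
finger_gap: 0.0187
```

```bash
python3 - <<'E'
from h import *
delta(np.array([.34,-.02,.05]),down(1.478))
s=capture("side")["img"][:,:,::-1]
crop(s,220,200,140,120,5,"pics/o4.png")
E
```

```text
tcp [0.3953 0.0049 0.0514] gap 0.018745039118793782 clk 16.05 F [-0.585   0.2158 -1.7824]
joints [-0.1048  0.3735  2.1642 -0.0017  0.6049 -1.5852]
shift cm (old tool) [ 5.2878 -2.9734  0.1441]
rot deg [-0.0543 -0.0578  0.2164] shift cm (new tool) [ 5.2767 -2.9935  0.136 ]
```

View pics/o4.png

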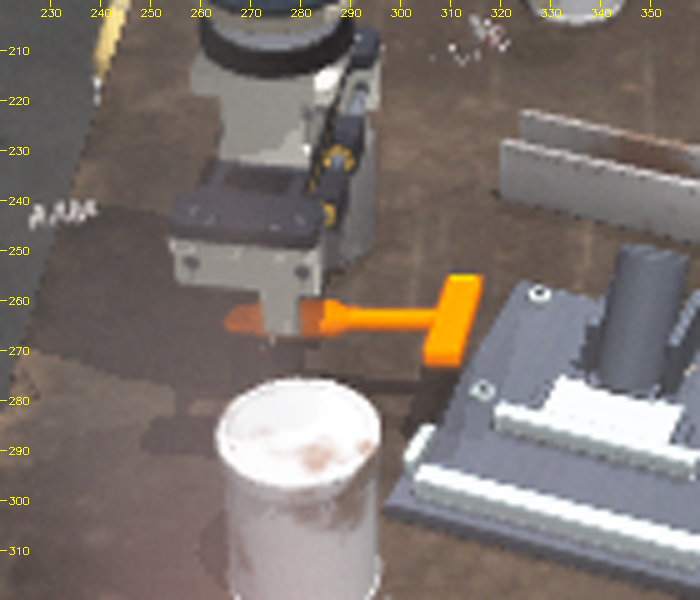

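Key held. Move it back toward the robot and lay it on the bench.

{"method": "play_rows", "body": {"increments": [[0,[2.6,-1.4,0],[0,0,0]],[0,[2.7,-1.4,0],[0,0,0]],[0,[0,0,1.5],[0,0,0]],[0,[0,0,1.5],[0,0,0]],[0,[0,0,0.7],[0,0,0]],[0,[0,0,0],[0,0,0]],[35,[0,0,0],[0,0,0]],[40,[0,0,0],[0,0,0]],[40,[0,0,-3],[0,0,0]],[40,[0,0,-5],[0,0,0]]]}}

```text
clock: 17.1
tcp_pos: [0.3389, -0.0179, 0.0944]
ee_rot: [[-0.996, 0.091, -0.005], [0.091, 0.996, -0.0], [0.005, -0.0, -1.0]]
wrist_force: [0.2, 0.0, 0.9]
finger_gap: 0.0369
```

{"method": "play_rows", "body": {"increments": [[65,[0,0,-5],[0,0,0]],[65,[0,0,-5],[0,0,0]],[65,[0,0,-5],[0,0,0]],[65,[0,0,0],[0,0,0]]], "force": 50}}

```text
clock: 17.5
tcp_pos: [0.3427, -0.0184, 0.2504]
ee_rot: [[-0.996, 0.091, 0.01], [0.091, 0.996, -0.003], [-0.01, -0.002, -1.0]]
wrist_force: [0.6, -0.2, -0.4]
finger_gap: 0.0594
```

```bash
python3 - <<'E'
from h import *
t=capture("top")["img"][:,:,::-1];s=capture("side")["img"][:,:,::-1]
crop(s,230,200,160,120,5,"pics/p1.png");crop(t,215,160,190,150,4,"pics/p2.png")
delta(np.array([.58,.19,.2]),down(1.2536))
E
```

```text
tcp [ 0.3406 -0.018   0.2454] gap 0.06029659022900417 clk 17.6 F [-0.0023  0.3488 -0.3846]
joints [-0.1888 -0.0879  2.0931 -0.0011  1.1338 -1.6682]
shift cm (old tool) [-21.9417  22.8934   4.5619]
rot deg [-0.0551  0.1466 12.9662] shift cm (new tool) [-16.2576  27.2299   4.537 ]
```

View pics/p1.png

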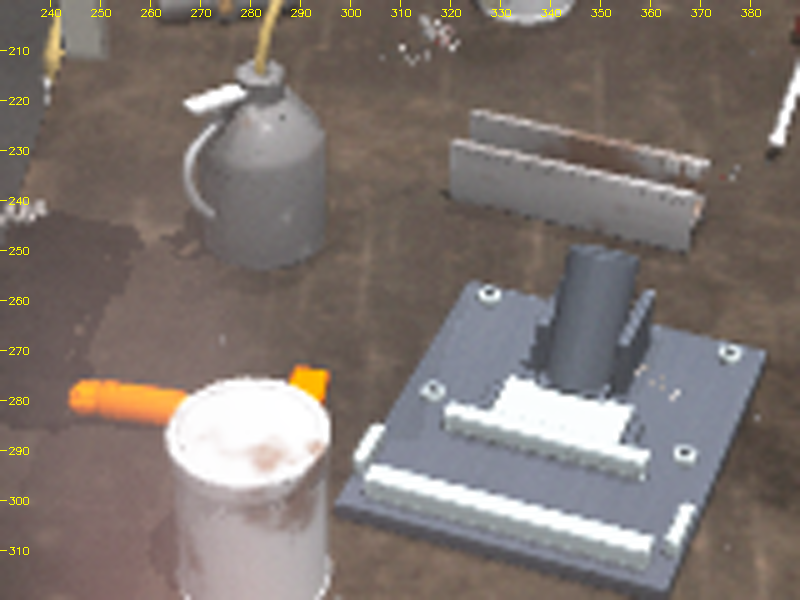

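View pics/p2.png

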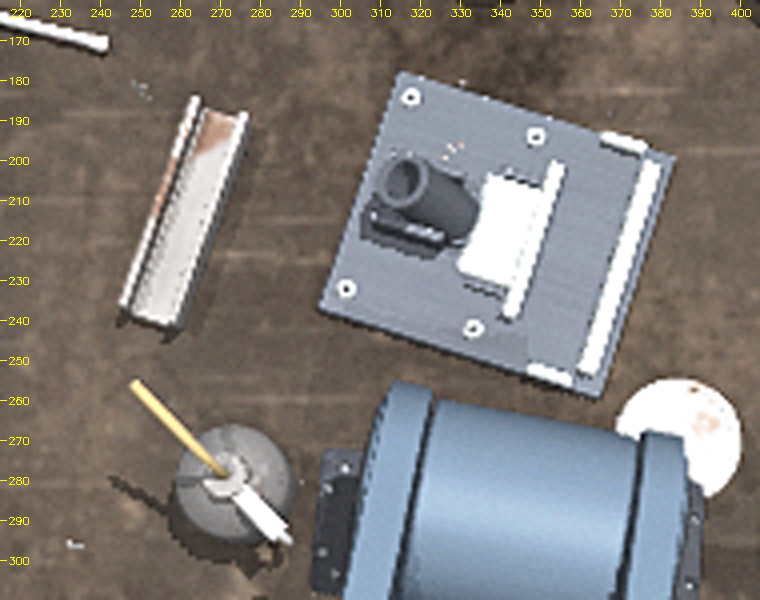

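```bash
python3 - <<'E'
from fit import *
b=[("top",(.02,-.075,.042),(263,184)),("top",(-.02,-.075,.042),(277,188)),("top",(.02,.075,.042),(245,236.5)),("top",(-.02,.075,.042),(260,241.5)),
("side",(-.02,.075,.042),(320.5,228)),("side",(-.02,-.075,.042),(370,239.5)),("side",(.02,.075,.042),(324,222)),("side",(.02,-.075,.042),(372,232)),("side",(-.02,.075,0),(320,239.5)),("side",(-.02,-.075,0),(368,249.5))]
for sel in ("top","side",""):
    p,r=fit(planar,[o for o in b if sel in o[0]],[.58,.19,1.25]);print("bracket",sel,p,np.abs(r).max(),"mean",r.mean(0))
delta(np.array([p[0],p[1],.019]),down(1.25))
E
```

```text
bracket top [0.5762 0.1841 1.2726] 0.5260202825446925 mean [ 0.0027 -0.0091]
bracket side [0.5785 0.1864 1.2749] 0.9146507687264602 mean [-0.0055  0.0025]
bracket  [0.5774 0.1846 1.2729] 1.2928535172026727 mean [-0.3024  0.016 ]
tcp [ 0.3406 -0.018   0.2454] gap 0.06029659022900417 clk 17.6 F [-0.0023  0.3488 -0.3846]
joints [-0.1888 -0.0879  2.0931 -0.0011  1.1338 -1.6682]
shift cm (old tool) [-21.6901  22.3529  22.662 ]
rot deg [-0.0549  0.1467 13.1724] shift cm (new tool) [-16.0855  26.6927  22.637 ]
```

{"method": "play_rows", "body": {"increments": [[65,[-3.1,3.2,0],[0,0,0]],[65,[-3.1,3.2,0],[0,0,0]],[65,[-3.1,3.2,0],[0,0,0]],[65,[-3.1,3.2,0],[0,0,0]],[65,[-3.1,3.2,0],[0,0,0]],[65,[-3.1,3.2,0],[0,0,0]],[65,[-3.1,3.2,3],[0,0,4]],[65,[0,0,4],[0,0,4.5]],[65,[0,0,4],[0,0,4.2]],[65,[0,0,0],[0,0,0]]]}}

```text
clock: 18.6
tcp_pos: [0.5706, 0.1826, 0.1295]
ee_rot: [[-0.951, 0.308, -0.012], [0.308, 0.951, -0.004], [0.011, -0.007, -1.0]]
wrist_force: [0.2, -0.3, 0.2]
finger_gap: 0.0604
```

```bash
python3 - <<'E'
from h import *
delta(np.array([.5785,.1855,.019]),down(1.258))
E
```

```text
tcp [0.5706 0.1826 0.1295] gap 0.06035801613475275 clk 18.6 F [ 0.2203 -0.3109  0.2025]
joints [ 0.2323  0.5449  1.5898 -0.0008  1.0196 -1.0248]
shift cm (old tool) [-0.7804  0.6006 11.0349]
rot deg [-0.4127 -0.6081 -0.0304] shift cm (new tool) [-0.6636  0.5207 11.0466]
```

{"method": "play_rows", "body": {"increments": [[65,[-0.5,0.4,3],[0,0,0]],[65,[0,0,3.5],[0,0,0]],[65,[0,0,2.5],[0,0,0]],[65,[0,0,0],[0,0,0]],[65,[0,0,0],[0,0,0]]]}}

```text
clock: 19.1
tcp_pos: [0.5808, 0.1855, 0.0475]
ee_rot: [[-0.952, 0.306, -0.0], [0.306, 0.952, -0.001], [-0.0, -0.001, -1.0]]
wrist_force: [-0.1, -0.2, 1.1]
finger_gap: 0.0603
```

```bash
python3 - <<'E'
from h import *
delta(np.array([.5785,.1855,.019]),down(1.258))
E
```

```text
tcp [0.5808 0.1855 0.0475] gap 0.060334056811926516 clk 19.1 F [-0.0964 -0.197   1.0504]
joints [ 0.2332  0.6689  1.6108 -0.0008  0.8621 -1.0257]
shift cm (old tool) [ 0.2168 -0.0712  2.8508]
rot deg [-0.0391  0.0048  0.0795] shift cm (new tool) [ 0.2165 -0.0734  2.8508]
```

{"method": "play_rows", "body": {"increments": [[65,[0.2,0,1.5],[0,0,0]],[65,[0,0,1.3],[0,0,0]],[65,[0,0,0],[0,0,0]],[65,[0,0,0],[0,0,0]],[20,[0,0,0],[0,0,0]],[20,[0,0,0],[0,0,0]],[20,[0,0,0],[0,0,0]],[20,[0,0,0],[0,0,0]]], "force": 55}}

```text
clock: 19.9
tcp_pos: [0.5785, 0.1862, 0.0184]
ee_rot: [[-0.952, 0.307, -0.0], [0.307, 0.952, -0.001], [0.0, -0.001, -1.0]]
wrist_force: [-0.9, 0.8, 2.1]
finger_gap: 0.0396
```

{"method": "play_rows", "body": {"increments": [[20,[0,0,-3],[0,0,0]],[20,[0,0,-4],[0,0,0]],[20,[0,0,-4],[0,0,0]],[20,[0,0,-4],[0,0,0]],[20,[0,0,-4],[0,0,0]],[20,[0,0,0],[0,0,0]]]}}

```text
clock: 20.5
tcp_pos: [0.5803, 0.1867, 0.213]
ee_rot: [[-0.952, 0.307, 0.007], [0.307, 0.952, 0.001], [-0.006, 0.003, -1.0]]
wrist_force: [0.3, 0.3, -5.2]
finger_gap: 0.0396
```

```bash
python3 - <<'E'
from h import *
delta(np.array([.5492,-.0781,.21]),down(1.2536))
s=capture("side")["img"][:,:,::-1]
crop(s,270,110,130,120,6,"pics/q1.png")
E
```

```text
tcp [0.5803 0.1867 0.213 ] gap 0.03955212218190912 clk 20.5 F [ 0.2537  0.2914 -5.2226]
joints [ 0.2352  0.461   1.501  -0.0007  1.1729 -1.023 ]
shift cm (old tool) [ -5.1724 -26.1582   0.2565]
rot deg [0.1705 0.3493 0.2814] shift cm (new tool) [ -5.3025 -26.1316   0.3023]
```

View pics/q1.png

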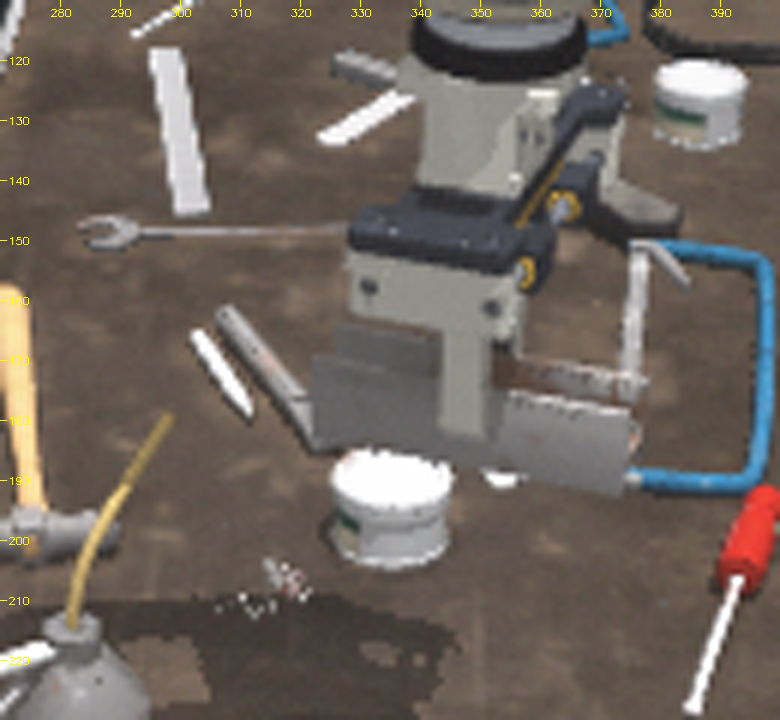

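{"method": "play_rows", "body": {"increments": [[20,[-0.9,-4.3,0],[0,0,0]],[20,[-0.9,-4.4,0],[0,0,0]],[20,[-0.9,-4.4,0],[0,0,0]],[20,[-0.9,-4.4,0],[0,0,0]],[20,[-0.8,-4.3,0],[0,0,0]],[20,[-0.8,-4.3,0],[0,0,0.3]],[20,[0,0,4],[0,0,0]],[20,[0,0,4],[0,0,0]],[20,[0,0,4],[0,0,0]],[20,[0,0,1],[0,0,0]]]}}

```text
clock: 21.55
tcp_pos: [0.5435, -0.0775, 0.0724]
ee_rot: [[-0.95, 0.313, -0.011], [0.313, 0.95, 0.001], [0.011, -0.002, -1.0]]
wrist_force: [-0.7, 0.2, -5.3]
finger_gap: 0.0394
```

{"method": "play_rows", "body": {"increments": [[20,[0,0,0],[0,0,0]],[20,[0,0,0],[0,0,0]]]}}

```text
clock: 21.75
tcp_pos: [0.5482, -0.0782, 0.0792]
ee_rot: [[-0.95, 0.312, 0.0], [0.312, 0.95, -0.001], [-0.0, -0.001, -1.0]]
wrist_force: [-0.0, 0.3, -4.8]
finger_gap: 0.0394
```

```bash
python3 - <<'E'
from fit import *
delta(np.array([.5492,-.0781,.031]),down(1.2536))
s=capture("side")["img"][:,:,::-1]
crop(s,285,235,100,90,8,"pics/r1.png")
st=state();p=st["tcp_pos"];E=st["ee_rot"];y=np.arctan2(E[1,1],E[0,1]);z0=p[2]-.0185
for nm,l in [("near bot -x",(-.02,.075,z0)),("near bot +x",(-.02,-.075,z0)),("near top -x",(-.02,.075,z0+.042)),("near top +x",(-.02,-.075,z0+.042)),("far top +x",(.02,-.075,z0+.042))]:
    print(nm,proj("side",planar([p[0],p[1],y],np.array(l))))
E
```

```text
tcp [ 0.5482 -0.0782  0.0792] gap 0.039419588518807835 clk 21.75 F [-0.004   0.3136 -4.7586]
joints [-0.2253  0.5393  1.754  -0.0014  0.848  -1.4778]
shift cm (old tool) [-0.0901  0.0499  4.8222]
rot deg [-0.059   0.0211 -0.0111] shift cm (new tool) [-0.0919  0.0449  4.8222]
near bot -x [[304.3539 280.6214]]
near bot +x [[361.8236 295.4259]]
near top -x [[304.3363 267.5612]]
near top +x [[363.0497 282.2315]]
far top +x [[367.6623 272.2604]]
```

View pics/r1.png

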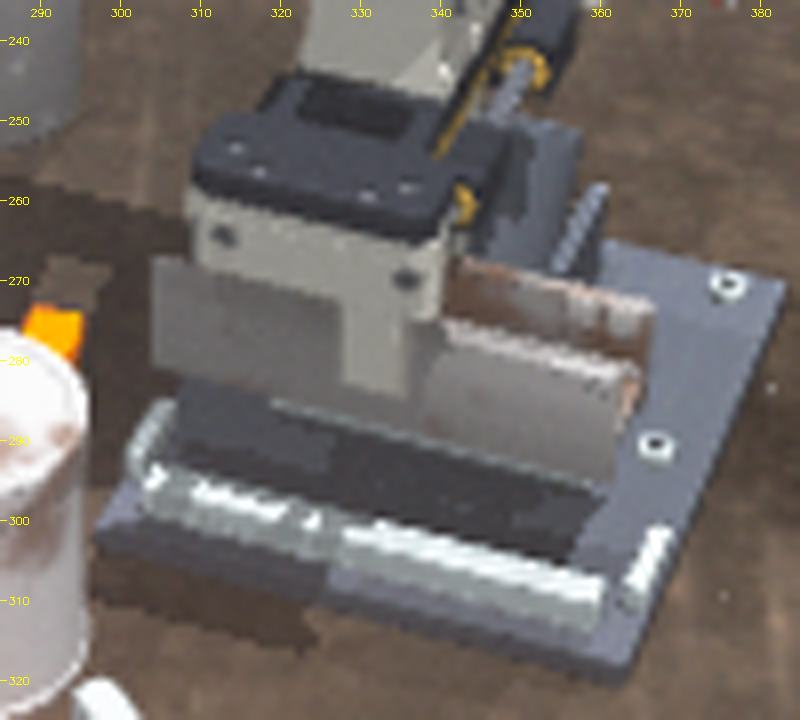

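{"method": "play_rows", "body": {"increments": [[20,[-0.1,0,1.5],[0,0,0]],[20,[0,0,1],[0,0,0]],[20,[0,0,1],[0,0,0]],[20,[0,0,0.7],[0,0,0]],[20,[0,0,0],[0,0,0]],[20,[0,0,0],[0,0,0]]]}}

```text
clock: 22.4
tcp_pos: [0.5486, -0.0786, 0.0363]
ee_rot: [[-0.95, 0.312, -0.001], [0.312, 0.95, -0.001], [0.001, -0.001, -1.0]]
wrist_force: [0.3, 0.6, -5.9]
finger_gap: 0.0393
```

```bash
python3 - <<'E'
from fit import *
delta(np.array([.5492,-.0781,.031]),down(1.2536))
s=capture("side")["img"][:,:,::-1]
crop(s,285,235,100,90,8,"pics/r2.png")
E
```

```text
tcp [ 0.5486 -0.0786  0.0363] gap 0.03933824301166396 clk 22.4 F [ 0.2676  0.5942 -5.9135]
joints [-0.2258  0.6098  1.768  -0.0015  0.7646 -1.4779]
shift cm (old tool) [-0.0439  0.0643  0.5258]
rot deg [-0.0617 -0.0419 -0.0248] shift cm (new tool) [-0.0435  0.0637  0.5259]
```

View pics/r2.png

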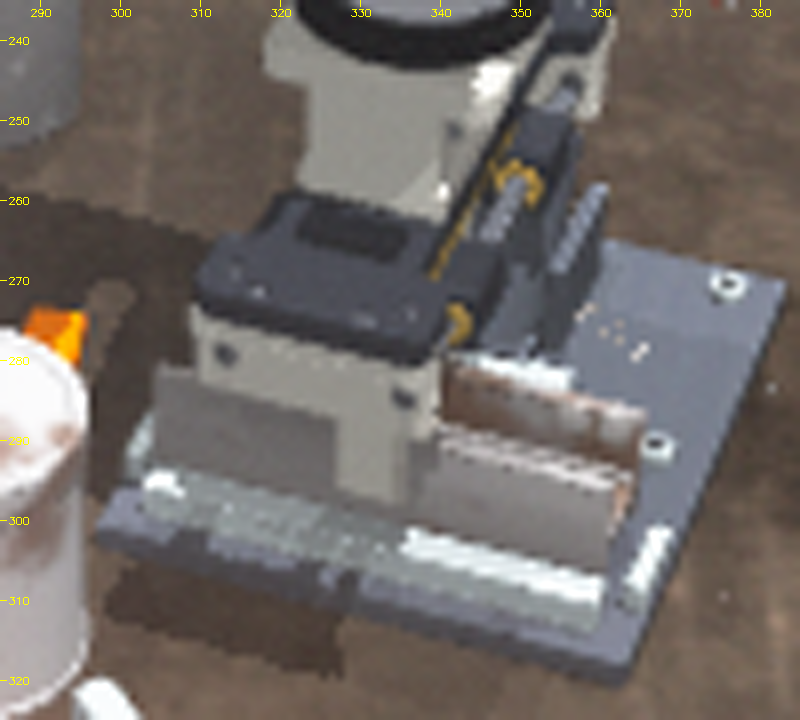

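No contact yet; down the last bit.

{"method": "play_rows", "body": {"increments": [[20,[0,0,0.3],[0,0,0]],[20,[0,0,0.2],[0,0,0]],[20,[0,0,0],[0,0,0]],[20,[0,0,0],[0,0,0]]]}}

```text
clock: 22.85
tcp_pos: [0.5486, -0.0786, 0.0314]
ee_rot: [[-0.95, 0.312, -0.001], [0.312, 0.95, -0.001], [0.0, -0.001, -1.0]]
wrist_force: [-0.2, -0.5, -5.8]
finger_gap: 0.0395
```

{"method": "play_rows", "body": {"increments": [[20,[0,0,0.15],[0,0,0]],[20,[0,0,0.1],[0,0,0]],[20,[0,0,0],[0,0,0]]]}}

```text
clock: 23.15
tcp_pos: [0.5489, -0.0787, 0.0303]
ee_rot: [[-0.95, 0.312, -0.0], [0.312, 0.95, -0.001], [-0.0, -0.001, -1.0]]
wrist_force: [-5.7, 0.9, 14.2]
finger_gap: 0.0392
```

{"method": "play_rows", "body": {"increments": [[48,[0,0,-0.1],[0,0,0]],[60,[0,0,0],[0,0,0]],[60,[0,0,0],[0,0,0]],[60,[0,0,-3],[0,0,0]],[60,[0,0,-5],[0,0,0]],[60,[0,0,-5],[0,0,0]],[60,[0,0,-5],[0,0,0]],[60,[0,0,-5],[0,0,0]],[60,[0,-3,0],[0,0,0]]]}}

```text
clock: 24.05
tcp_pos: [0.5423, -0.106, 0.2667]
ee_rot: [[-0.951, 0.31, 0.01], [0.31, 0.951, -0.003], [-0.011, -0.0, -1.0]]
wrist_force: [-0.3, -0.5, -1.1]
finger_gap: 0.0555
```

```bash
python3 - <<'E'
from h import *
t=capture("top")["img"][:,:,::-1];s=capture("side")["img"][:,:,::-1]
crop(s,285,235,100,90,8,"pics/s1.png");crop(s,265,300,120,110,6,"pics/s2.png")
cv2.imwrite("pics/s3.png",t)
print(state()["tcp_pos"],state()["joints"])
E
```

```text
[ 0.5393 -0.1087  0.2612] [-0.2827  0.3093  1.6009 -0.0018  1.2293 -1.5341]
```

View pics/s1.png

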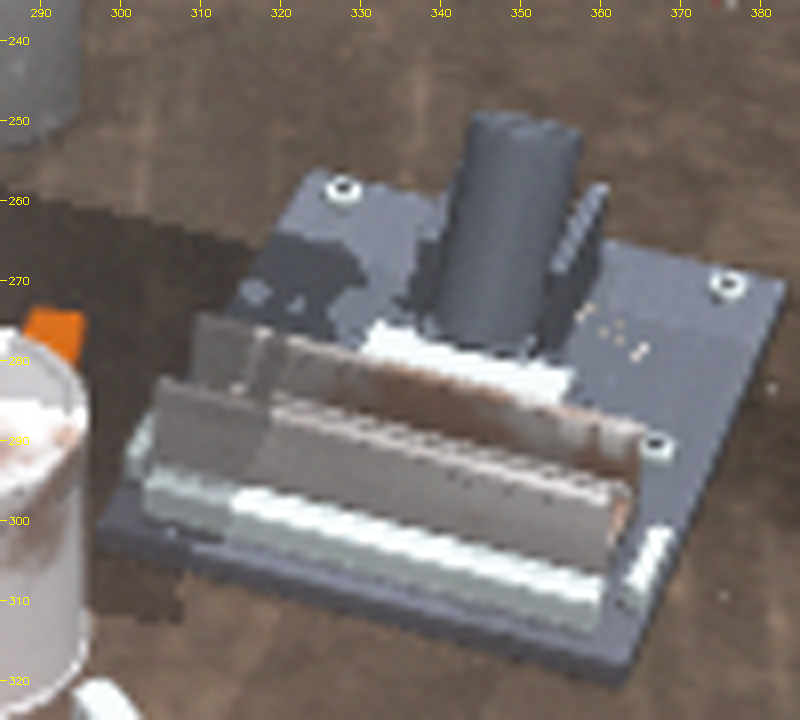

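View pics/s2.png

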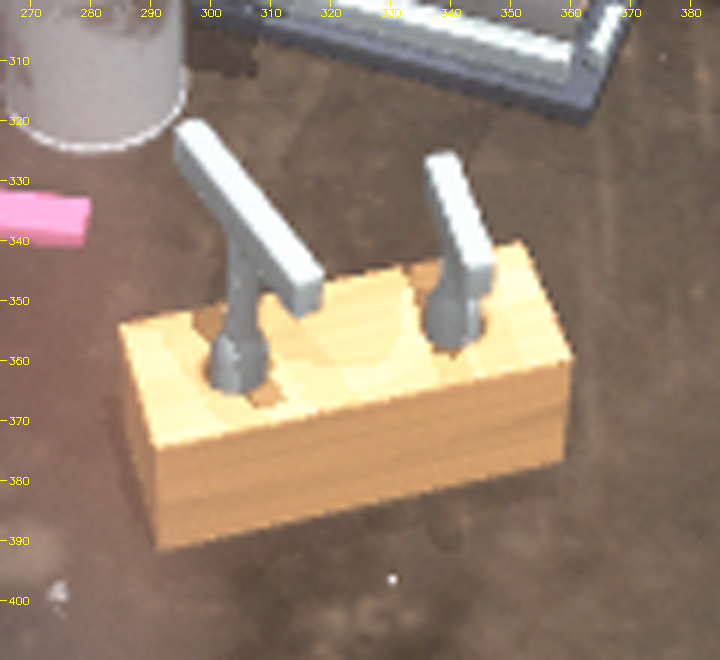

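View pics/s3.png

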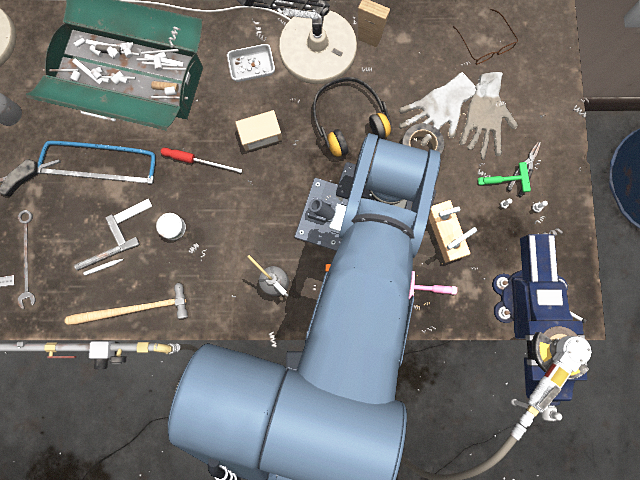

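```bash
python3 - <<'E'
from h import *
A,e1=tri((476,231.5),(315.5,347)); B,e2=tri((450,248),(296.5,322.5))
print(A,e1,B,e2,np.linalg.norm(A-B)); M=(A+B)/2; d=(A-B)/np.linalg.norm(A-B)
print("mid top",M,"dir",d,"yaw",np.arctan2(d[1],d[0]))
# stand corners top z=.056 (top view)
C=[atz("top",u,.056) for u in [(431,207),(450.5,200),(470,253.5),(450.5,261.5)]]
print(np.array(C)); c=np.mean(C,0);print("centre",c)
S=[atz("side",u,.056) for u in [(285,354),(352,340),(360,359),(291,374)]];print(np.array(S),np.mean(S,0))
u=(C[3]+C[2]-C[0]-C[1])[:2];u/=np.linalg.norm(u)
print("dir",u,"hole long",c[:2]+.04*u,"short",c[:2]-.04*u)
E
```

```text
[ 0.5086 -0.3564  0.1335] 0.005252119889497964 [ 0.4672 -0.2913  0.1326] 0.0037326368231200124 0.07716567835026594
mid top [ 0.4879 -0.3238  0.1331] dir [ 0.5362 -0.844   0.0118] yaw -1.0048823224051127
[[ 0.5855 -0.2651  0.056 ]
 [ 0.6042 -0.3171  0.056 ]
 [ 0.4618 -0.3613  0.056 ]
 [ 0.441  -0.3101  0.056 ]]
centre [ 0.5231 -0.3134  0.056 ]
[[ 0.4452 -0.3091  0.056 ]
 [ 0.588  -0.2617  0.056 ]
 [ 0.6041 -0.3143  0.056 ]
 [ 0.4625 -0.3609  0.056 ]] [ 0.5249 -0.3115  0.056 ]
dir [-0.955  -0.2967] hole long [ 0.4849 -0.3253] short [ 0.5613 -0.3015]
```

```bash
python3 - <<'E'
from h import *
t=cv2.imread("pics/top0.png");s=cv2.imread("pics/side0.png")
crop(t,300,190,40,36,18,"pics/t1.png",2);crop(s,332,242,36,46,14,"pics/t2.png",2)
N=np.array([.5478,-.0824]);c,sn=np.cos(-1.888),np.sin(-1.888)
for z in(.07,.078,.086):
    p=atz("top",(316,205.3),z);d=p[:2]-N;print(p,"jig",c*d[0]+sn*d[1],-sn*d[0]+c*d[1])
E
```

```text
[0.5882 0.0375 0.07  ] jig -0.12653488878978011 0.0009317347086390676
[0.5863 0.0374 0.078 ] jig -0.1258084472384829 -0.0007714327213853775
[0.5845 0.0372 0.086 ] jig -0.12508200568718564 -0.0024746001514098295
```

View pics/t1.png

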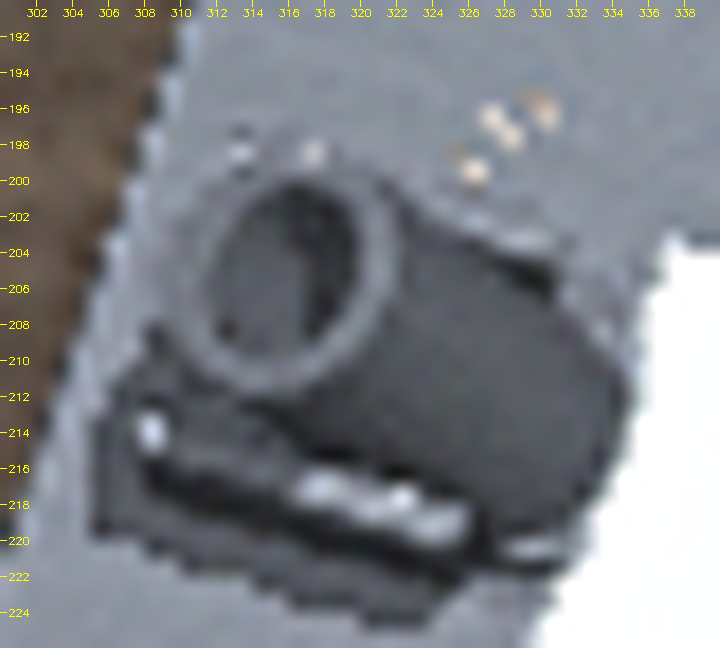

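View pics/t2.png

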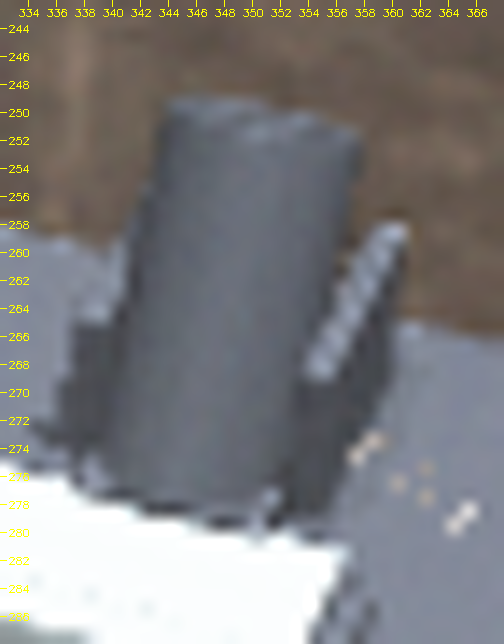

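```bash
cat > geo.py <<'E'
from h import *
N=np.array([.5478,-.0824,.012]);jx=np.array([np.cos(-1.888),np.sin(-1.888),0]);jy=np.array([-jx[1],jx[0],0]);jz=np.array([0,0,1.])
zs=np.cos(np.pi/6)*jz-np.sin(np.pi/6)*jx
MOUTH=N-.126*jx+.066*jz
E
python3 - <<'E'
from geo import *
a=jy;b=np.cross(zs,a);th=np.linspace(0,2*np.pi,73)
for ax in(-.122,-.126,-.130):
  for z in (.062,.066,.070):
    M=N+ax*jx+z*jz
    P=M+.0195*(np.cos(th)[:,None]*a+np.sin(th)[:,None]*b)
    t=proj("top",P);s=proj("side",P);print(ax,z,"top",t.min(0),t.max(0),"side",s.min(0),s.max(0))
E
```

```text
-0.122 0.062 top [311.0333 198.798 ] [324.0767 212.8719] side [342.7842 250.7535] [357.1443 254.2594]
-0.122 0.066 top [310.9882 198.4336] [324.0701 212.5469] side [342.8533 249.5616] [357.2398 253.053 ]
-0.122 0.07 top [310.9429 198.067 ] [324.0635 212.2199] side [342.9226 248.3654] [357.3357 251.8421]
-0.126 0.062 top [309.5866 198.3397] [322.6078 212.4076] side [343.252  249.9262] [357.5784 253.4092]
-0.126 0.066 top [309.5373 197.974 ] [322.5967 212.0812] side [343.3217 248.7356] [357.6744 252.2041]
-0.126 0.07 top [309.4876 197.6061] [322.5857 211.753 ] side [343.3918 247.5407] [357.7709 250.9946]
-0.13 0.062 top [308.1405 197.8815] [321.1393 211.9434] side [343.7175 249.1028] [358.0104 252.5631]
-0.13 0.066 top [308.0869 197.5146] [321.1239 211.6158] side [343.788  247.9135] [358.107  251.3593]
-0.13 0.07 top [308.033  197.1454] [321.1084 211.2862] side [343.8587 246.7198] [358.204  250.1511]
```

```bash
cat >> geo.py <<'E'
S=MOUTH-.055*zs
def toolrot(phi):  # phi: angle of tool x about zs from jig y ; tool z=-zs
    z=-zs; e1=jy; e2=np.cross(z,e1); x=np.cos(phi)*e1+np.sin(phi)*e2  # positive phi = + about tool z (clockwise down the well)
    return np.c_[x,np.cross(z,x),z]
def wrist(R,j1,q23):
    W=(Ro.from_euler("z",j1)*Ro.from_euler("y",q23)).as_matrix().T@R
    e=Ro.from_matrix(W).as_euler("ZYZ"); e[2]-=np.pi/2
    out=[]
    for q in (e,[e[0]+np.pi,-e[1],e[2]+np.pi]): out.append([(q[0]+np.pi)%(2*np.pi)-np.pi,q[1],(q[2]+np.pi)%(2*np.pi)-np.pi])
    return np.array(out)
E
python3 - <<'E'
from geo import *
s=state();print(wrist(s["ee_rot"],s["joints"][0],s["joints"][1]+s["joints"][2]),s["joints"])
print("S",S,"TCP at insert",S+.103*zs,"mouth",MOUTH)
for phi in range(-180,180,30):
    print(phi,wrist(toolrot(np.radians(phi)),.25,1.8).round(2).tolist())
E
```

```text
[[-0.0018  1.2293 -1.5341]
 [ 3.1398 -1.2293  1.6075]] [-0.2827  0.3093  1.6009 -0.0018  1.2293 -1.5341]
S [0.5785 0.0112 0.0304] TCP at insert [0.5946 0.0601 0.1196] mouth [0.5871 0.0373 0.078 ]
-180 [[-0.44, 1.64, -0.97], [2.71, -1.64, 2.17]]
-150 [[-0.44, 1.64, -0.44], [2.71, -1.64, 2.7]]
-120 [[-0.44, 1.64, 0.08], [2.71, -1.64, -3.06]]
-90 [[-0.44, 1.64, 0.6], [2.71, -1.64, -2.54]]
-60 [[-0.44, 1.64, 1.13], [2.71, -1.64, -2.01]]
-30 [[-0.44, 1.64, 1.65], [2.71, -1.64, -1.49]]
0 [[-0.44, 1.64, 2.17], [2.71, -1.64, -0.97]]
30 [[-0.44, 1.64, 2.7], [2.71, -1.64, -0.44]]
60 [[-0.44, 1.64, -3.06], [2.71, -1.64, 0.08]]
90 [[-0.44, 1.64, -2.54], [2.71, -1.64, 0.6]]
120 [[-0.44, 1.64, -2.01], [2.71, -1.64, 1.13]]
150 [[-0.44, 1.64, -1.49], [2.71, -1.64, 1.65]]
```

```bash
python3 - <<'E'
from geo import *
delta(np.array([.4879,-.3238,.17]),down(.566))
E
```

```text
tcp [ 0.5393 -0.1087  0.2612] gap 0.05559419301053901 clk 24.15 F [ 1.2396 -0.2893 -1.1102]
joints [-0.2827  0.3093  1.6009 -0.0018  1.2293 -1.5341]
shift cm (old tool) [ -1.8441 -22.0183   9.1598]
rot deg [-0.0463  0.1527 39.3015] shift cm (new tool) [-15.3984 -15.869    9.12  ]
```

{"method": "play_rows", "body": {"increments": [[45,[-0.3,-4.4,0],[0,0,0]],[45,[-0.4,-4.4,0],[0,0,0]],[45,[-0.4,-4.4,0],[0,0,0]],[45,[-0.4,-4.4,0],[0,0,0]],[45,[-0.4,-4.4,0],[0,0,0]],[45,[0,0,1],[0,0,8]],[45,[0,0,2],[0,0,8]],[45,[0,0,3],[0,0,8]],[45,[0,0,3],[0,0,8]],[45,[0,0,0],[0,0,7.3]]]}}

```text
clock: 25.15
tcp_pos: [0.4869, -0.3202, 0.1652]
ee_rot: [[-0.532, 0.847, -0.007], [0.847, 0.532, 0.004], [0.007, -0.004, -1.0]]
wrist_force: [0.2, 0.3, 0.7]
finger_gap: 0.0421
```

{"method": "play_rows", "body": {"increments": [[40,[0,0,0],[0,0,0]],[40,[0,0,0],[0,0,0]]]}}

```text
clock: 25.35
tcp_pos: [0.4889, -0.3218, 0.17]
ee_rot: [[-0.541, 0.841, -0.001], [0.841, 0.541, -0.001], [-0.0, -0.001, -1.0]]
wrist_force: [-0.1, 0.1, -0.2]
finger_gap: 0.0374
```

```bash
python3 - <<'E'
from geo import *
delta(np.array([.4879,-.3238,.110]),down(.566))
s=capture("side")["img"][:,:,::-1]
crop(s,250,240,130,140,5,"pics/u1.png")
E
```

```text
tcp [ 0.4889 -0.3218  0.17  ] gap 0.03741664004616196 clk 25.35 F [-0.0989  0.1299 -0.1889]
joints [-0.6611  0.4667  1.606  -0.0013  1.069  -1.2315]
shift cm (old tool) [-0.1159 -0.1849  6.005 ]
rot deg [-0.0646  0.0164  0.2892] shift cm (new tool) [-0.1186 -0.191   6.0048]
```

View pics/u1.png

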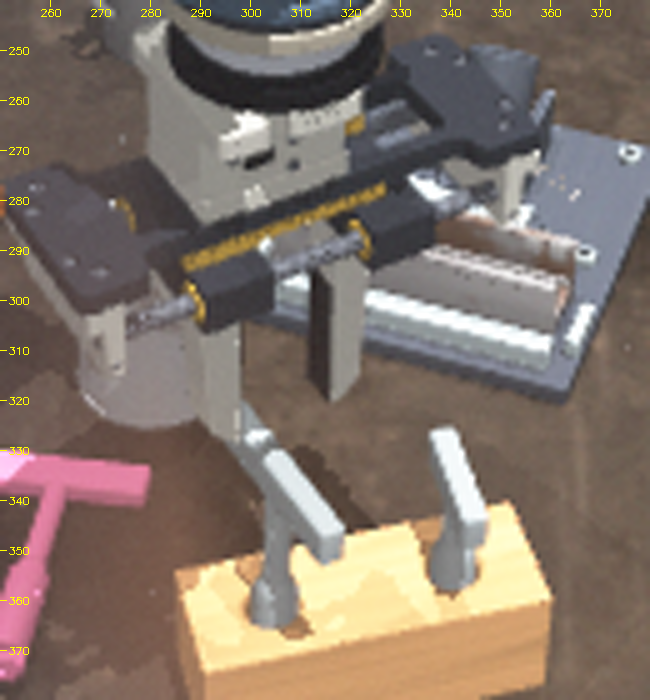

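{"method": "play_rows", "body": {"increments": [[40,[-0.1,-0.2,1.5],[0,0,0]],[40,[0,0,1.5],[0,0,0]],[40,[0,0,1.5],[0,0,0]],[40,[0,0,0],[0,0,0]],[40,[0,0,0],[0,0,0]]]}}

```text
clock: 25.9
tcp_pos: [0.4877, -0.324, 0.1258]
ee_rot: [[-0.539, 0.843, -0.0], [0.843, 0.538, -0.001], [-0.001, -0.001, -1.0]]
wrist_force: [0.0, -0.8, 0.4]
finger_gap: 0.0374
```

```bash
python3 - <<'E'
from geo import *
print(proj("side",[[.4879,-.3238,.136],[.4879,-.3238,.128],[.4879,-.3238,.110]]))
delta(np.array([.4879,-.3238,.110]),down(.566))
s=capture("side")["img"][:,:,::-1]
crop(s,270,260,100,110,7,"pics/u2.png")
E
```

```text
[[304.6384 333.5721]
 [304.6411 336.3561]
 [304.6471 342.5221]]
tcp [ 0.4877 -0.324   0.1258] gap 0.037430895257847714 clk 25.9 F [ 0.0264 -0.7529  0.435 ]
joints [-0.6653  0.5216  1.6406 -0.0014  0.9789 -1.2331]
shift cm (old tool) [0.0039 0.0259 1.5755]
rot deg [-0.0558  0.045   0.1522] shift cm (new tool) [0.0027 0.0243 1.5755]
```

View pics/u2.png

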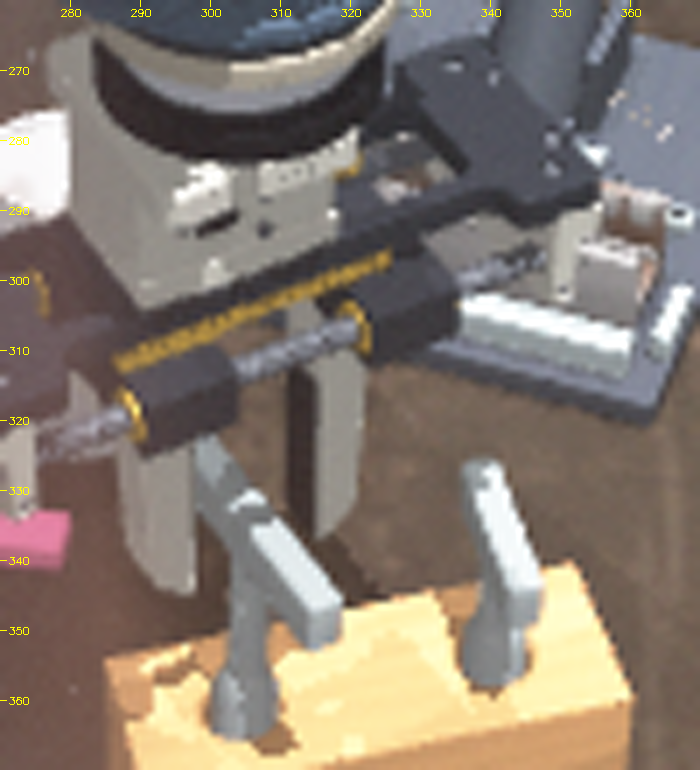

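{"method": "play_rows", "body": {"increments": [[40,[0,0,0.9],[0,0,0]],[40,[0,0,0.7],[0,0,0]],[40,[0,0,0],[0,0,0]],[40,[0,0,0],[0,0,0]],[10,[0,0,0],[0,0,0]],[5,[0,0,0],[0,0,0]],[5,[0,0,0],[0,0,0]],[5,[0,0,0],[0,0,0]]], "force": 60}}

```text
clock: 26.75
tcp_pos: [0.4875, -0.3239, 0.1092]
ee_rot: [[-0.537, 0.843, -0.001], [0.843, 0.537, -0.001], [-0.0, -0.001, -1.0]]
wrist_force: [0.3, -0.4, -0.1]
finger_gap: 0.0115
```

```bash
python3 - <<'E'
from geo import *
delta(np.array([.4879,-.3238,.110]),down(.566))
E
```

```text
tcp [ 0.4875 -0.3239  0.1092] gap 0.011455361848483024 clk 26.75 F [ 0.3368 -0.3549 -0.0899]
joints [-0.6654  0.5436  1.6517 -0.0016  0.9462 -1.2318]
shift cm (old tool) [-0.0151  0.0429 -0.081 ]
rot deg [-0.0683  0.0263  0.0766] shift cm (new tool) [-0.015   0.043  -0.0809]
```

{"method": "play_rows", "body": {"increments": [[5,[0,0,-1],[0,0,0]],[5,[0,0,-2],[0,0,0]],[5,[0,0,-3],[0,0,0]],[5,[0,0,-4],[0,0,0]],[5,[0,0,-4],[0,0,0]],[5,[0,0,-2],[0,0,0]],[5,[0,0,0],[0,0,0]],[5,[0,0,0],[0,0,0]]]}}

```text
clock: 27.55
tcp_pos: [0.4872, -0.3235, 0.2684]
ee_rot: [[-0.537, 0.843, -0.001], [0.843, 0.537, -0.0], [0.0, -0.001, -1.0]]
wrist_force: [-0.2, 0.4, -3.8]
finger_gap: 0.0113
```

```bash
python3 - <<'E'
from geo import *
st=state();p=st["tcp_pos"];E=st["ee_rot"];print(p,E)
for k in(-.019,0,.045,.085,.103): print(k,proj("side",p+k*E[:,2]),proj("top",p+k*E[:,2]))
s=capture("side")["img"][:,:,::-1];t=capture("top")["img"][:,:,::-1]
crop(s,255,240,110,110,7,"pics/v1.png");crop(t,410,190,80,90,7,"pics/v2.png")
E
```

```text
[ 0.4872 -0.3235  0.2684] [[-0.5373  0.8434 -0.0015]
 [ 0.8434  0.5373 -0.0004]
 [ 0.0005 -0.0015 -1.    ]]
-0.019 [[304.2316 275.0823]] [[481.6095 227.6431]]
0 [[304.2281 283.0527]] [[479.0085 229.2335]]
0.045 [[304.2202 301.149 ]] [[473.1829 232.7957]]
0.085 [[304.2135 316.3733]] [[468.3659 235.7411]]
0.103 [[304.2106 322.9767]] [[466.2999 237.0044]]
```

View pics/v1.png

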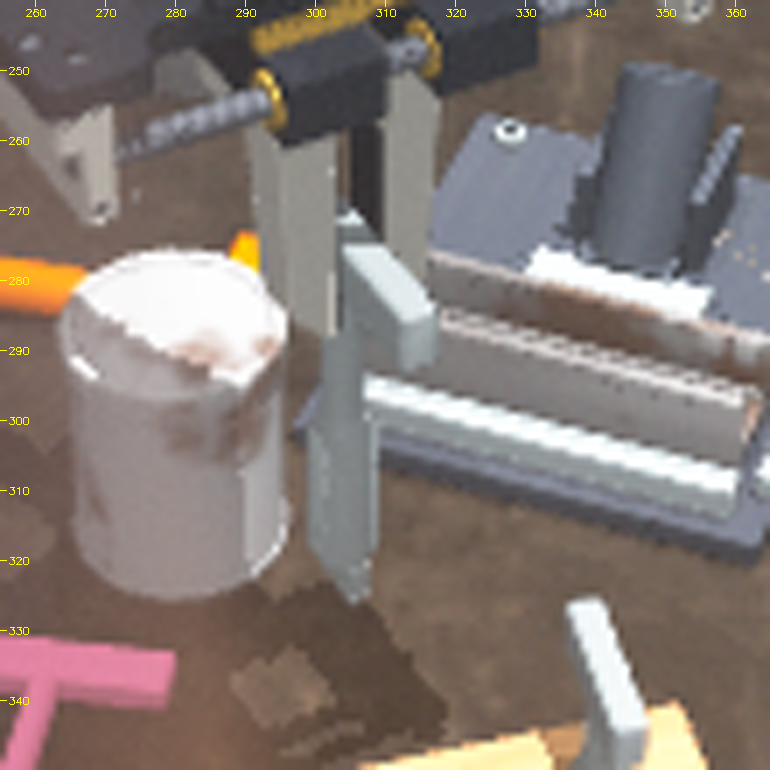

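View pics/v2.png

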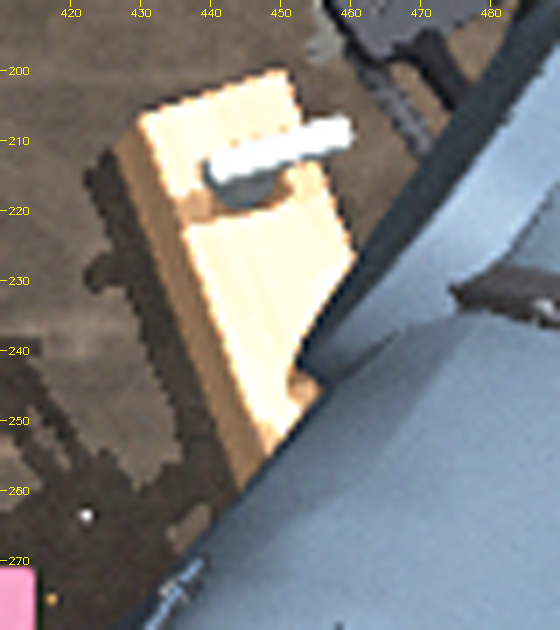

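```bash
python3 - <<'E'
from geo import *
T=S+.188*zs
print(T)
delta(T,toolrot(np.pi))
delta(np.array([.59,.13,.27]))
E
```

```text
[0.6078 0.1005 0.1932]
tcp [ 0.487  -0.3233  0.2673] gap 0.011327723544695273 clk 27.65 F [-0.7865  0.1172 -2.8455]
joints [-0.6651  0.372   1.4977 -0.0013  1.275  -1.232 ]
shift cm (old tool) [29.2227 32.9827  7.4133]
rot deg [ 28.7304 -10.4661 -38.3547] shift cm (new tool) [  1.7318  41.8395 -15.5962]
tcp [ 0.487  -0.3233  0.2673] gap 0.011327723544695273 clk 27.65 F [-0.7865  0.1172 -2.8455]
joints [-0.6651  0.372   1.4977 -0.0013  1.275  -1.232 ]
shift cm (old tool) [32.6888 33.0464 -0.2601]
```

{"method": "play_rows", "body": {"increments": [[5,[3.2,3.3,0],[0,0,0]],[5,[3.2,3.3,0],[0,0,0]],[5,[3.3,3.3,0],[0,0,0]],[5,[3.3,3.3,0],[0,0,0]],[5,[3.3,3.3,0],[0,0,0]],[5,[3.3,3.3,0],[0,0,0]],[5,[3.3,3.3,0],[0,0,0]],[5,[3.3,3.3,0],[0,0,0]],[5,[3.3,3.3,0],[0,0,0]],[5,[3.2,3.3,0],[0,0,0]]]}}

```text
clock: 28.65
tcp_pos: [0.5897, 0.1313, 0.267]
ee_rot: [[-0.537, 0.843, -0.003], [0.843, 0.537, -0.001], [0.001, -0.004, -1.0]]
wrist_force: [0.9, -0.4, -1.4]
finger_gap: 0.0114
```

```bash
python3 - <<'E'
from geo import *
delta(S+.188*zs,toolrot(np.pi))
E
```

```text
tcp [0.5897 0.1313 0.267 ] gap 0.01140209630000255 clk 28.65 F [ 0.8866 -0.446  -1.3976]
joints [ 0.1424  0.41    1.4431 -0.0008  1.292  -0.4247]
shift cm (old tool) [-3.5781 -0.1041  7.3793]
rot deg [ 28.624  -10.3948 -38.3661] shift cm (new tool) [-2.6816  1.6432  7.5748]
```

{"method": "play_rows", "body": {"increments": [[5,[0,0,0],[4.1,-1.5,-5.5]],[5,[0,0,0],[4.1,-1.5,-5.5]],[5,[0,0,0],[4.1,-1.5,-5.5]],[5,[0,0,0],[4.1,-1.5,-5.5]],[5,[0,0,0],[4.1,-1.5,-5.5]],[5,[0,0,0],[4.1,-1.5,-5.4]],[5,[0,0,0],[4.0,-1.4,-5.4]],[5,[0,0,0],[0,0,0]],[5,[0,0,0],[0,0,0]]]}}

```text
clock: 29.55
tcp_pos: [0.59, 0.1296, 0.2674]
ee_rot: [[-0.949, 0.274, -0.155], [0.315, 0.823, -0.473], [-0.002, -0.498, -0.867]]
wrist_force: [-0.3, -1.0, -2.8]
finger_gap: 0.0117
```

```bash
python3 - <<'E'
from geo import *
delta(S+.188*zs,toolrot(np.pi))
E
```

```text
tcp [0.59   0.1296 0.2674] gap 0.011704215386129566 clk 29.55 F [-0.2906 -0.9562 -2.766 ]
joints [ 0.3231  0.5915  1.2472 -0.4117  1.6282 -0.8821]
shift cm (old tool) [-2.5997  1.7913  7.5364]
rot deg [ 0.1244  0.0097 -0.2292] shift cm (new tool) [-2.6081  1.7972  7.532 ]
```

{"method": "play_rows", "body": {"increments": [[5,[-1.3,0.9,0],[0.1,0,-0.2]],[5,[-1.3,0.9,0],[0,0,0]],[5,[0,0,2.5],[0,0,0]],[5,[0,0,2.5],[0,0,0]],[5,[0,0,2.4],[0,0,0]],[5,[0,0,0],[0,0,0]],[5,[0,0,0],[0,0,0]]]}}

```text
clock: 30.25
tcp_pos: [0.6086, 0.1007, 0.1964]
ee_rot: [[-0.95, 0.272, -0.154], [0.312, 0.823, -0.475], [-0.002, -0.499, -0.866]]
wrist_force: [-0.4, 0.5, -1.6]
finger_gap: 0.012
```

```bash
python3 - <<'E'
from geo import *
delta(S+.188*zs,toolrot(np.pi))
st=state();p=st["tcp_pos"];E=st["ee_rot"]
for k in(-.019,.045,.085,.103): print(k,proj("side",p+k*E[:,2]),proj("top",p+k*E[:,2]))
print("mouth",proj("side",MOUTH),proj("top",MOUTH))
s=capture("side")["img"][:,:,::-1];t=capture("top")["img"][:,:,::-1]
crop(s,310,190,80,100,7,"pics/w1.png");crop(t,270,160,90,80,8,"pics/w2.png")
E
```

```text
tcp [0.6086 0.1007 0.1964] gap 0.011958752468976201 clk 30.25 F [-0.423   0.4818 -1.5977]
joints [ 0.2755  0.6662  1.2968 -0.4292  1.4962 -0.875 ]
shift cm (old tool) [0.0695 0.1228 0.296 ]
rot deg [ 0.0404  0.0809 -0.0843] shift cm (new tool) [0.0689 0.1231 0.296 ]
-0.019 [[362.3376 193.142 ]] [[284.0677 182.0102]]
0.045 [[357.4916 217.0804]] [[298.2568 191.9647]]
0.085 [[354.4953 231.8818]] [[306.5338 197.7715]]
0.103 [[353.155  238.5028]] [[310.1216 200.2885]]
mouth [[350.497  250.4548]] [[316.0225 205.0022]]
```

View pics/w1.png

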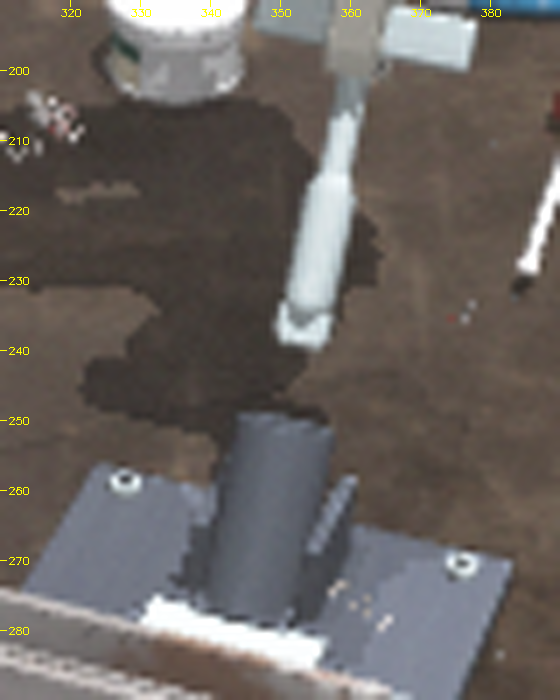

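View pics/w2.png

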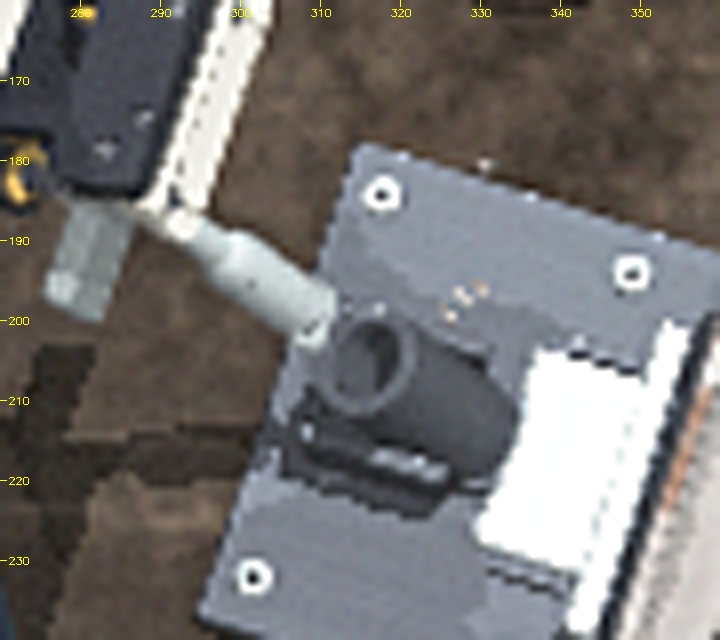

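{"method": "play_rows", "body": {"increments": [[5,[0.05,0.1,1],[0,0.1,0]],[5,[0,0,1],[0,0,0]],[5,[0,0,1],[0,0,0]],[5,[0,0,0.8],[0,0,0]],[5,[0,0,0],[0,0,0]],[5,[0,0,0],[0,0,0]]]}}

```text
clock: 30.95
tcp_pos: [0.6022, 0.0837, 0.1622]
ee_rot: [[-0.95, 0.269, -0.156], [0.311, 0.823, -0.476], [0.0, -0.501, -0.866]]
wrist_force: [0.4, -1.7, -2.0]
finger_gap: 0.0117
```

```bash
python3 - <<'E'
from geo import *
delta(S+.103*zs,toolrot(np.pi))
s=capture("side")["img"][:,:,::-1];t=capture("top")["img"][:,:,::-1]
crop(s,320,210,60,80,8,"pics/x1.png");crop(t,280,170,70,60,9,"pics/x2.png")
E
```

```text
tcp [0.6022 0.0837 0.1622] gap 0.01168186473304819 clk 30.95 F [ 0.3759 -1.6953 -1.9955]
joints [ 0.2541  0.682   1.3587 -0.44    1.4196 -0.8621]
shift cm (old tool) [-0.0087 -0.0122  4.9292]
rot deg [-0.0385 -0.0063  0.043 ] shift cm (new tool) [-0.0082 -0.0155  4.9292]
```

View pics/x1.png

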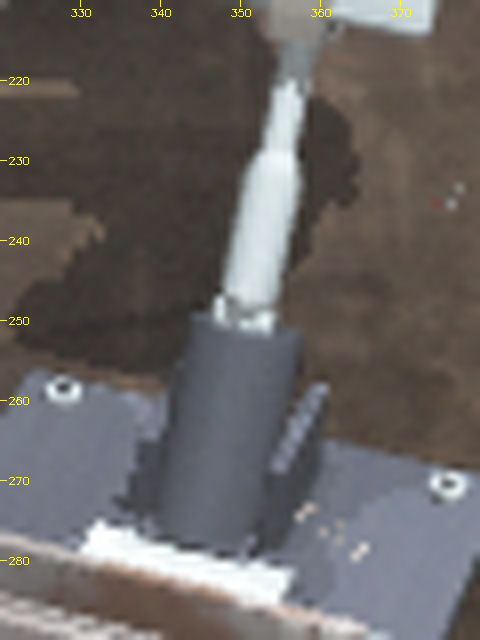

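View pics/x2.png

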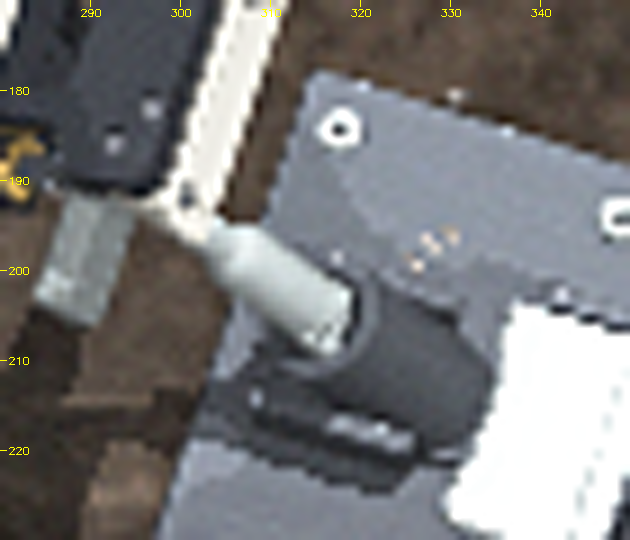

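{"method": "play_rows", "body": {"increments": [[5,[0,0,0.7],[0,0,0]],[5,[0,0,0.7],[0,0,0]],[5,[0,0,0.7],[0,0,0]],[5,[0,0,0.7],[0,0,0]],[5,[0,0,0],[0,0,0]],[5,[0,0,0],[0,0,0]]]}}

```text
clock: 31.65
tcp_pos: [0.5978, 0.0704, 0.1378]
ee_rot: [[-0.95, 0.269, -0.157], [0.311, 0.823, -0.476], [0.001, -0.501, -0.866]]
wrist_force: [-1.6, 0.7, -2.8]
finger_gap: 0.0114
```

```bash
python3 - <<'E'
from geo import *
delta(S+.103*zs,toolrot(np.pi))
st=state();print(st["ee_rot"].T@st["wrist_force"],st["ee_rot"].T@st["ft_torque"])
E
```

```text
tcp [0.5978 0.0704 0.1378] gap 0.01144525409095164 clk 31.65 F [-1.5566  0.6548 -2.7944]
joints [ 0.2365  0.6958  1.4001 -0.45    1.3634 -0.8522]
shift cm (old tool) [-0.0188 -0.0191  2.1147]
rot deg [-0.0397 -0.0216  0.0488] shift cm (new tool) [-0.018  -0.0205  2.1147]
[1.6811 1.5186 2.3513] [-0.6916  0.0201 -0.037 ]
```

{"method": "play_rows", "body": {"increments": [[5,[0,0,0.5],[0,0,0]],[5,[0,0,0.4],[0,0,0]],[5,[0,0,0.2],[0,0,0]],[5,[0,0,0.1],[0,0,0]],[5,[0,0,0],[0,0,0]],[5,[0,0,0],[0,0,0]]]}}

```text
clock: 32.25
tcp_pos: [0.5968, 0.0655, 0.1291]
ee_rot: [[-0.95, 0.27, -0.154], [0.311, 0.823, -0.475], [-0.002, -0.499, -0.867]]
wrist_force: [-0.5, 6.7, 9.3]
finger_gap: 0.0113
```

```bash
cat > q.py <<'E'
from geo import *
st=state();E=st["ee_rot"];tip=st["tcp_pos"]+.103*E[:,2]
d=tip-S;x=E[:,0]
z=-zs;phi=np.degrees(np.arctan2(x@np.cross(z,jy),x@jy))
print("clk",st["clock"],"tip above floor mm",d@zs*1000,"lat (tool xy mm)",(E.T@d)[:2]*1000,"phi",phi,"tiltdeg",np.degrees(np.arccos(np.clip(-E[:,2]@zs,-1,1))))
print("F tool",E.T@st["wrist_force"],"M tool",E.T@st["ft_torque"],"gap",st["finger_gap"],"j",st["joints"])
E
python3 q.py
```

```text
clk 32.25 tip above floor mm 11.153956885959943 lat (tool xy mm) [-0.6701  0.3651] phi -179.99763413469165 tiltdeg 0.14276149723428397
F tool [  2.5266   0.7423 -11.1934] M tool [-0.3133  0.5624  0.0101] gap 0.011299215915573759 j [ 0.2298  0.7006  1.4148 -0.4546  1.3403 -0.8478]
```

{"method": "play_rows", "body": {"increments": [[5,[0,0,0],[0,0,-5]],[5,[0,0,0],[0,0,-5]],[5,[0,0,0],[0,0,-5]],[5,[0,0,0],[0,0,-5]],[5,[0,0,0],[0,0,0]]]}}

```text
clock: 32.75
tcp_pos: [0.5971, 0.0654, 0.1291]
ee_rot: [[-0.986, -0.074, -0.153], [0.007, 0.88, -0.475], [0.169, -0.469, -0.867]]
wrist_force: [2.2, 5.6, 7.7]
finger_gap: 0.0115
```

```bash
python3 q.py
```

```text
clk 32.75 tip above floor mm 11.160751968613882 lat (tool xy mm) [-1.1916  0.0258] phi 159.83210926247705 tiltdeg 0.19631367626385315
F tool [-0.823   1.1372 -9.6844] M tool [-0.479  -0.1763 -0.0126] gap 0.011484352217328919 j [ 0.2297  0.7006  1.4146 -0.4551  1.3395 -1.1999]
```

{"method": "play_rows", "body": {"increments": [[5,[0,0,0],[0,0,-5]],[5,[0,0,0],[0,0,-5]],[5,[0,0,0],[0,0,-5]],[5,[0,0,0],[0,0,-5]],[5,[0,0,0],[0,0,0]]]}}

```text
clock: 33.25
tcp_pos: [0.5971, 0.0653, 0.1289]
ee_rot: [[-0.901, -0.407, -0.153], [-0.294, 0.829, -0.475], [0.32, -0.383, -0.867]]
wrist_force: [2.2, 5.0, 6.9]
finger_gap: 0.0116
```

```bash
python3 q.py
```

```text
clk 33.25 tip above floor mm 10.91062128860502 lat (tool xy mm) [-1.1122 -0.434 ] phi 139.82386098152412 tiltdeg 0.1902799277703371
F tool [-1.2514  0.5351 -8.7188] M tool [-0.2765 -0.4417 -0.0113] gap 0.011595738773840597 j [ 0.2295  0.7009  1.4148 -0.4553  1.3392 -1.549 ]
```

{"method": "play_rows", "body": {"increments": [[5,[0,0,0.02],[0,0,-5]],[5,[0,0,0],[0,0,-5]],[5,[0,0,0],[0,0,-5]],[5,[0,0,0],[0,0,-5]],[5,[0,0,0],[0,0,0]]]}}

```text
clock: 33.75
tcp_pos: [0.5962, 0.0648, 0.1276]
ee_rot: [[-0.708, -0.689, -0.155], [-0.558, 0.68, -0.475], [0.433, -0.25, -0.866]]
wrist_force: [0.2, 0.4, -2.8]
finger_gap: 0.0117
```

```bash
python3 q.py
```

```text
clk 33.75 tip above floor mm 9.417442539374399 lat (tool xy mm) [-0.2913 -0.0003] phi 119.88976099621593 tiltdeg 0.04397003227893607
F tool [-1.5513  0.8718  2.2093] M tool [-0.3445 -0.7259 -0.0105] gap 0.011675817679561268 j [ 0.2289  0.7021  1.4166 -0.455   1.3388 -1.8962]
```

{"method": "play_rows", "body": {"increments": [[5,[0,0,0.2],[0,0,0]],[5,[0,0,0.2],[0,0,0]],[5,[0,0,0],[0,0,0]]]}}

```text
clock: 34.05
tcp_pos: [0.5951, 0.0628, 0.1236]
ee_rot: [[-0.709, -0.687, -0.156], [-0.556, 0.682, -0.475], [0.433, -0.25, -0.866]]
wrist_force: [1.5, 2.8, -1.9]
finger_gap: 0.0117
```

```bash
python3 q.py
```

```text
clk 34.05 tip above floor mm 4.8078313697343225 lat (tool xy mm) [-0.0362  0.4819] phi 120.03602448067498 tiltdeg 0.03598079539493386
F tool [-3.4295  1.3663  0.1079] M tool [-0.4933 -0.8354 -0.1226] gap 0.0117023309871655 j [ 0.2263  0.705   1.4227 -0.4564  1.3308 -1.8918]
```

{"method": "play_rows", "body": {"increments": [[5,[0,0,0.1],[0,0,-2]],[5,[0,0,0.2],[0,0,-2]],[5,[0,0,0.15],[0,0,0]],[5,[0,0,0],[0,0,0]]]}}

```text
clock: 34.45
tcp_pos: [0.5949, 0.0611, 0.1206]
ee_rot: [[-0.66, -0.735, -0.155], [-0.602, 0.642, -0.475], [0.449, -0.22, -0.866]]
wrist_force: [-0.2, 7.0, 6.9]
finger_gap: 0.0116
```

```bash
python3 q.py
```

```text
clk 34.45 tip above floor mm 1.4212177749931634 lat (tool xy mm) [-0.3629  0.153 ] phi 116.06941578587264 tiltdeg 0.0397319139094148
F tool [-0.9634  3.1435 -9.287 ] M tool [-0.8364 -0.515  -0.0717] gap 0.011638356055761401 j [ 0.2239  0.7068  1.4273 -0.458   1.3228 -1.9599]
```

{"method": "play_rows", "body": {"increments": [[5,[0,0,0],[0,0,0]],[5,[0,0,0],[0,0,0]],[5,[0,0,0],[0,0,5]],[5,[0,0,0],[0,0,5]],[5,[0,0,0],[0,0,5]],[5,[0,0,0],[0,0,5]],[5,[0,0,0],[0,0,5]],[5,[0,0,0],[0,0,5]],[5,[0,0,0],[0,0,0]]]}}

```text
clock: 35.35
tcp_pos: [0.5945, 0.0615, 0.1205]
ee_rot: [[-0.94, -0.303, -0.156], [-0.198, 0.858, -0.474], [0.278, -0.415, -0.866]]
wrist_force: [-1.3, 8.9, 6.5]
finger_gap: 0.0116
```

```bash
python3 q.py; python3 - <<'E'
from h import *
s=capture("side")["img"][:,:,::-1];t=capture("top")["img"][:,:,::-1]
crop(s,290,200,100,120,6,"pics/y1.png");crop(t,290,170,100,95,7,"pics/y2.png")
E
```

```text
clk 35.35 tip above floor mm 1.4308950097951 lat (tool xy mm) [-0.0244  0.9267] phi 146.23311910780563 tiltdeg 0.05054502912832954
F tool [ 1.2585  5.3525 -9.6167] M tool [-1.6348  0.1597 -0.088 ] gap 0.011603675783066229 j [ 0.2242  0.7068  1.4276 -0.4569  1.323  -1.4333]
```

View pics/y2.png

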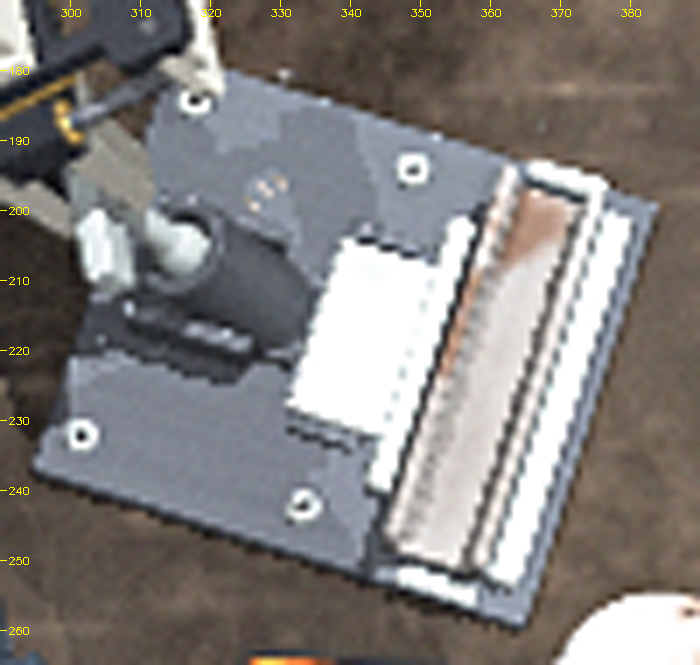

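{"method": "play_rows", "body": {"increments": [[5,[0,-0.03,0],[0,0,5]],[5,[0,0,0],[0,0,5]],[5,[0,0,0],[0,0,5]],[5,[0,0,0],[0,0,5]],[5,[0,0,0],[0,0,0]]]}}

```text
clock: 35.95
tcp_pos: [0.5945, 0.0617, 0.1204]
ee_rot: [[-0.987, 0.036, -0.156], [0.107, 0.874, -0.474], [0.119, -0.484, -0.867]]
wrist_force: [-2.0, 10.7, 5.7]
finger_gap: 0.0114
```

```bash
python3 q.py
```

```text
clk 35.95 tip above floor mm 1.4420189141365898 lat (tool xy mm) [0.3378 1.1223] phi 166.2252152577603 tiltdeg 0.09722581573697829
F tool [ 3.8353  6.5583 -9.725 ] M tool [-2.0184  0.8194 -0.0023] gap 0.011429515960564574 j [ 0.2241  0.7068  1.4276 -0.4562  1.3228 -1.0847]
```

{"method": "play_rows", "body": {"increments": [[5,[0,0,0],[0,0,4]],[5,[0,0,0],[0,0,4]],[5,[0,0,0],[0,0,0]]]}}

```text
clock: 36.25
tcp_pos: [0.5946, 0.0617, 0.1203]
ee_rot: [[-0.973, 0.173, -0.156], [0.227, 0.851, -0.473], [0.051, -0.496, -0.867]]
wrist_force: [-0.8, 10.3, 4.6]
finger_gap: 0.0112
```

```bash
python3 q.py
```

```text
clk 36.25 tip above floor mm 1.4097380000449706 lat (tool xy mm) [0.4502 1.1646] phi 174.18906867973732 tiltdeg 0.10676051978390831
F tool [ 3.3936  6.3465 -8.7052] M tool [-2.0149  1.065  -0.117 ] gap 0.011182418145530471 j [ 0.2241  0.7069  1.4275 -0.4561  1.3226 -0.9457]
```

{"method": "play_rows", "body": {"increments": [[5,[0,-0.03,0],[0,0,4]],[5,[0,0,0],[0,0,4]],[5,[0,0,0],[0,0,0]]]}}

```text
clock: 36.55
tcp_pos: [0.5946, 0.0613, 0.1205]
ee_rot: [[-0.939, 0.306, -0.156], [0.343, 0.811, -0.474], [-0.019, -0.498, -0.867]]
wrist_force: [0.4, 9.0, 4.3]
finger_gap: 0.0115
```

```bash
python3 q.py
```

```text
clk 36.55 tip above floor mm 1.372651755561836 lat (tool xy mm) [0.3618 0.7314] phi -177.84907223237028 tiltdeg 0.08990655568276543
F tool [ 2.591   5.3001 -8.1086] M tool [-1.8294  1.1112 -0.5201] gap 0.011514668728305177 j [ 0.2238  0.7066  1.4278 -0.4567  1.3223 -0.8069]
```

{"method": "play_rows", "body": {"increments": [[5,[0,0,0],[0,0,4]],[5,[0,0,0],[0,0,3]],[5,[0,0,0],[0,0,0]]]}}

```text
clock: 36.85
tcp_pos: [0.5947, 0.061, 0.1207]
ee_rot: [[-0.896, 0.417, -0.155], [0.438, 0.764, -0.475], [-0.079, -0.493, -0.866]]
wrist_force: [-0.5, 8.7, 5.9]
finger_gap: 0.0118
```

```bash
python3 q.py;  python3 - <<'E'
from h import *
s=capture("side")["img"][:,:,::-1];t=capture("top")["img"][:,:,::-1]
crop(s,290,200,100,120,6,"pics/z1.png");crop(t,290,170,100,95,7,"pics/z2.png")
E
```

```text
clk 36.85 tip above floor mm 1.3952308558992248 lat (tool xy mm) [0.2141 0.2438] phi -170.92494103129863 tiltdeg 0.03802380850525236
F tool [ 3.8236  3.4962 -9.1338] M tool [-1.17    1.0326 -0.9478] gap 0.011772855863520957 j [ 0.2237  0.7064  1.4279 -0.4577  1.3227 -0.6859]
```

View pics/z2.png

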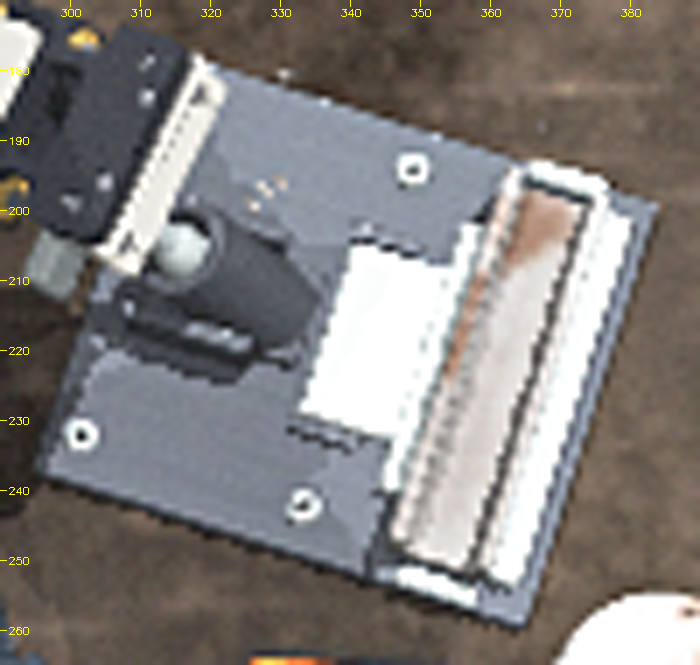

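View pics/z1.png

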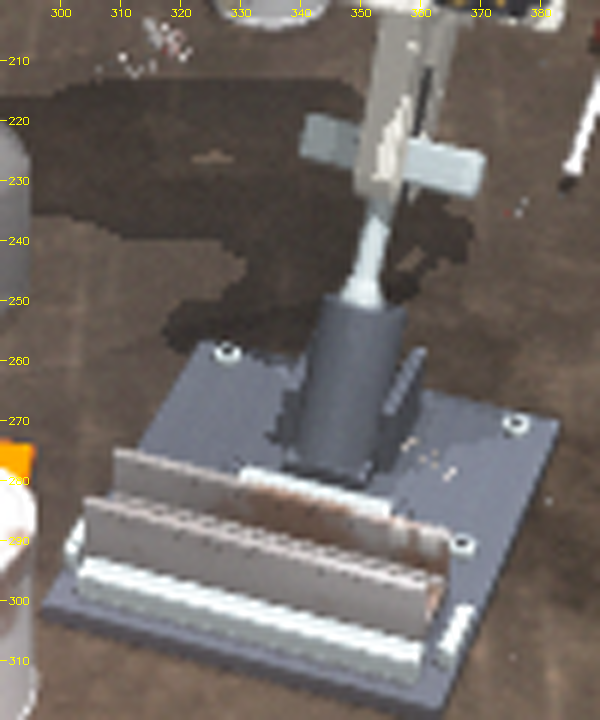

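{"method": "play_rows", "body": {"increments": [[5,[0,0,0],[0,0,2]],[5,[0,0,0],[0,0,0]],[5,[0,0,0],[0,0,-4]],[5,[0,0,-0.1],[0,0,-4]],[5,[0,0,0],[0,0,-4]],[5,[0,0,0],[0,0,0]]]}}

```text
clock: 37.55
tcp_pos: [0.5944, 0.0615, 0.1206]
ee_rot: [[-0.955, 0.252, -0.157], [0.296, 0.829, -0.474], [0.011, -0.499, -0.867]]
wrist_force: [-0.6, 7.8, -0.2]
finger_gap: 0.0115
```

```bash
python3 q.py
```

```text
clk 37.55 tip above floor mm 1.4816956638216556 lat (tool xy mm) [0.6574 0.7191] phi 178.8781286866244 tiltdeg 0.08689089553324834
F tool [ 2.8953  6.3864 -3.454 ] M tool [-2.0477  0.642  -0.2525] gap 0.011476097082013345 j [ 0.224   0.7068  1.4274 -0.4563  1.3237 -0.8641]
```

{"method": "play_rows", "body": {"increments": [[5,[0,0,0],[0,0,-4]],[5,[0,0,0],[0,0,-1]],[5,[0,0,0],[0,0,0]]]}}

```text
clock: 37.85
tcp_pos: [0.5945, 0.0615, 0.1206]
ee_rot: [[-0.973, 0.17, -0.157], [0.225, 0.852, -0.474], [0.053, -0.496, -0.867]]
wrist_force: [-0.1, 8.0, -1.6]
finger_gap: 0.0116
```

```bash
python3 q.py
```

```text
clk 37.85 tip above floor mm 1.4990177273071592 lat (tool xy mm) [0.5522 0.8279] phi 173.99818588656453 tiltdeg 0.09755060579508973
F tool [ 1.785   7.5306 -2.4085] M tool [-2.1543  0.4598 -0.0152] gap 0.011637604700231688 j [ 0.2239  0.7068  1.4273 -0.4561  1.3236 -0.9494]
```

{"method": "play_rows", "body": {"increments": [[5,[0,-0.05,-0.3],[0,0,0]],[5,[0,0,-0.5],[0,0,0]],[5,[0,0,-1],[0,0,0]],[5,[0,0,-2],[0,0,0]],[5,[0,0,-2],[0,0,0]],[5,[0,0,-2],[0,0,0]],[5,[0,0,-2],[0,0,0]],[5,[0,0,-2],[0,0,0]],[5,[0,0,0],[0,0,0]],[5,[0,0,0],[0,0,0]]]}}

```text
clock: 38.85
tcp_pos: [0.613, 0.1158, 0.2237]
ee_rot: [[-0.973, 0.169, -0.156], [0.224, 0.85, -0.476], [0.052, -0.499, -0.865]]
wrist_force: [-0.9, -0.3, -2.8]
finger_gap: 0.0117
```

```bash
python3 q.py;  python3 - <<'E'
from geo import *
st=state();p=st["tcp_pos"];E=st["ee_rot"]
for k in(-.019,.045,.085,.103): print(k,proj("side",p+k*E[:,2]),proj("top",p+k*E[:,2]))
s=capture("side")["img"][:,:,::-1];t=capture("top")["img"][:,:,::-1]
crop(s,290,180,110,140,5,"pics/A1.png");crop(t,260,150,130,115,6,"pics/A2.png")
E
```

```text
clk 38.85 tip above floor mm 119.53408149761543 lat (tool xy mm) [-0.0424 -1.5937] phi 173.97693470090348 tiltdeg 0.08529371140065725
F tool [0.6621 1.0099 2.7155] M tool [-0.4507 -0.0414  0.0254] gap 0.01171414108140498 j [ 0.295   0.6601  1.2392 -0.4229  1.564  -0.9913]
-0.019 [[364.5717 181.18  ]] [[276.5162 176.9674]]
0.045 [[359.6602 205.2675]] [[291.3679 187.3834]]
0.085 [[356.623  220.1628]] [[300.0195 193.4511]]
0.103 [[355.2643 226.8262]] [[303.7669 196.0793]]
```

View pics/A1.png

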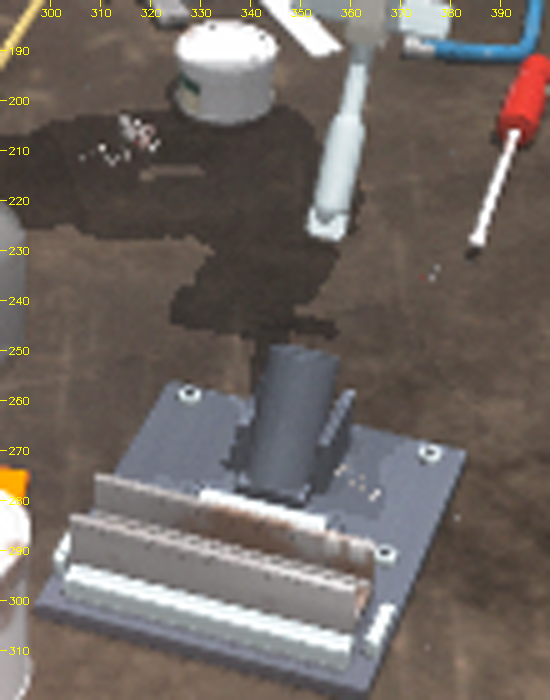

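View pics/A2.png

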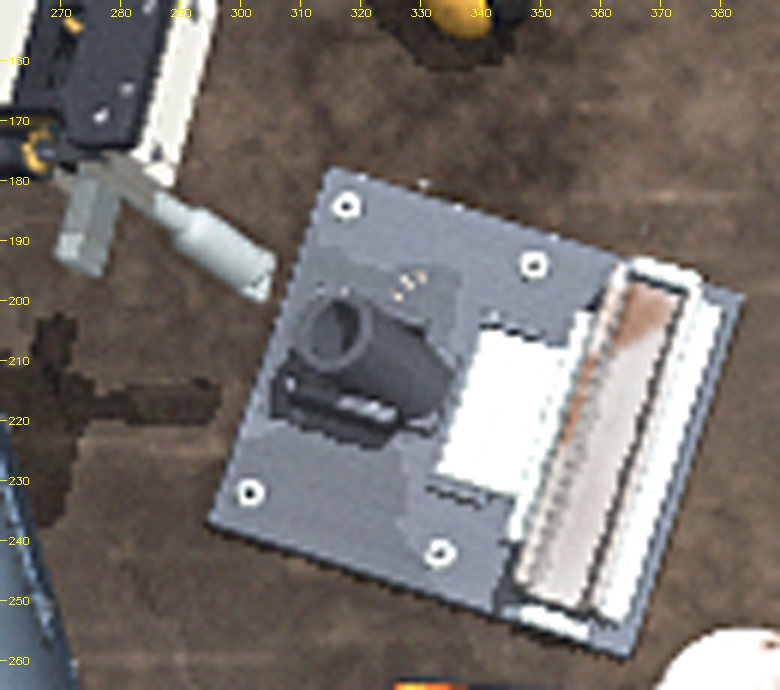

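```bash
python3 - <<'E'
from fit import *
from geo import N,jx,jy
t=capture("top")["img"][:,:,::-1];s=capture("side")["img"][:,:,::-1]
crop(t,335,185,55,80,10,"pics/B1.png",5)
crop(s,295,265,80,55,10,"pics/B2.png",5)
for x in (0,-.004):
  for l in [(-.02,-.075,.042),(-.02,.075,.042),(.02,.075,.042),(.02,-.075,.042)]:
    P=N+(l[0]+x)*jx+l[1]*jy+[0,0,l[2]]; print(x,l,proj("top",P),proj("side",P))
for x in (-.02,-.024):
  for y in(-.06,.06): print("jaw face",x,y,proj("top",N+x*jx+y*jy+[0,0,.014]))
E
```

```text
0 (-0.02, -0.075, 0.042) [[345.8232 245.9688]] [[309.7684 274.3994]]
0 (-0.02, 0.075, 0.042) [[362.9373 192.8052]] [[365.9189 288.6035]]
0 (0.02, 0.075, 0.042) [[377.3649 197.319 ]] [[361.3656 298.7797]]
0 (0.02, -0.075, 0.042) [[360.4658 250.6621]] [[303.9555 283.8839]]
-0.004 (-0.02, -0.075, 0.042) [[344.362  245.5005]] [[310.3341 273.4764]]
-0.004 (-0.02, 0.075, 0.042) [[361.4976 192.3547]] [[366.3615 287.6142]]
-0.004 (0.02, 0.075, 0.042) [[375.9197 196.8669]] [[361.8316 297.7383]]
-0.004 (0.02, -0.075, 0.042) [[358.999 250.192]] [[304.5499 282.9141]]
jaw face -0.02 -0.06 [[347.1294 242.2163]]
jaw face -0.02 0.06 [[360.552  200.5158]]
jaw face -0.024 -0.06 [[345.7001 241.7589]]
jaw face -0.024 0.06 [[359.1391 200.0722]]
```

View pics/B1.png

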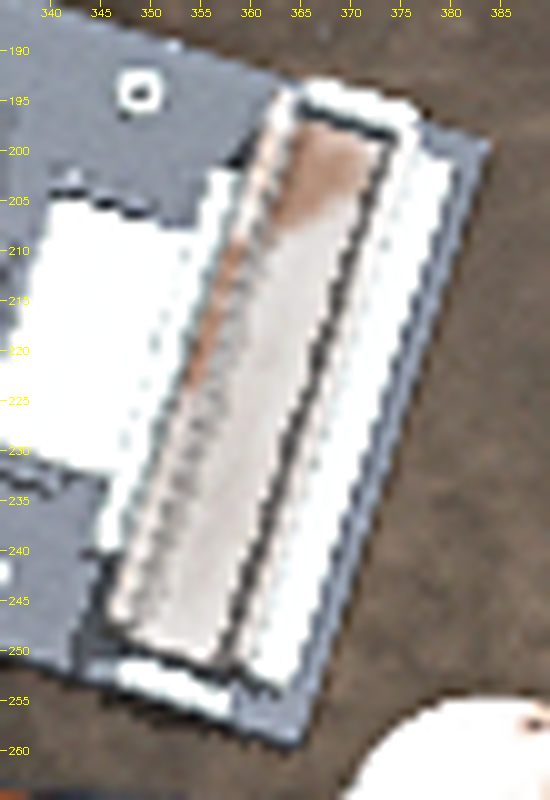

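View pics/B2.png

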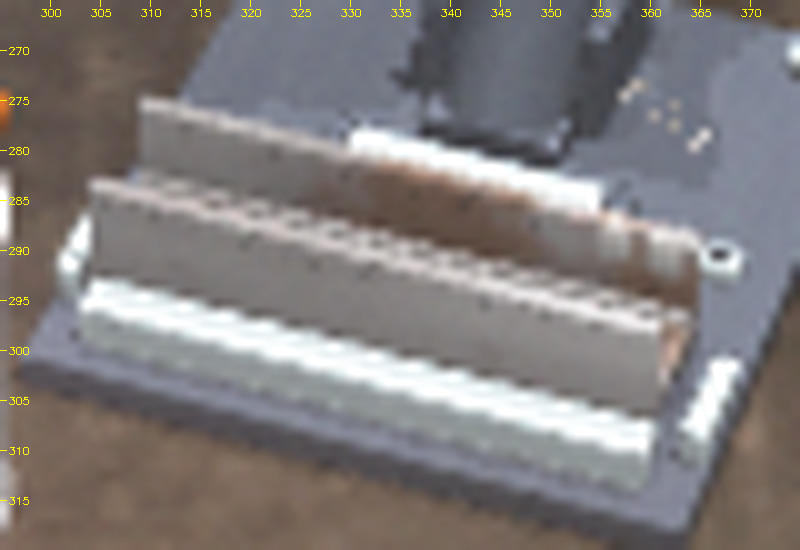

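```bash
python3 - <<'E'
from geo import *
delta(np.array([.4875,-.3239,.268]),down(.566))
E
```

```text
tcp [0.6128 0.1156 0.2228] gap 0.011346609902910951 clk 39.05 F [ 0.0097  0.126  -2.5054]
joints [ 0.2946  0.6611  1.2398 -0.4223  1.5639 -0.9915]
shift cm (old tool) [  2.5811 -41.7356  18.9927]
rot deg [-29.6114   8.7939  44.3567] shift cm (new tool) [-30.3827 -34.1425  -4.5186]
```

{"method": "play_rows", "body": {"increments": [[5,[0,0,-2],[-3.7,1.1,5.5]],[5,[0,0,-2],[-3.7,1.1,5.5]],[5,[0,0,-1],[-3.7,1.1,5.5]],[5,[0,0,0],[-3.7,1.1,5.5]],[5,[0,0,0],[-3.7,1.1,5.6]],[5,[0,0,0],[-3.7,1.1,5.6]],[5,[0,0,0],[-3.7,1.1,5.6]],[5,[0,0,0],[-3.7,1.1,5.6]],[5,[0,0,0],[0,0,0]],[5,[0,0,0],[0,0,0]]]}}

```text
clock: 40.05
tcp_pos: [0.6208, 0.1371, 0.2679]
ee_rot: [[-0.538, 0.843, -0.001], [0.843, 0.538, -0.001], [-0.0, -0.001, -1.0]]
wrist_force: [-0.7, -0.3, -3.1]
finger_gap: 0.0118
```

```bash
python3 - <<'E'
from geo import *
delta(np.array([.4875,-.3239,.268]),down(.566))
E
```

```text
tcp [0.6208 0.1371 0.2679] gap 0.011803941022088768 clk 40.05 F [-0.6921 -0.329  -3.1025]
joints [ 0.1445  0.4692  1.3521 -0.0008  1.3216 -0.4232]
shift cm (old tool) [-31.698  -36.0303   0.0425]
rot deg [-0.0823  0.009   0.1087] shift cm (new tool) [-31.7663 -35.9702  -0.0141]
```

{"method": "play_rows", "body": {"increments": [[5,[-3.2,-3.6,0],[0,0,0]],[5,[-3.2,-3.6,0],[0,0,0]],[5,[-3.2,-3.6,0],[0,0,0]],[5,[-3.2,-3.6,0],[0,0,0]],[5,[-3.2,-3.6,0],[0,0,0]],[5,[-3.2,-3.6,0],[0,0,0]],[5,[-3.2,-3.6,0],[0,0,0]],[5,[-3.1,-3.6,0],[0,0,0]],[5,[-3.1,-3.6,0],[0,0,0]],[5,[-3.1,-3.6,0],[0,0,0.1]]]}}

```text
clock: 41.05
tcp_pos: [0.4864, -0.3246, 0.2673]
ee_rot: [[-0.537, 0.843, -0.002], [0.843, 0.537, 0.001], [0.002, -0.001, -1.0]]
wrist_force: [0.8, -0.3, -1.9]
finger_gap: 0.0116
```

{"method": "play_rows", "body": {"increments": [[5,[0,0,0],[0,0,0]],[5,[0,0,0],[0,0,0]],[5,[0,0,0],[0,0,0]]]}}

```text
clock: 41.35
tcp_pos: [0.4874, -0.3221, 0.2673]
ee_rot: [[-0.536, 0.844, -0.001], [0.844, 0.536, 0.001], [0.001, 0.0, -1.0]]
wrist_force: [-0.2, 0.7, -1.7]
finger_gap: 0.0115
```

```bash
python3 - <<'E'
from geo import *
delta(np.array([.4875,-.3239,.185]),down(.566))
st=state();p=st["tcp_pos"];E=st["ee_rot"]
for k in(-.019,.045,.085,.103): print(k,proj("side",p+k*E[:,2]),proj("top",p+k*E[:,2]))
s=capture("side")["img"][:,:,::-1]
crop(s,265,250,100,120,6,"pics/C1.png")
E
```

```text
tcp [ 0.4874 -0.3221  0.2673] gap 0.011480381315950887 clk 41.35 F [-0.1644  0.7481 -1.6582]
joints [-0.664   0.3705  1.5     0.0007  1.2725 -1.2302]
shift cm (old tool) [-0.1702 -0.0892  8.2261]
rot deg [ 0.0109 -0.0838  0.0021] shift cm (new tool) [-0.1581 -0.0876  8.2263]
-0.019 [[304.3685 275.0968]] [[480.8331 227.6663]]
0.045 [[304.3845 301.0746]] [[472.4065 232.7888]]
0.085 [[304.3938 316.2466]] [[467.5892 235.7172]]
0.103 [[304.3979 322.8272]] [[465.5231 236.9732]]
```

View pics/C1.png

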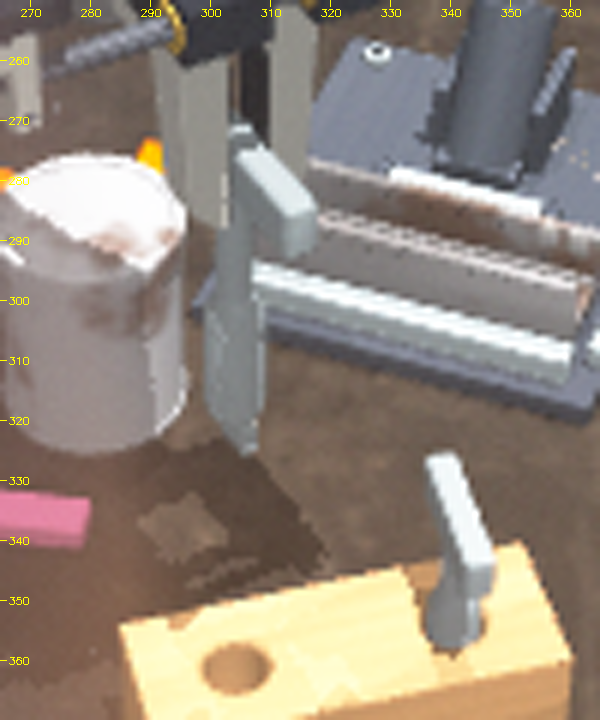

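```bash
python3 - <<'E'
from geo import *
s=capture("side")["img"][:,:,::-1];t=capture("top")["img"][:,:,::-1]
crop(s,285,335,50,45,14,"pics/C2.png",5);crop(t,430,220,60,50,10,"pics/C3.png",5)
print(atz("side",(304.5,361.3),.056),proj("side",[[.4875,-.3239,.056],[.486,-.3243,.056]]),proj("top",[[.4875,-.3239,.056]]))
E
```

```text
[ 0.4877 -0.3266  0.056 ] [[304.4706 360.2723]
 [303.7431 360.3921]] [[455.0632 243.7247]]
```

View pics/C2.png

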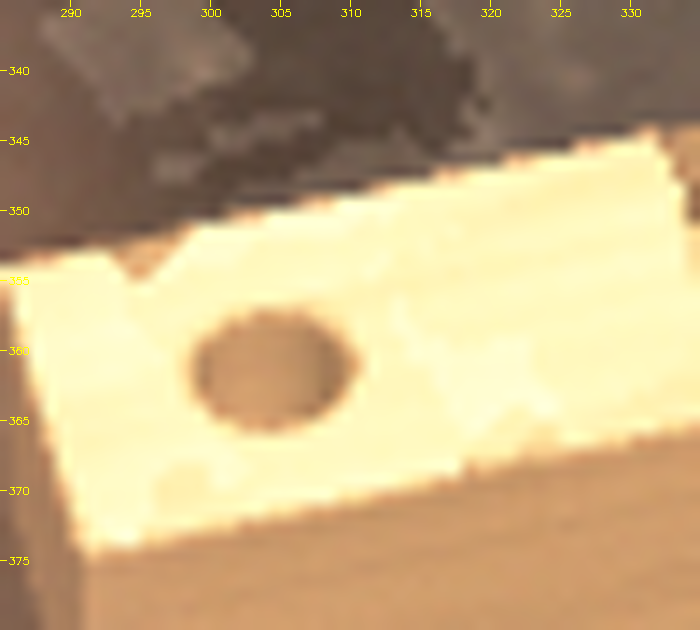

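View pics/C3.png

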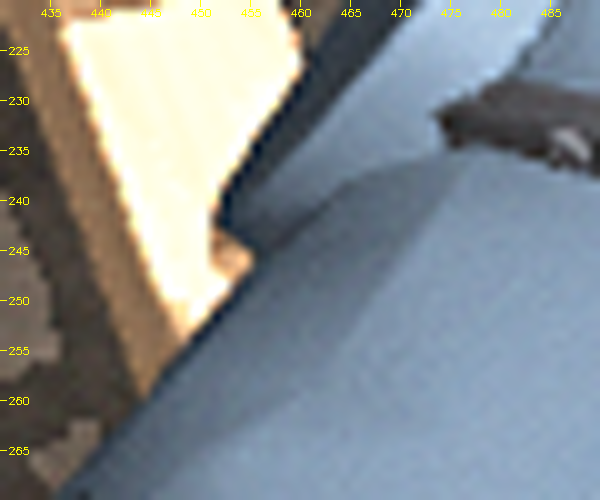

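{"method": "play_rows", "body": {"increments": [[5,[-0.2,-0.15,2],[0,0,0]],[5,[0,0,3],[0,0,0]],[5,[0,0,3],[0,0,0]],[5,[0,0,1.6],[0,0,0]],[5,[0,0,0],[0,0,0]],[5,[0,0,0],[0,0,0]]]}}

```text
clock: 42.1
tcp_pos: [0.4874, -0.3251, 0.1723]
ee_rot: [[-0.535, 0.845, 0.001], [0.845, 0.535, 0.0], [-0.0, 0.001, -1.0]]
wrist_force: [0.3, -0.5, -1.2]
finger_gap: 0.0115
```

```bash
python3 - <<'E'
from geo import *
delta(np.array([.4875,-.3252,.150]),down(.566))
st=state();p=st["tcp_pos"];E=st["ee_rot"]
print(proj("side",p+.103*E[:,2]))
s=capture("side")["img"][:,:,::-1]
crop(s,275,320,70,65,10,"pics/D1.png",5)
E
```

```text
tcp [ 0.4874 -0.3251  0.1723] gap 0.011480921547596562 clk 42.1 F [ 0.3479 -0.5302 -1.1696]
joints [-0.6682  0.4647  1.6029  0.0011  1.0734 -1.2336]
shift cm (old tool) [-0.0134  0.0008  2.2295]
rot deg [ 0.062   0.0084 -0.064 ] shift cm (new tool) [-0.0138  0.0032  2.2295]
[[304.4295 356.4443]]
```

View pics/D1.png

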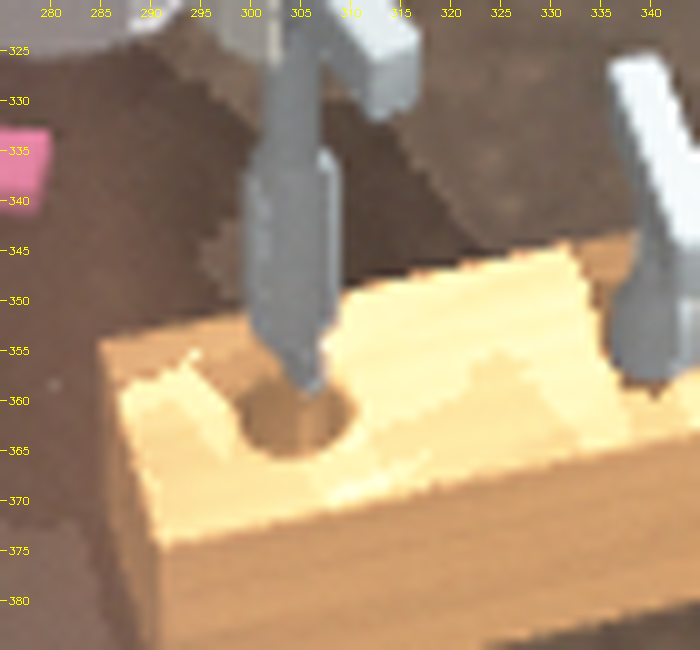

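{"method": "play_rows", "body": {"increments": [[5,[0,-0.05,0.8],[0,0,0]],[5,[0,0,0.7],[0,0,0]],[5,[0,0,0.5],[0,0,0]],[5,[0,0,0],[0,0,0]]]}}

```text
clock: 42.55
tcp_pos: [0.4861, -0.3254, 0.1507]
ee_rot: [[-0.534, 0.845, -0.001], [0.845, 0.534, 0.002], [0.002, 0.0, -1.0]]
wrist_force: [-0.5, 0.7, -2.6]
finger_gap: 0.0116
```

{"method": "play_rows", "body": {"increments": [[5,[0,0.05,0.5],[0,0,0]],[5,[0,0,0.5],[0,0,0]],[5,[0,0,0.5],[0,0,0]],[5,[0,0,0],[0,0,0]]]}}

```text
clock: 42.95
tcp_pos: [0.4866, -0.3251, 0.1357]
ee_rot: [[-0.534, 0.845, -0.0], [0.845, 0.534, 0.002], [0.002, 0.0, -1.0]]
wrist_force: [-0.3, 0.2, -1.9]
finger_gap: 0.0116
```

```bash
python3 - <<'E'
from geo import *
delta(np.array([.4875,-.3252,.1092]),down(.566))
s=capture("side")["img"][:,:,::-1]
crop(s,275,320,70,65,10,"pics/D2.png",5)
E
```

```text
tcp [ 0.4866 -0.3251  0.1357] gap 0.011554336104103485 clk 42.95 F [-0.2732  0.244  -1.8748]
joints [-0.6691  0.5089  1.6333  0.0012  1.0008 -1.2336]
shift cm (old tool) [-0.0638  0.0732  2.6476]
rot deg [ 0.0283 -0.0943 -0.1195] shift cm (new tool) [-0.0596  0.0744  2.6476]
```

View pics/D2.png

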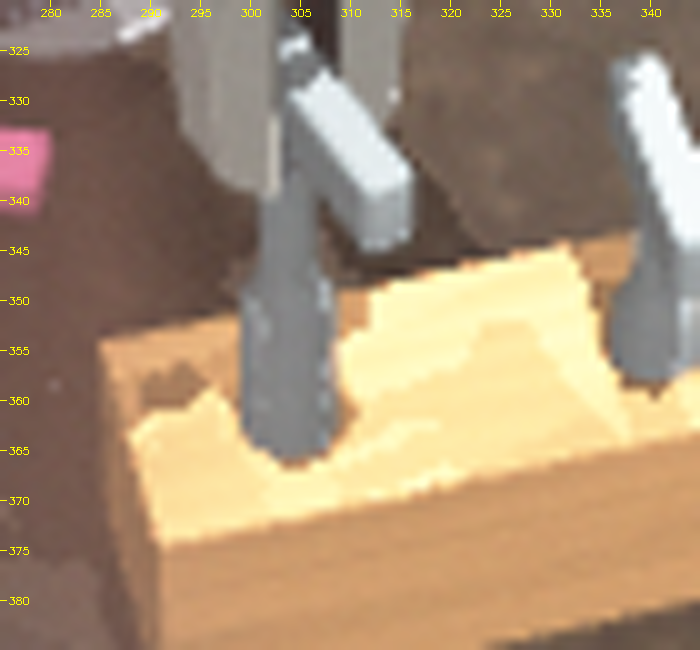

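{"method": "play_rows", "body": {"increments": [[5,[-0.03,0.04,0.5],[0,0,0]],[5,[0,0,0.5],[0,0,0]],[5,[0,0,0.5],[0,0,0]],[5,[0,0,0.5],[0,0,0]],[5,[0,0,0.3],[0,0,0]],[5,[0,0,0],[0,0,0]],[5,[0,0,0],[0,0,0]]]}}

```text
clock: 43.7
tcp_pos: [0.4874, -0.3254, 0.1136]
ee_rot: [[-0.534, 0.845, 0.001], [0.845, 0.534, 0.001], [0.0, 0.001, -1.0]]
wrist_force: [-0.2, -0.1, -1.8]
finger_gap: 0.0115
```

```bash
python3 - <<'E'
from geo import *
delta(np.array([.4875,-.3252,.1092]),down(.566))
E
```

```text
tcp [ 0.4874 -0.3254  0.1136] gap 0.0115370924615219 clk 43.7 F [-0.2379 -0.0854 -1.7772]
joints [-0.6686  0.5389  1.6468  0.0013  0.9559 -1.2332]
shift cm (old tool) [0.0121 0.0159 0.4384]
rot deg [ 0.0569 -0.021  -0.1216] shift cm (new tool) [0.0122 0.0163 0.4384]
```

{"method": "play_rows", "body": {"increments": [[5,[0,0,0.2],[0,0,0]],[5,[0,0,0.2],[0,0,0]],[5,[0,0,0.1],[0,0,0]],[5,[0,0,0],[0,0,0]],[5,[0,0,0],[0,0,0]]]}}

```text
clock: 44.2
tcp_pos: [0.4876, -0.3255, 0.1091]
ee_rot: [[-0.534, 0.845, 0.001], [0.845, 0.534, 0.0], [-0.0, 0.001, -1.0]]
wrist_force: [-0.4, 0.0, 5.8]
finger_gap: 0.012
```

Floor contact at z 0.109, the same as at pick-up. Release and rise.

{"method": "play_rows", "body": {"increments": [[15,[0,0,0],[0,0,0]],[35,[0,0,0],[0,0,0]],[38,[0,0,0],[0,0,0]],[38,[0,0,0],[0,0,0]],[38,[0,0,-1],[0,0,0]],[38,[0,0,-2],[0,0,0]],[38,[0,0,-4],[0,0,0]],[38,[0,0,-5],[0,0,0]],[38,[0,0,-5],[0,0,0]],[38,[0,0,0],[0,0,0]]]}}

```text
clock: 45.2
tcp_pos: [0.4891, -0.3269, 0.2864]
ee_rot: [[-0.534, 0.845, 0.01], [0.845, 0.535, -0.006], [-0.011, 0.005, -1.0]]
wrist_force: [-0.4, -0.6, -0.8]
finger_gap: 0.035
```

{"method": "play_rows", "body": {"increments": [[38,[-3,0,-3],[0,0,0]],[38,[-4,0,-1],[0,0,0]],[38,[-4,0,0],[0,0,0]],[38,[-4,0,0],[0,0,0]],[38,[-4,0,0],[0,0,0]],[38,[-4,2,0],[0,0,0]],[38,[-4,4,0],[0,0,0]],[38,[-3,4,0],[0,0,0]],[38,[0,0,0],[0,0,0]],[38,[0,0,0],[0,0,0]]]}}

```text
clock: 46.2
tcp_pos: [0.6762, -0.5178, 0.3189]
ee_rot: [[-0.535, 0.845, 0.001], [0.845, 0.535, 0.0], [-0.0, 0.001, -1.0]]
wrist_force: [0.9, 0.3, 0.1]
finger_gap: 0.0351
```

```bash
python3 - <<'E'
from geo import *
st=state();print(st["tcp_pos"],st["wrist_force"],st["clock"])
s=capture("side")["img"][:,:,::-1];t=capture("top")["img"][:,:,::-1]
cv2.imwrite("pics/E0.png",s);crop(t,285,170,200,110,4,"pics/E1.png");crop(s,255,240,130,150,5,"pics/E2.png")
E
```

```text
[ 0.6762 -0.5178  0.3189] [0.8649 0.3184 0.0901] 46.2
```

View pics/E1.png

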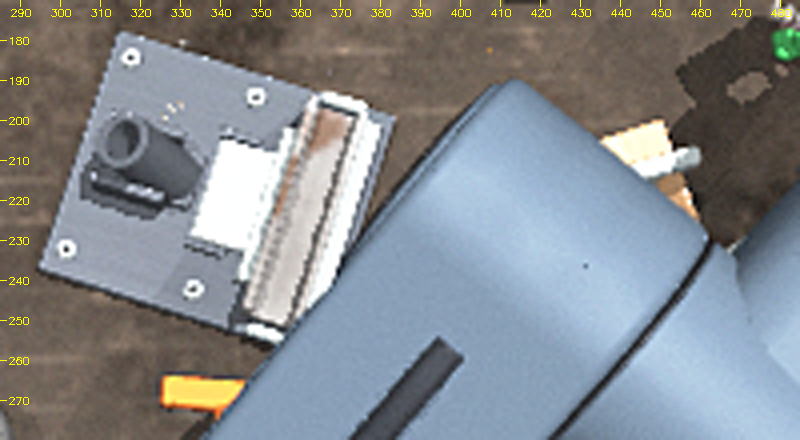

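View pics/E2.png

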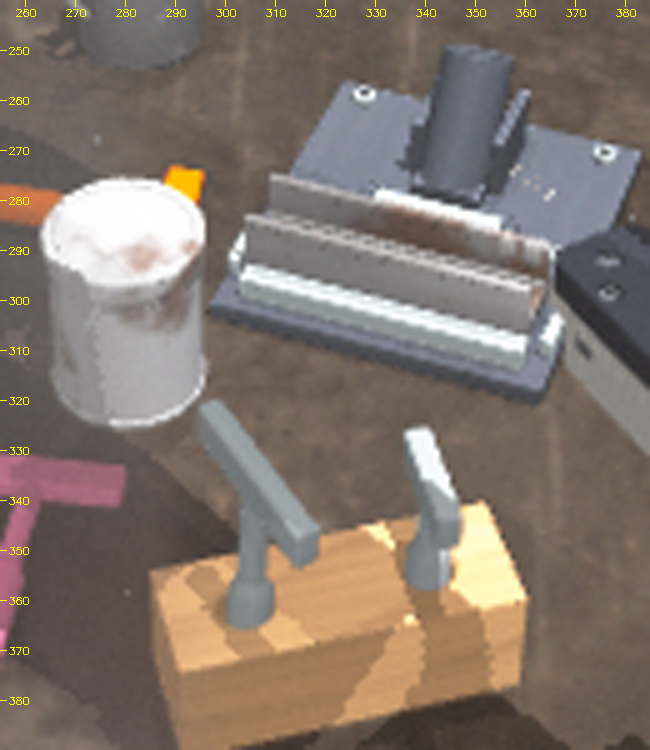

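View pics/E0.png

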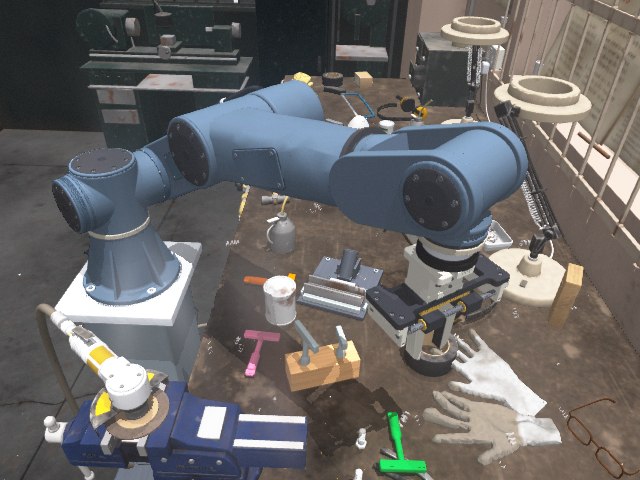

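The pictures show the long key upright and fully down (bar at about 308,335 in the side view, as it was at the start). The jaw is tight on the bracket against the fence, and the arm is clear of everything.

```bash
python3 -c "
from plant import hand_in,state
print(state()['clock'],state()['dq'].round(4));print(hand_in())"
```

```text
46.3 [-0.0042 -0.0211 -0.0036  0.0009  0.0057  0.0015]
the job is handed in; nothing more can be done
None
```

I set the bracket in the jig and clamped it with the long key. The key is back in its own hole, and I handed the job in at 46.3 s. No verdict was reported.

**Bracket:** It lies flat between the fence, the jaw and both end stops. Its edges in the last side picture match the position for a bracket hard against the fence to about 1 pixel (roughly 2 mm).

**Screw:** I found the slot by feel and seated the tongue about 1.4 mm above my estimate of the slot floor. I then turned it clockwise until the torque rose from about 0.1 to 0.95 N m. The jaw moved about 9–10 mm. I had no direct reading of the screw angle, so "fully home" rests on that torque rise, the jaw travel and the bracket being tight.

**Long key:** It touched the hole floor at the same tool height as when I picked it up. In the last picture it stands upright, and the arm is well clear.

**What went wrong:**
- **Fallen look-alikes:** The orange, pink and green keys fell over early in the run, apparently without being touched.
- **First placement failed:** The orange key landed on the jig, so one end of the bracket rested on it. I set the bracket down on the bench to deal with it.
- **Orange key moved:** I laid it on the bench in front of the jig, on the robot's side, on the second try. My first grip missed and nudged it. The bracket then seated properly.

The last pictures showed no visible movement of the tins, oil can or short key.

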